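Set up the support pillars of a board preheater

TASK

Get the preheater bed ready for the next board: put every spring clamp lying on it into the parts tray and slide the clamp jaw outwards right up to its end stop. Then take the depth rod from its holder, feel for the bottom of the three post sockets with it, one after the other from left to right as seen from the robot (left, middle, right), and put the rod back in its holder. In each socket stand the one pillar from the rack that suits its depth, fully down on the floor, so that all three tops are level 50 mm above the bed; leave the fourth pillar in the rack and everything else on the bench alone.

Things in the scene. Friction and masses are not known exactly. Their poses are not given: they have to be found in the camera images.
- bed: board preheater bed, a white housing 240 (x) x 340 (y) x 80 mm high, fixed; origin at the centre of its underside, x away from the robot, y to its left, z up. Its top face is flat, 80 mm above the bench, with a grey slotted heater plate level with it. Three round blind post sockets, 22 mm bore, ringed with steel beads, open in the top face.
- socket_left (a point): centre of the mouth of the left front socket, in the plane of the bed's top face (at x -90, y 130 mm in the bed's frame). 22 mm bore; its flat, rigid floor lies 26, 38, 50 or 62 mm below the top face, being the top of a steel stop plug (stop_26 to stop_62 in the rules, named by depth), set anew each time and not known beforehand; no two sockets are equally deep
- socket_middle (a point): centre of the mouth of the middle (far side) socket, in the plane of the bed's top face (at x 90, y 30 mm in the bed's frame). 22 mm bore; its flat, rigid floor lies 26, 38, 50 or 62 mm below the top face, being the top of a steel stop plug (stop_26 to stop_62 in the rules, named by depth), set anew each time and not known beforehand; no two sockets are equally deep
- socket_right (a point): centre of the mouth of the right front socket, in the plane of the bed's top face (at x -90, y -100 mm in the bed's frame). 22 mm bore; its flat, rigid floor lies 26, 38, 50 or 62 mm below the top face, being the top of a steel stop plug (stop_26 to stop_62 in the rules, named by depth), set anew each time and not known beforehand; no two sockets are equally deep
- jaw (a joint): how far the board-clamp jaw has been slid outwards along its rail, towards the bed's right end (-y of the bed), m: 0 is fully in, 0.075 the outer end stop. It starts between 0 and 0.03; about 3 N to move it, it stays where it is left
- jaw_grip (a point): centre of the black block grip on top of the jaw: 26 (bed x) x 22 (bed y) x 34 mm high, its top 59 mm and this point 42 mm above the bed's top face. Below it at its inner (+y) side the jaw carries a steel bar 100 mm long along bed x, reaching 21 mm above the bed. The jaw slides along -y of the bed
- rack: grey pillar rack, fixed block 250 (x) x 70 (y) x 30 mm high, origin at the centre of its underside. Four round cups, 21 mm bore, 15 mm deep (their floors 15 mm above the bench) in a row at x = -90, -30, 30, 90 mm hold the four pillars upright
- pillar_76_mid (a point): point on the axis half-way up the support pillar that is 76 mm long (z along it, up): an aluminium post, plain 18 mm shank with a tapered foot (4 mm), and a round head of 26 mm diameter over the top 30 mm, black rubber pad on top; about 90 g. In a socket 26 mm deep it stands 50 mm above the bed. The four stand in the rack in any order, told apart by height
- pillar_88_mid (a point): point on the axis half-way up the support pillar that is 88 mm long (z along it, up): an aluminium post, plain 18 mm shank with a tapered foot (4 mm), and a round head of 26 mm diameter over the top 30 mm, black rubber pad on top; about 90 g. In a socket 38 mm deep it stands 50 mm above the bed. The four stand in the rack in any order, told apart by height
- pillar_100_mid (a point): point on the axis half-way up the support pillar that is 100 mm long (z along it, up): an aluminium post, plain 18 mm shank with a tapered foot (4 mm), and a round head of 26 mm diameter over the top 30 mm, black rubber pad on top; about 90 g. In a socket 50 mm deep it stands 50 mm above the bed. The four stand in the rack in any order, told apart by height
- pillar_112_mid (a point): point on the axis half-way up the support pillar that is 112 mm long (z along it, up): an aluminium post, plain 18 mm shank with a tapered foot (4 mm), and a round head of 26 mm diameter over the top 30 mm, black rubber pad on top; about 90 g. In a socket 62 mm deep it stands 50 mm above the bed. The four stand in the rack in any order, told apart by height
- holder: plywood rod holder, fixed block 70 x 70 x 50 mm high, origin at the centre of its underside; in its top a central round hole, 18 mm bore, 40 mm deep (floor 10 mm above the bench), where the depth rod stands
- rod_tip (a point): lower end of the depth rod, on its axis (z up along the rod): a steel rod of 12 mm diameter, 100 mm long from tip to handle, then a round black handle of 28 mm diameter and 45 mm length; 145 mm in all, about 140 g
- rod_handle (a point): centre of the depth rod's handle, 122.5 mm above the tip, where it is gripped
- tray: dark grey open parts tray, fixed, 220 (x) x 160 (y) x 40 mm high, walls and floor about 4 mm; origin at the centre of its underside
- clamp_1_mid (a point): centre of a black spring clamp lying flat on the bed (if present; 1 to 3 of the three are), 10 mm above what it lies on: about 105 mm long along its x (jaws to +x, handles to -x), 20 mm high, handles 46 mm apart at the ends; the middle body, 34 mm long, is 28 mm wide across y and is the place to grip; about 60 g
- clamp_2_mid (a point): centre of a black spring clamp lying flat on the bed (if present; 1 to 3 of the three are), 10 mm above what it lies on: about 105 mm long along its x (jaws to +x, handles to -x), 20 mm high, handles 46 mm apart at the ends; the middle body, 34 mm long, is 28 mm wide across y and is the place to grip; about 60 g
- clamp_3_mid (a point): centre of a black spring clamp lying flat on the bed (if present; 1 to 3 of the three are), 10 mm above what it lies on: about 105 mm long along its x (jaws to +x, handles to -x), 20 mm high, handles 46 mm apart at the ends; the middle body, 34 mm long, is 28 mm wide across y and is the place to grip; about 60 g
- multimeter: dark multimeter 150 x 78 x 34 mm lying beyond the bed, loose; leave alone
- board: green circuit board 100 x 150 mm lying beyond the bed, loose; leave alone
- jar: amber jar with a white lid, 60 mm across, 75 mm high, at the left front, loose; leave alone

How it is judged:
On the way, in this order (a step that is already met when the one before it is completed fails the run):
1. the bed is cleared: every clamp released in the tray and the jaw slid out to its end stop (x of clamp_1_mid in the frame of tray between -0.1 and 0.1 m and y of clamp_1_mid in the frame of tray between -0.07 and 0.07 m and z of each of clamp_1_mid, clamp_2_mid, clamp_3_mid in the frame of tray below 0.045 m and contact force between each of clamp_1, clamp_2, clamp_3 and the fingers below 0.1 N and x of clamp_2_mid in the frame of tray between -0.1 and 0.1 m and y of clamp_2_mid in the frame of tray between -0.07 and 0.07 m and x of clamp_3_mid in the frame of tray between -0.1 and 0.1 m and y of clamp_3_mid in the frame of tray between -0.07 and 0.07 m and value of joint jaw above 0.0725 m and contact force between the fingers and bed below 0.1 N), for 0.2 s.
2. the depth rod's tip touches the floor of the left socket (horizontal distance between rod_tip and socket_left below 0.007 m and z of rod_tip in the frame of bed below 0.06 m and (contact force between rod and stop_26 above 0.5 N or contact force between rod and stop_38 above 0.5 N or contact force between rod and stop_50 above 0.5 N or contact force between rod and stop_62 above 0.5 N)), for 0.05 s.
3. the depth rod's tip touches the floor of the middle socket (horizontal distance between rod_tip and socket_middle below 0.007 m and z of rod_tip in the frame of bed below 0.06 m and (contact force between rod and stop_26 above 0.5 N or contact force between rod and stop_38 above 0.5 N or contact force between rod and stop_50 above 0.5 N or contact force between rod and stop_62 above 0.5 N)), for 0.05 s.
4. the depth rod's tip touches the floor of the right socket (horizontal distance between rod_tip and socket_right below 0.007 m and z of rod_tip in the frame of bed below 0.06 m and (contact force between rod and stop_26 above 0.5 N or contact force between rod and stop_38 above 0.5 N or contact force between rod and stop_50 above 0.5 N or contact force between rod and stop_62 above 0.5 N)), for 0.05 s.
At the end, for the whole second after the job is handed in: clamps in the tray; jaw within 2.5 mm of its stop; in each socket a pillar upright (0.06 rad), centred within 5 mm, top 50 mm above the bed within 3 mm; fourth pillar in the rack; rod upright in its holder, tip within 6 mm of the bottom; all at rest (x of clamp_1_mid in the frame of tray between -0.1 and 0.1 m and y of clamp_1_mid in the frame of tray between -0.07 and 0.07 m and z of each of clamp_1_mid, clamp_2_mid, clamp_3_mid in the frame of tray below 0.045 m and contact force between each of clamp_1, clamp_2, clamp_3 and the fingers below 0.1 N and x of clamp_2_mid in the frame of tray between -0.1 and 0.1 m and y of clamp_2_mid in the frame of tray between -0.07 and 0.07 m and x of clamp_3_mid in the frame of tray between -0.1 and 0.1 m and y of clamp_3_mid in the frame of tray between -0.07 and 0.07 m and value of joint jaw above 0.0725 m and ((horizontal distance between pillar_76_mid and socket_left below 0.005 m and z of pillar_76_mid in the frame of bed between 0.089 and 0.095 m and angle between pillar_76_mid's own z axis and vertical below 0.06 rad) or (horizontal distance between pillar_88_mid and socket_left below 0.005 m and z of pillar_88_mid in the frame of bed between 0.083 and 0.089 m and angle between pillar_88_mid's own z axis and vertical below 0.06 rad) or (horizontal distance between pillar_100_mid and socket_left below 0.005 m and z of pillar_100_mid in the frame of bed between 0.077 and 0.083 m and angle between pillar_100_mid's own z axis and vertical below 0.06 rad) or (horizontal distance between pillar_112_mid and socket_left below 0.005 m and z of pillar_112_mid in the frame of bed between 0.071 and 0.077 m and angle between pillar_112_mid's own z axis and vertical below 0.06 rad)) and ((horizontal distance between pillar_76_mid and socket_middle below 0.005 m and z of pillar_76_mid in the frame of bed between 0.089 and 0.095 m and angle between pillar_76_mid's own z axis and vertical below 0.06 rad) or (horizontal distance between pillar_88_mid and socket_middle below 0.005 m and z of pillar_88_mid in the frame of bed between 0.083 and 0.089 m and angle between pillar_88_mid's own z axis and vertical below 0.06 rad) or (horizontal distance between pillar_100_mid and socket_middle below 0.005 m and z of pillar_100_mid in the frame of bed between 0.077 and 0.083 m and angle between pillar_100_mid's own z axis and vertical below 0.06 rad) or (horizontal distance between pillar_112_mid and socket_middle below 0.005 m and z of pillar_112_mid in the frame of bed between 0.071 and 0.077 m and angle between pillar_112_mid's own z axis and vertical below 0.06 rad)) and ((horizontal distance between pillar_76_mid and socket_right below 0.005 m and z of pillar_76_mid in the frame of bed between 0.089 and 0.095 m and angle between pillar_76_mid's own z axis and vertical below 0.06 rad) or (horizontal distance between pillar_88_mid and socket_right below 0.005 m and z of pillar_88_mid in the frame of bed between 0.083 and 0.089 m and angle between pillar_88_mid's own z axis and vertical below 0.06 rad) or (horizontal distance between pillar_100_mid and socket_right below 0.005 m and z of pillar_100_mid in the frame of bed between 0.077 and 0.083 m and angle between pillar_100_mid's own z axis and vertical below 0.06 rad) or (horizontal distance between pillar_112_mid and socket_right below 0.005 m and z of pillar_112_mid in the frame of bed between 0.071 and 0.077 m and angle between pillar_112_mid's own z axis and vertical below 0.06 rad)) and ((x of pillar_76_mid in the frame of rack between -0.105 and 0.105 m and y of pillar_76_mid in the frame of rack between -0.012 and 0.012 m and z of pillar_76_mid in the frame of rack below 0.06 m and angle between pillar_76_mid's own z axis and vertical below 0.12 rad) or (x of pillar_88_mid in the frame of rack between -0.105 and 0.105 m and y of pillar_88_mid in the frame of rack between -0.012 and 0.012 m and z of pillar_88_mid in the frame of rack below 0.066 m and angle between pillar_88_mid's own z axis and vertical below 0.12 rad) or (x of pillar_100_mid in the frame of rack between -0.105 and 0.105 m and y of pillar_100_mid in the frame of rack between -0.012 and 0.012 m and z of pillar_100_mid in the frame of rack below 0.072 m and angle between pillar_100_mid's own z axis and vertical below 0.12 rad) or (x of pillar_112_mid in the frame of rack between -0.105 and 0.105 m and y of pillar_112_mid in the frame of rack between -0.012 and 0.012 m and z of pillar_112_mid in the frame of rack below 0.078 m and angle between pillar_112_mid's own z axis and vertical below 0.12 rad)) and horizontal distance between rod_tip and holder below 0.008 m and z of rod_tip in the frame of holder below 0.016 m and angle between rod_tip's own z axis and vertical below 0.12 rad and linear speed of each of pillar_76, pillar_88, pillar_100, pillar_112, rod, clamp_1, clamp_2, clamp_3 below 0.01 m/s); the robot touches nothing.
It fails at once if the multimeter is pushed more than 30 mm (distance of multimeter from where it was at the start of the episode above 0.03 m).
It fails at once if the board is pushed more than 30 mm (distance of board from where it was at the start of the episode above 0.03 m).
It fails at once if the jar is pushed more than 30 mm (distance of jar from where it was at the start of the episode above 0.03 m).
It fails at once if the jar is tipped over (angle between jar's own z axis and vertical above 0.5 rad).
Of clamp_1, clamp_2, clamp_3 only 1 to 3 are there at a start; the rules pass over those that are not, and their reading is None.
At some moment in a run one of clamp_1, clamp_2, clamp_3 may be knocked a few centimetres aside while the robot is not near it.
It also fails if it takes over 210 s, if anything falls off the work surface, if the arm or the gripper's body presses on something with over 40 N, if the wrist force passes 120 N, or if a joint passes its speed limit or range.

ROBOT

A 6-joint arm with a two-finger parallel gripper is mounted at the origin on the work surface. World frame = base frame: x ahead of the robot, y to its left, z up, the work surface at z = 0. Lengths are in m, angles in rad, forces in N, time in s.
With the tool pointing down it reaches from about 0.325 to 0.775 m from the base axis. Payload 5.5 kg.
Tool frame: the origin (TCP) lies midway between the tips of the shut fingers; the grasp point (between the pads) lies 19 mm behind it (r.tcp_to_grasp is the distance from the TCP to the grasp point, in m); y points along the fingers, x is the direction in which the jaws open and shut, and the axes are right-handed (so a half turn about y gives the same grasp; the last joint's range is limited). The gripper opens to 85 mm and grips with 20 to 120 N. Pads are 22 mm wide; open, the fingers measure 114 mm over their backs; the gripper's body (76 mm by 85 mm) begins 54 mm behind the grasp point. The pads swing forward as they close: fully open they stand 13 mm farther back than shut.
Start: joints at [-1.227, 0.091, 1.231, -0, 1.82, -0.057], TCP at [0.234, -0.552, 0.231] pointing down, gripper open.
Joint ranges: [-2.87, 2.87], [-0.86, 2.18], [0.17, 2.46], [-1.51, 4.65], [0.06, 2.69], [-2.65, 2.65]. Speed limits (rad/s): [2.57, 2.57, 3.01, 3.14, 3.14, 3.14].

INTERFACE

Orientations are given as a 3x3 rotation matrix whose columns are the frame's x, y, z axes.
In Python, from rig import r gives the robot as it stands. The module is installed in compiled form; this text tells all that it offers.
- The arm moves only by the tool drive_tool, never from a script. Its argument "moves" is a list of rows, each a list of 5 numbers: the shift along the tool's x, y, z in m, then the turn about the tool's y in rad, then the opening, from 0 (shut) to 1 (fully open). In form: [[tx, ty, tz, roll, claw], ...]. A call has 1 to 5 rows; each row shifts and turns the pose as measured when the row begins, along the tool's axes as they then stand; what a row does not reach is not made up. A row lasts 1/12 s, in which the tool goes at most 41.7 mm and 7.16 degrees, less where a joint would pass 70% of its speed; a pose out of reach is approached as far as the arm can. A call is refused whole if a number of a shift passes 0.0417 or a number of a turn 0.125, either way. A call with a gripper value outside its range is refused whole. The fingers move at their own pace and stop on an object; "squeeze" is the grip in N (left out, the last holds). Time passes only in rows, so rows that do not move let the fingers close. It gives the time, the measured TCP pose, the force and the opening at its end, in the units of the state.
- r.get_obs(): the state, without advancing time (a new reading comes with each control period).
- r.grab_frame(name): name is "scene" or "top"; returns a dict with "frame" (480x640x3 uint8, blue, green, red), "camera_matrix" (3x3 intrinsics, pixels), "k1" (the pictures are not rectified: a ray, as slopes to the right and down, at radius r is drawn at 1 + k1 r^2 times it, then the intrinsics apply), "R" (3x3) and "t" (3): a world point X has camera coordinates R X + t. Camera axes: x right, y down, z forward; pixel columns grow to the right and rows downward; lengths in m; the calibration is good to about 2 mm. A picture is of the moment at which its call begins. There is no depth.
- r.finish_job(): hands the job in, once; it reports no verdict.
The state is a dict: "clock": time; "joint_positions": joint angles; "qvel": joint speeds; "tau": joint torques, N m; "position": TCP position; "ee_rot": TCP orientation; "wrist_force": force on the tool from outside, world axes, zero at the start; "moment": the same for the moment, N m; "gripper_width": opening from 0.0 (shut) to 1.0 (fully open).
Only numpy, scipy, OpenCV 4.12 (cv2) and the standard library are available. Lean on these libraries where they do the work, as an engineer would, in place of code of your own. Each camera call takes 0.05 s, during which the arm holds its last target.

## Working session

There is one attempt and no reset: what is moved stays moved. The work goes in short steps, Python scripts to look and compute and a tool call to move; the robot and the scene stay as the last step left them, time stands still between calls to the robot, and variables do not carry over. Pictures are saved under pics/ and viewed, and the job is handed in when it is done.

Besides the shell and the picture viewer there is one more tool, called after "Request:" as name(argument=value, ...) on one line, values as JSON. drive_tool: Moves the arm, as the interface text tells. Its arguments: {"type":"object","properties":{"moves":{"type":"array","items":{"type":"array","items":{"type":"number"}}},"squeeze":{"type":"number"}},"required":["moves"]}

```bash
mkdir -p pics; ls
python3 - <<'E'
from rig import r
import cv2,numpy as np
o=r.get_obs()
for k,v in o.items(): print(k,np.round(v,4).tolist())
for n in("scene","top"):
    f=r.grab_frame(n); cv2.imwrite(f"pics/{n}0.png",f["frame"])
    print(n,f["camera_matrix"],f["k1"],f["R"],f["t"], -f["R"].T@f["t"])
print(r.tcp_to_grasp)
E
```

```text
pics
clock 0.0
joint_positions [-1.2267, 0.0918, 1.2319, -0.0, 1.8198, -0.0567]
qvel [-0.0006, -0.0016, -0.0012, -0.0004, -0.0009, -0.0027]
tau [-0.0009, -45.8745, -41.8017, -0.0, 0.0118, 0.0]
position [0.234, -0.5522, 0.2302]
ee_rot [[0.3901, -0.0007, 0.9208], [-0.9208, 0.0018, 0.3901], [-0.0019, -1.0, 0.0001]]
wrist_force [0.937, -0.1096, 0.5172]
moment [-0.0327, 0.036, -0.0141]
gripper_width 0.9989
scene [[585.12079671   0.         318.27613134]
 [  0.         585.12079671 235.86785419]
 [  0.           0.           1.        ]] -0.13342299043608305 [[ 0.09374931  0.99546073  0.01640114]
 [ 0.76875291 -0.06191107 -0.63654221]
 [-0.63263736  0.07228381 -0.77106746]] [-0.06679372 -0.36234972  1.48231454] [ 1.22258682 -0.06309028  0.91340911]
top [[624.90191524   0.         319.26822642]
 [  0.         624.90191524 250.58071139]
 [  0.           0.           1.        ]] -0.07522096675065477 [[-0.02311649 -0.99960301 -0.01610743]
 [-0.98417367  0.02558524 -0.17534988]
 [ 0.17569238  0.01179904 -0.98437441]] [0.03281189 0.56689027 1.29226259] [0.33163629 0.00304739 1.37200287]
0.0187
```

View pics/scene0.png

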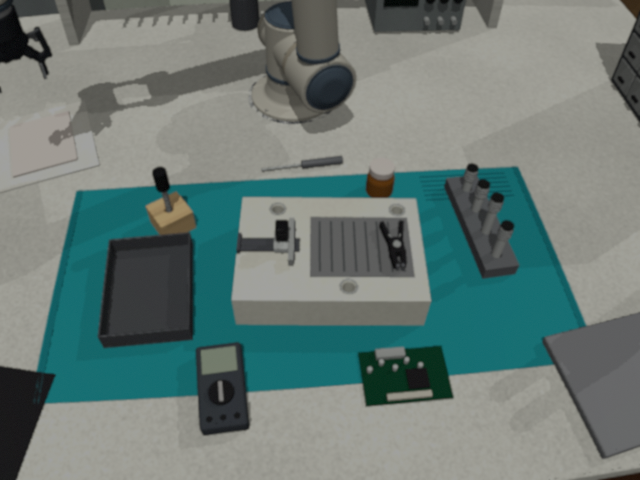

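View pics/top0.png

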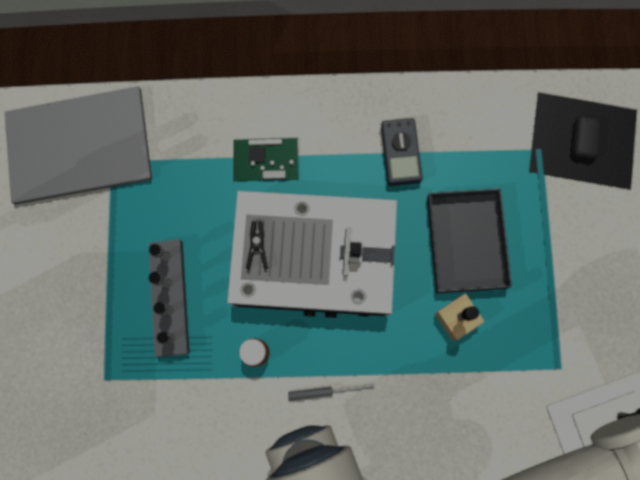

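The pictures show the bed at the centre, top view about (313,252), with a single clamp at (257,245) and the jaw grip at (355,252). The tray is at (468,242), the holder and rod at (462,316), and the rack at (168,297). Next I need helpers and enlarged crops.

```bash
cat > h.py <<'E'
import numpy as np,cv2
from rig import r
def dist(f): return np.array([f["k1"],0,0,0,0.])
def ray(f,px):
    p=cv2.undistortPointsIter(np.array(px,float).reshape(-1,1,2),f["camera_matrix"],dist(f),None,None,(3,50,1e-9)).reshape(-1,2)
    d=np.c_[p,np.ones(len(p))]@f["R"]; return -f["R"].T@f["t"],d
def onz(f,px,z):
    c,d=ray(f,px); return c+d*((z-c[2])/d[:,2])[:,None]
def proj(f,X):
    X=np.array(X,float).reshape(-1,3)
    return cv2.projectPoints(X,cv2.Rodrigues(f["R"])[0],f["t"],f["camera_matrix"],dist(f))[0].reshape(-1,2)
def crop(f,x0,y0,x1,y1,k,name):
    cv2.imwrite("pics/"+name+".png",cv2.resize(f["frame"][y0:y1,x0:x1],None,fx=k,fy=k,interpolation=cv2.INTER_CUBIC))
def tri(fa,pa,fb,pb):
    ca,da=ray(fa,pa);cb,db=ray(fb,pb);out=[]
    for u,v in zip(da,db):
        A=np.c_[u,-v];s=np.linalg.lstsq(A,cb-ca,rcond=None)[0]
        P,Q=ca+u*s[0],cb+v*s[1];out.append(np.r_[(P+Q)/2,np.linalg.norm(P-Q)])
    return np.array(out)
E
python3 - <<'E'
from h import *
t=r.grab_frame("top");s=r.grab_frame("scene")
crop(t,225,180,405,320,4.4,"tbed");crop(t,140,230,270,370,4.2,"track");crop(t,420,180,520,350,3.5,"ttray")
crop(s,225,185,435,330,3.8,"sbed");crop(s,90,150,210,350,3,"stray");crop(s,435,155,525,285,4.5,"srack")
E
```

```text
(no output)
```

View pics/tbed.png

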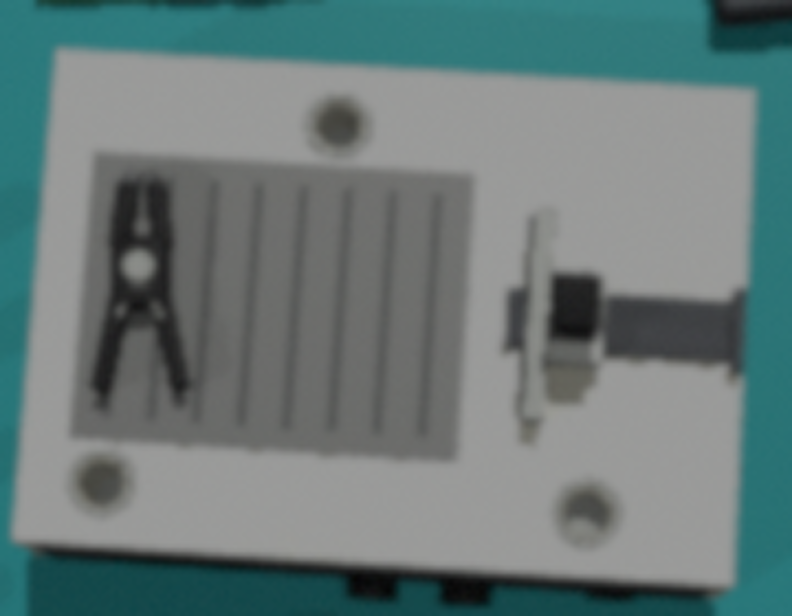

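View pics/track.png

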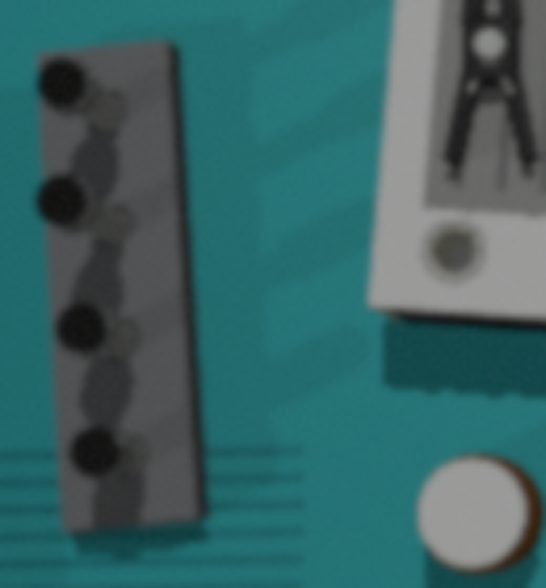

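View pics/ttray.png

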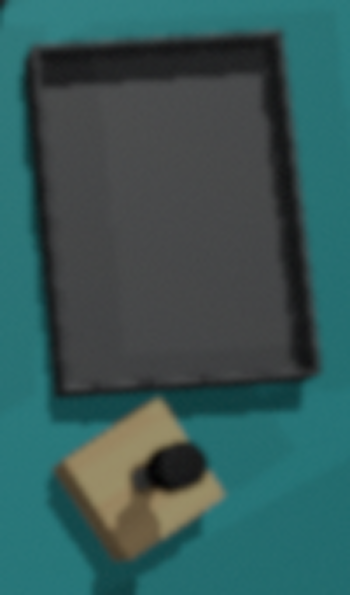

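View pics/sbed.png

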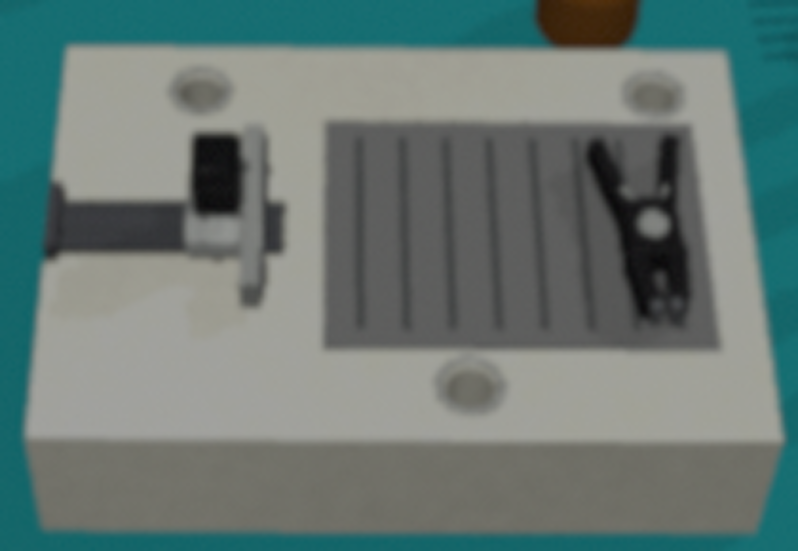

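View pics/stray.png

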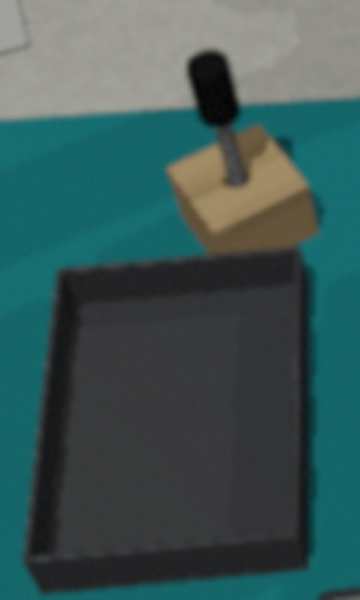

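View pics/srack.png

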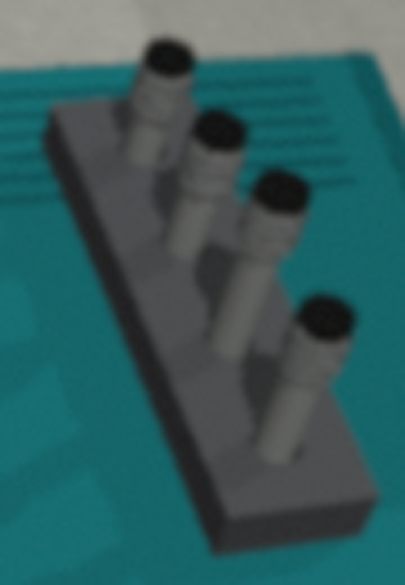

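```bash
cat > meas.py <<'E'
from h import *
from scipy.optimize import least_squares
def un(p,x0,y0,k): return (np.array(p,float)+.5)/k-.5+[x0,y0]
t=r.grab_frame("top");s=r.grab_frame("scene")
T=dict(b=(225,180,4.4),k=(140,230,4.2),t=(420,180,3.5)); S=dict(b=(225,185,3.8),t=(90,150,3),k=(435,155,4.5))
def fit(loc,tp,tw,sp,sw,z):
    loc=np.array(loc,float);A=onz(t,un(tp,*T[tw]),z)[:,:2];B=onz(s,un(sp,*S[sw]),z)[:,:2]
    out=[]
    for P in (A,B,(A+B)/2):
        f=lambda q:((np.c_[np.cos(q[2])*loc[:,0]-np.sin(q[2])*loc[:,1],np.sin(q[2])*loc[:,0]+np.cos(q[2])*loc[:,1]]+q[:2])-P).ravel()
        best=min((least_squares(f,[*P.mean(0),a]) for a in (0,1.5,3,-1.5)),key=lambda o:o.cost)
        out.append(best); print(np.round(best.x,4),"res mm",np.round(np.abs(best.fun).reshape(-1,2)*1000,1).tolist())
    return out[-1].x
if __name__=="__main__":
    print("bed");fit([(.12,.17),(.12,-.17),(-.12,-.17),(-.12,.17),(.09,.03),(-.09,.13),(-.09,-.1)],
     [(57,47),(757,89),(735,590),(12,543),(338,124),(101,483),(587,512)],'b',
     [(784,440),(25,438),(66,45),(727,50),(470,387),(653,94),(201,91)],'b',.08)
    print("tray");fit([(.11,.08),(.11,-.08),(-.11,-.08),(-.11,.08)],[(32,47),(281,34),(318,376),(57,393)],'t',
     [(308,545),(27,560),(60,270),(300,250)],'t',.04)
    print("holder");fit([(-.035,.035),(.035,.035),(.035,-.035),(-.035,-.035)],[(55,468),(162,398),(226,494),(124,562)],'t',
     [(311,189),(211,235),(167,170),(262,126)],'t',.05)
    print("pillar tops");P=tri(t,un([(62,84),(62,201),(81,328),(95,451)],*T['k']),s,un([(326,317),(279,191),(218,131),(169,57)],*S['k']));print(np.round(P,4),np.linalg.norm(np.diff(P[:,:2],axis=0),axis=1))
    print("rod top");print(np.round(tri(t,un([(181,463)],*T['t']),s,un([(207,59)],*S['t'])),4))
    print("rack top corners");print(np.round(onz(t,un([(38,52),(172,42),(206,518),(65,532)],*T['k']),.03),4))
    print(np.round(onz(s,un([(378,497),(222,518),(50,108)],*S['k']),.03),4))
    print("clamp top view: ring, jaws, handles");print(np.round(onz(t,un([(138,265),(145,178),(100,405),(183,400)],*T['b']),.09),4))
    print(np.round(onz(s,un([(654,222),(665,320),(600,147),(671,142)],*S['b']),.09),4))
    print("grip top corners");print(np.round(onz(t,un([(552,273),(602,275)],*T['b']),.139),4));print(np.round(onz(s,un([(192,133),(240,135),(192,175),(240,175)],*S['b']),.139),4))
E
python3 meas.py
```

```text
bed
[ 0.5624  0.0319 -0.0884] res mm [[1.2, 0.2], [0.7, 0.8], [1.8, 0.9], [1.4, 0.3], [0.9, 0.5], [0.3, 0.5], [0.6, 0.2]]
[ 0.5627  0.0348 -0.0887] res mm [[0.5, 0.2], [0.0, 0.2], [0.8, 0.4], [0.7, 1.1], [0.9, 0.5], [0.4, 0.5], [0.7, 0.3]]
[ 0.5626  0.0333 -0.0885] res mm [[0.4, 0.2], [0.4, 0.5], [1.3, 0.6], [1.1, 0.7], [0.9, 0.0], [0.0, 0.0], [0.7, 0.2]]
tray
[ 0.585  -0.3066  0.0268] res mm [[1.2, 1.3], [0.8, 0.5], [1.9, 0.3], [0.1, 1.1]]
[ 0.59   -0.303   0.0359] res mm [[2.8, 2.7], [4.2, 0.3], [0.0, 0.3], [1.4, 3.3]]
[ 0.5875 -0.3048  0.0314] res mm [[0.8, 0.7], [2.5, 0.4], [0.9, 0.0], [0.8, 1.1]]
holder
[ 0.4177 -0.2753 -1.0173] res mm [[2.5, 4.0], [1.3, 3.9], [1.7, 2.3], [0.4, 2.2]]
[ 0.4221 -0.2729  5.2329] res mm [[0.1, 1.6], [0.1, 1.1], [0.5, 0.8], [0.3, 0.2]]
[ 0.4199 -0.2741  5.2496] res mm [[1.3, 2.8], [0.6, 2.5], [1.1, 1.5], [0.3, 1.2]]
pillar tops
[[0.5676 0.3601 0.1124 0.0021]
 [0.5077 0.355  0.1245 0.0014]
 [0.4481 0.351  0.1003 0.0012]
 [0.3888 0.3467 0.0887 0.0022]] [0.06015805 0.0596763  0.05948139]
rod top
[[ 0.4196 -0.274   0.1585  0.0016]]
rack top corners
[[0.6002 0.3955 0.03  ]
 [0.6036 0.3243 0.03  ]
 [0.3562 0.3034 0.03  ]
 [0.3503 0.3761 0.03  ]]
[[0.6013 0.3973 0.03  ]
 [0.6061 0.3258 0.03  ]
 [0.3603 0.3091 0.03  ]]
clamp top view: ring, jaws, handles
[[0.5868 0.1505 0.09  ]
 [0.6291 0.1469 0.09  ]
 [0.5199 0.1689 0.09  ]
 [0.5213 0.1295 0.09  ]]
[[0.5753 0.1546 0.09  ]
 [0.6331 0.1493 0.09  ]
 [0.5264 0.1365 0.09  ]
 [0.5259 0.1721 0.09  ]]
grip top corners
[[ 0.5683 -0.0444  0.139 ]
 [ 0.5668 -0.0672  0.139 ]]
[[ 0.5443 -0.0625  0.139 ]
 [ 0.5473 -0.0405  0.139 ]
 [ 0.5697 -0.0637  0.139 ]
 [ 0.5714 -0.0419  0.139 ]]
```

The measurements hold up against the given sizes:

- **Bed:** (0.563, 0.033), yaw -0.0885.
- **Clamp body:** about (0.578, 0.150), long axis along x.
- **Jaw grip:** about (0.557, -0.053).
- **Pillars, far to near:** heights of 100, 112, 88 and 76 mm.
- **Rod:** (0.420, -0.274).

I'll turn the tool first so the jaws open along world y. After that tx = -dy, ty = -dz and tz = dx.

Request:
drive_tool(moves=[[0, 0, 0, 0.1, 1], [0, 0, 0, 0.1, 1], [0, 0, 0, 0.1, 1], [0, 0, 0, 0.1, 1], [0, 0, 0, 0, 1]], squeeze=40)

```text
clock: 0.72
position: [0.234, -0.5522, 0.2302]
ee_rot: [[-0.017, -0.001, 1.0], [-1.0, 0.002, -0.017], [-0.002, -1.0, -0.001]]
wrist_force: [-0.3, -0.3, -0.4]
gripper_width: 0.999
```

Request:
drive_tool(moves=[[-0.035, 0, 0.017, 0, 1], [-0.035, 0, 0.017, 0, 1], [-0.035, 0, 0.017, 0, 1], [-0.035, 0, 0.017, 0, 1], [-0.035, 0, 0.017, 0, 1]])

```text
clock: 1.13
position: [0.3196, -0.378, 0.2255]
ee_rot: [[-0.013, -0.005, 1.0], [-1.0, 0.006, -0.013], [-0.006, -1.0, -0.005]]
wrist_force: [0.9, 0.4, 1.1]
gripper_width: 1.0
```

Request:
drive_tool(moves=[[-0.035, 0, 0.017, 0, 1], [-0.035, 0, 0.017, 0, 1], [-0.035, 0, 0.017, 0, 1], [-0.035, 0, 0.017, 0, 1], [-0.035, 0, 0.017, 0, 1]])

```text
clock: 1.55
position: [0.4075, -0.1946, 0.2264]
ee_rot: [[0.003, -0.003, 1.0], [-1.0, 0.005, 0.003], [-0.005, -1.0, -0.003]]
wrist_force: [0.7, -0.2, -0.9]
gripper_width: 0.997
```

Request:
drive_tool(moves=[[-0.035, 0, 0.017, 0, 1], [-0.035, 0, 0.017, 0, 1], [-0.035, 0, 0.017, 0, 1], [-0.035, 0, 0.017, 0, 1], [0, 0, 0, 0, 1]])

```text
clock: 1.97
position: [0.4775, -0.0404, 0.2278]
ee_rot: [[0.027, 0.002, 1.0], [-1.0, 0.006, 0.027], [-0.006, -1.0, 0.002]]
wrist_force: [0.4, -0.0, -0.9]
gripper_width: 1.001
```

Request:
drive_tool(moves=[[-0.032, 0, 0.017, 0.02, 1], [-0.032, 0, 0.017, 0.02, 1], [-0.032, 0, 0.017, 0.01, 1], [-0.032, 0, 0.017, 0.01, 1], [-0.032, 0, 0.017, 0.01, 1]])

```text
clock: 2.38
position: [0.564, 0.1214, 0.2302]
ee_rot: [[-0.034, 0.004, 0.999], [-0.999, 0.003, -0.034], [-0.003, -1.0, 0.004]]
wrist_force: [0.0, -0.9, 0.9]
gripper_width: 0.999
```

Request:
drive_tool(moves=[[-0.03, 0, 0.015, 0, 1], [0, 0, 0, 0, 1]])

```text
clock: 2.55
position: [0.5818, 0.1569, 0.2282]
ee_rot: [[-0.023, 0.002, 1.0], [-1.0, 0.004, -0.023], [-0.004, -1.0, 0.002]]
wrist_force: [0.3, 0.3, -0.2]
gripper_width: 0.998
```

Run:
```python
from h import *
s=r.grab_frame("scene");crop(s,225,135,435,330,3.8,"s1")
print(proj(s,[.576,.150,.1]))
```

```text
[[394.97127954 240.03723671]]
```

View pics/s1.png

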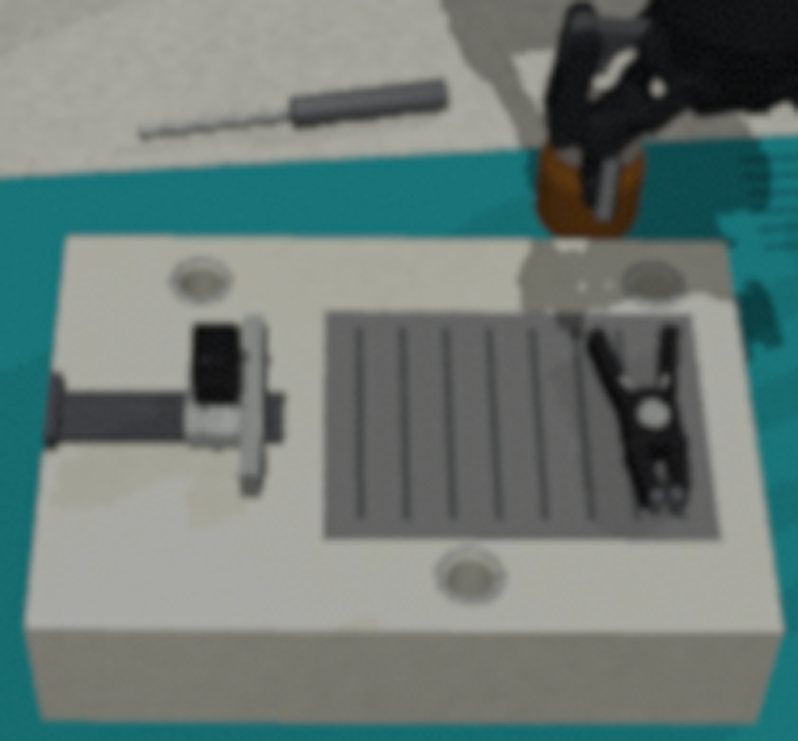

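Clamp still at crop (654,413), unmoved. Descend.

Request:
drive_tool(moves=[[0.006, 0.03, -0.004, 0, 1], [0, 0.03, 0, 0, 1], [0, 0.03, 0, 0, 1], [0, 0.03, 0, 0, 1], [0, 0, 0, 0, 1]])

```text
clock: 3.02
position: [0.5785, 0.1452, 0.1083]
ee_rot: [[-0.013, 0.009, 1.0], [-1.0, 0.001, -0.013], [-0.001, -1.0, 0.009]]
wrist_force: [-0.5, -0.1, -1.2]
gripper_width: 0.998
```

Request:
drive_tool(moves=[[-0.004, 0.015, 0, 0, 1], [0, 0.01, 0, 0, 1], [0, 0, 0, 0, 1]])

```text
clock: 3.27
position: [0.5785, 0.1459, 0.0851]
ee_rot: [[-0.012, 0.01, 1.0], [-1.0, 0.0, -0.012], [-0.0, -1.0, 0.01]]
wrist_force: [-0.4, -0.5, 0.3]
gripper_width: 0.998
```

Request:
drive_tool(moves=[[0, 0, 0, 0, 0], [0, 0, 0, 0, 0], [0, 0, 0, 0, 0], [0, 0, 0, 0, 0], [0, 0, 0, 0, 0]])

```text
clock: 3.68
position: [0.5814, 0.1448, 0.093]
ee_rot: [[-0.012, 0.019, 1.0], [-1.0, 0.002, -0.012], [-0.002, -1.0, 0.019]]
wrist_force: [-1.1, 1.1, 0.7]
gripper_width: 0.308
```

Request:
drive_tool(moves=[[0, 0, 0, 0, 0], [0, -0.03, 0, 0, 0], [0, -0.035, 0, 0, 0], [0, -0.035, 0, 0, 0], [0, -0.03, 0, 0, 0]])

```text
clock: 4.1
position: [0.5752, 0.144, 0.2174]
ee_rot: [[-0.011, 0.002, 1.0], [-1.0, -0.002, -0.011], [0.002, -1.0, 0.002]]
wrist_force: [0.6, 0.1, -1.5]
gripper_width: 0.313
```

Run:
```python
from h import *
s=r.grab_frame("scene");crop(s,225,135,435,330,3.8,"s2")
```

```text
(no output)
```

View pics/s2.png

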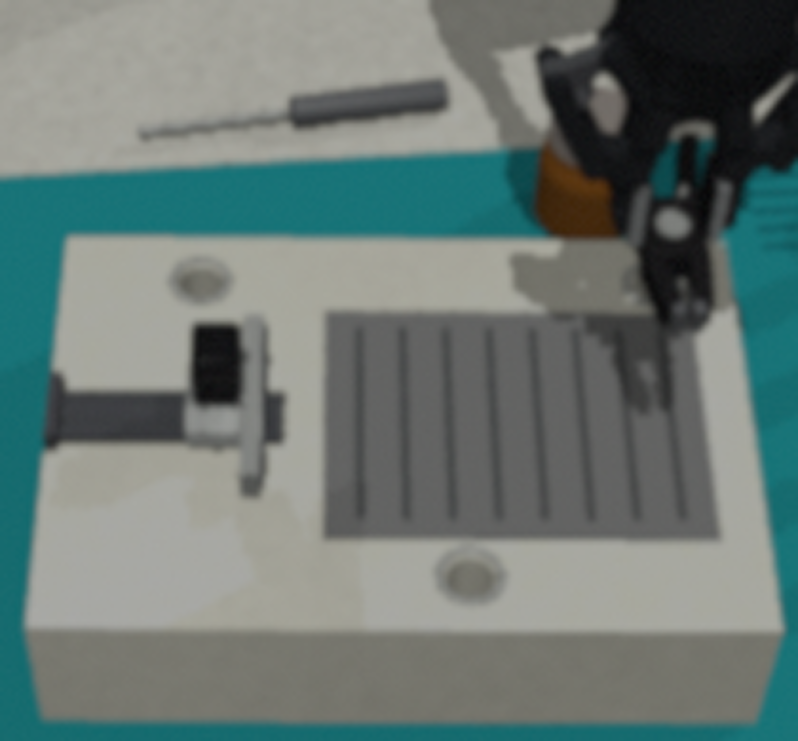

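The clamp is held (crop 675,225), so carry it to the tray.

Request:
drive_tool(moves=[[0.04, 0, 0.001, 0, 0], [0.04, 0, 0.001, 0, 0], [0.04, 0, 0.001, 0, 0], [0.04, 0, 0.001, 0, 0], [0.04, 0, 0.001, 0, 0]])

```text
clock: 4.57
position: [0.5827, -0.0526, 0.2315]
ee_rot: [[0.006, 0.024, 1.0], [-1.0, 0.004, 0.006], [-0.004, -1.0, 0.024]]
wrist_force: [0.4, 0.2, -0.2]
gripper_width: 0.311
```

Request:
drive_tool(moves=[[0.04, 0, 0.001, 0, 0], [0.04, 0, 0.001, 0, 0], [0.04, 0, 0.001, 0, 0], [0.04, 0, 0.001, 0, 0], [0.04, 0, 0.001, 0, 0]])

```text
clock: 4.98
position: [0.5877, -0.2612, 0.2313]
ee_rot: [[0.008, 0.027, 1.0], [-1.0, 0.004, 0.008], [-0.003, -1.0, 0.027]]
wrist_force: [0.2, 0.2, -1.4]
gripper_width: 0.314
```

Request:
drive_tool(moves=[[0.025, 0.01, 0, 0, 0], [0.015, 0.03, 0, 0, 0], [0, 0.035, 0, 0, 0], [0, 0.035, 0, 0, 0], [0, 0.03, 0, 0, 0]])

```text
clock: 5.4
position: [0.5933, -0.3182, 0.0956]
ee_rot: [[-0.005, 0.042, 0.999], [-1.0, -0.01, -0.004], [0.01, -0.999, 0.042]]
wrist_force: [0.5, -0.1, -0.6]
gripper_width: 0.312
```

Request:
drive_tool(moves=[[0, 0.03, 0, 0, 0], [0, 0.02, 0, 0, 0], [0, 0, 0, 0, 0]])

```text
clock: 5.65
position: [0.591, -0.3172, 0.033]
ee_rot: [[-0.006, 0.03, 1.0], [-1.0, -0.003, -0.006], [0.003, -1.0, 0.03]]
wrist_force: [-0.7, 0.6, -0.9]
gripper_width: 0.314
```

Request:
drive_tool(moves=[[-0.012, 0.006, -0.002, 0, 0], [0, 0, 0, 0, 0], [0, 0, 0, 0, 1], [0, 0, 0, 0, 1], [0, 0, 0, 0, 1]])

```text
clock: 6.07
position: [0.59, -0.3061, 0.0299]
ee_rot: [[-0.005, 0.031, 0.999], [-1.0, -0.005, -0.005], [0.005, -0.999, 0.031]]
wrist_force: [-0.2, 0.3, 0.8]
gripper_width: 0.724
```

Request:
drive_tool(moves=[[0, 0, 0, 0, 1], [0, -0.02, 0, 0, 1], [0, -0.04, 0, 0, 1], [0, -0.04, 0, 0, 1], [0, -0.04, 0, 0, 1]])

```text
clock: 6.48
position: [0.5826, -0.305, 0.1665]
ee_rot: [[-0.006, 0.019, 1.0], [-1.0, 0.001, -0.006], [-0.002, -1.0, 0.019]]
wrist_force: [0.2, -0.5, -0.4]
gripper_width: 0.999
```

Run:
```python
from h import *
s=r.grab_frame("scene");crop(s,60,100,260,400,2,"s3")
print(r.get_obs()["position"])
```

```text
[ 0.58510513 -0.30664151  0.178699  ]
```

View pics/s3.png

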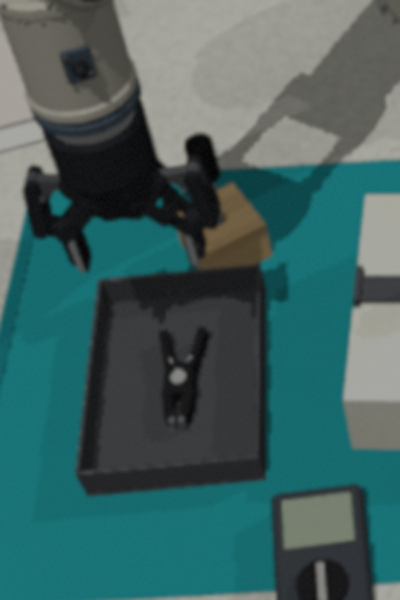

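The clamp lies in the middle of the tray. Now the jaw grip.

Request:
drive_tool(moves=[[-0.01, -0.03, 0, 0.04, 1], [-0.04, -0.01, -0.005, 0.04, 1], [-0.04, 0, -0.004, 0, 1], [-0.04, 0, -0.004, 0, 1], [-0.04, 0, -0.004, 0, 1]])

```text
clock: 6.95
position: [0.5822, -0.1424, 0.2298]
ee_rot: [[-0.105, 0.055, 0.993], [-0.994, -0.02, -0.104], [0.015, -0.998, 0.057]]
wrist_force: [0.4, 0.8, -0.3]
gripper_width: 1.001
```

Request:
drive_tool(moves=[[-0.04, 0, -0.002, 0, 1], [-0.04, 0, 0, 0, 1], [0, 0, 0, 0, 1]])

```text
clock: 7.2
position: [0.5892, -0.0535, 0.2342]
ee_rot: [[-0.101, 0.066, 0.993], [-0.995, -0.019, -0.1], [0.012, -0.998, 0.067]]
wrist_force: [0.3, -0.1, -0.6]
gripper_width: 1.001
```

Tool tilt has crept up to 0.067 rad, so I'm testing how it depends on the motion.

Request:
drive_tool(moves=[[0, 0, 0, 0, 1], [0, 0, 0, 0, 1], [0, 0, 0, 0, 1], [0, 0, 0, 0, 1], [0, 0, 0, 0, 1]])

```text
clock: 7.62
position: [0.5902, -0.0545, 0.2379]
ee_rot: [[-0.1, 0.072, 0.992], [-0.995, -0.021, -0.098], [0.014, -0.997, 0.074]]
wrist_force: [0.4, -0.6, -0.4]
gripper_width: 1.005
```

Request:
drive_tool(moves=[[0, 0, -0.01, 0, 1], [0, 0, -0.01, 0, 1], [0, 0, -0.01, 0, 1], [0, 0, 0, 0, 1], [0, 0, 0, 0, 1]])

```text
clock: 8.03
position: [0.5596, -0.0575, 0.2344]
ee_rot: [[-0.109, 0.07, 0.992], [-0.994, -0.022, -0.107], [0.014, -0.997, 0.072]]
wrist_force: [0.3, 1.2, 0.2]
gripper_width: 1.001
```

Request:
drive_tool(moves=[[0, -0.03, 0, 0, 1], [0, -0.03, 0, 0, 1], [0, 0, 0, 0, 1], [0, 0, 0, 0, 1]])

```text
clock: 8.37
position: [0.5557, -0.0587, 0.293]
ee_rot: [[-0.113, 0.065, 0.991], [-0.994, -0.022, -0.112], [0.014, -0.998, 0.067]]
wrist_force: [-0.4, -0.3, -1.2]
gripper_width: 1.0
```

Request:
drive_tool(moves=[[0, 0.01, 0, 0, 1], [0, 0.01, 0, 0, 1], [0, 0.01, 0, 0, 1], [0, 0.01, 0, 0, 1], [0, 0.01, 0, 0, 1]])

```text
clock: 8.78
position: [0.5602, -0.0609, 0.2371]
ee_rot: [[-0.114, 0.065, 0.991], [-0.993, -0.022, -0.113], [0.015, -0.998, 0.067]]
wrist_force: [0.0, 0.5, 0.6]
gripper_width: 1.003
```

Request:
drive_tool(moves=[[0, -0.04, 0, 0, 1], [0, 0.04, 0, 0, 1], [0, -0.04, 0, 0, 1], [0, 0.04, 0, 0, 1], [0, 0, 0, 0, 1]])

```text
clock: 9.2
position: [0.5375, -0.0568, 0.2211]
ee_rot: [[-0.112, -0.048, 0.993], [-0.994, -0.004, -0.113], [0.009, -0.999, -0.047]]
wrist_force: [-0.3, -0.3, -1.8]
gripper_width: 1.002
```

Request:
drive_tool(moves=[[0, 0, -0.04, 0, 1], [0, 0, 0.04, 0, 1], [0, 0, -0.04, 0, 1], [0, 0, 0.04, 0, 1], [0, 0, 0, 0, 1]])

```text
clock: 9.62
position: [0.5101, -0.052, 0.1521]
ee_rot: [[-0.111, -0.189, 0.976], [-0.994, 0.019, -0.11], [0.002, -0.982, -0.19]]
wrist_force: [0.2, -1.5, -2.8]
gripper_width: 1.003
```

Request:
drive_tool(moves=[[0, 0, -0.04, 0, 1], [0, 0, -0.04, 0, 1], [0, 0, 0, 0, 1]])

```text
clock: 9.87
position: [0.427, -0.0423, 0.1507]
ee_rot: [[-0.111, -0.224, 0.968], [-0.994, 0.025, -0.108], [-0.0, -0.974, -0.226]]
wrist_force: [1.2, -1.4, 0.1]
gripper_width: 1.0
```

Request:
drive_tool(moves=[[0, 0, 0.02, 0, 1], [0, 0, 0.02, 0, 1], [0, 0, 0.02, 0, 1], [0, 0, 0.02, 0, 1], [0, 0, 0, 0, 1]])

```text
clock: 10.28
position: [0.5088, -0.0513, 0.1352]
ee_rot: [[-0.111, -0.212, 0.971], [-0.994, 0.023, -0.108], [0.0, -0.977, -0.213]]
wrist_force: [0.7, -0.0, -0.4]
gripper_width: 0.999
```

Request:
drive_tool(moves=[[0, -0.02, -0.004, 0, 1], [0, -0.02, -0.004, 0, 1], [0, -0.02, -0.004, 0, 1], [0, -0.02, -0.004, 0, 1], [0, -0.02, -0.004, 0, 1]])

```text
clock: 10.7
position: [0.5112, -0.0514, 0.2375]
ee_rot: [[-0.11, -0.215, 0.97], [-0.994, 0.023, -0.108], [0.0, -0.976, -0.216]]
wrist_force: [0.6, 0.1, 0.2]
gripper_width: 0.999
```

Request:
drive_tool(moves=[[0, 0.02, 0.004, 0, 1], [0, -0.02, -0.004, 0, 1]])

```text
clock: 10.87
position: [0.5098, -0.0511, 0.2368]
ee_rot: [[-0.11, -0.216, 0.97], [-0.994, 0.024, -0.107], [0.0, -0.976, -0.218]]
wrist_force: [-0.3, -0.1, -5.1]
gripper_width: 1.004
```

Request:
drive_tool(moves=[[0, 0, 0.02, 0, 1], [0, 0, -0.02, 0, 1]])

```text
clock: 11.03
position: [0.512, -0.0514, 0.2334]
ee_rot: [[-0.11, -0.221, 0.969], [-0.994, 0.024, -0.107], [-0.0, -0.975, -0.222]]
wrist_force: [0.7, 0.4, -4.4]
gripper_width: 1.001
```

Request:
drive_tool(moves=[[0, 0.04, 0.008, 0, 1], [0, 0, 0, 0, 1], [0, 0, 0, 0, 1]])

```text
clock: 11.28
position: [0.5099, -0.051, 0.2023]
ee_rot: [[-0.11, -0.222, 0.969], [-0.994, 0.024, -0.107], [0.0, -0.975, -0.223]]
wrist_force: [0.2, -0.2, 2.3]
gripper_width: 0.998
```

Request:
drive_tool(moves=[[0, -0.04, -0.008, 0, 1], [0, 0, 0, 0, 1], [0, 0, 0, 0, 1]])

```text
clock: 11.53
position: [0.5078, -0.0506, 0.2419]
ee_rot: [[-0.11, -0.229, 0.967], [-0.994, 0.026, -0.107], [-0.0, -0.973, -0.231]]
wrist_force: [0.1, -0.4, -1.3]
gripper_width: 0.999
```

Request:
drive_tool(moves=[[0, -0.008, 0.04, 0, 1], [0, 0, 0, 0, 1], [0, 0, 0, 0, 1]])

```text
clock: 11.78
position: [0.5509, -0.0554, 0.2424]
ee_rot: [[-0.11, -0.228, 0.968], [-0.994, 0.025, -0.107], [-0.0, -0.973, -0.229]]
wrist_force: [0.4, 0.8, 1.7]
gripper_width: 1.0
```

Request:
drive_tool(moves=[[0, 0.008, -0.04, 0, 1], [0, 0, 0, 0, 1], [0, 0, 0, 0, 1]])

```text
clock: 12.03
position: [0.5099, -0.0509, 0.2368]
ee_rot: [[-0.11, -0.241, 0.964], [-0.994, 0.027, -0.106], [-0.001, -0.97, -0.242]]
wrist_force: [0.6, -0.4, 0.1]
gripper_width: 0.996
```

Request:
drive_tool(moves=[[0, 0, 0, 0, 1], [0, 0, 0, 0, 1], [0, 0, 0, 0, 1], [0, 0, 0, 0, 1], [0, 0, 0, 0, 1]])

```text
clock: 12.45
position: [0.5125, -0.0513, 0.2481]
ee_rot: [[-0.11, -0.22, 0.969], [-0.994, 0.024, -0.107], [0.0, -0.975, -0.221]]
wrist_force: [0.1, -0.2, 0.1]
gripper_width: 1.001
```

Request:
drive_tool(moves=[[0, 0.02, 0.005, 0, 1], [0, 0.04, 0.01, 0, 1], [0, -0.04, -0.01, 0, 1], [0, -0.02, -0.005, 0, 1], [0, 0, 0, 0, 1]])

```text
clock: 12.87
position: [0.4916, -0.0479, 0.209]
ee_rot: [[-0.11, -0.286, 0.952], [-0.994, 0.035, -0.104], [-0.003, -0.958, -0.288]]
wrist_force: [1.1, -0.7, -0.2]
gripper_width: 1.001
```

Request:
drive_tool(moves=[[0, 0, 0.02, 0, 1], [0, 0, 0.04, 0, 1], [0, 0, -0.04, 0, 1], [0, 0, -0.02, 0, 1], [0, 0, 0, 0, 1]])

```text
clock: 13.28
position: [0.5038, -0.0498, 0.1611]
ee_rot: [[-0.11, -0.363, 0.925], [-0.994, 0.047, -0.1], [-0.007, -0.93, -0.366]]
wrist_force: [-0.3, -0.0, 1.5]
gripper_width: 0.999
```

Request:
drive_tool(moves=[[0.02, 0, 0, 0, 1], [0.04, 0, 0, 0, 1], [0.04, 0, 0, 0, 1], [0.02, 0, 0, 0, 1], [0, 0, 0, 0, 1]])

```text
clock: 13.7
position: [0.4979, -0.1739, 0.1551]
ee_rot: [[-0.104, -0.363, 0.926], [-0.995, 0.044, -0.094], [-0.007, -0.931, -0.366]]
wrist_force: [0.1, -0.6, 0.4]
gripper_width: 1.0
```

Request:
drive_tool(moves=[[0, 0, 0, 0, 1], [0, 0, 0, 0, 1], [0, 0, 0, 0, 1], [0, 0, 0, 0, 1], [0, 0, 0, 0, 1]])

```text
clock: 14.12
position: [0.5022, -0.1734, 0.1592]
ee_rot: [[-0.103, -0.352, 0.93], [-0.995, 0.041, -0.094], [-0.005, -0.935, -0.355]]
wrist_force: [0.7, -0.3, 0.2]
gripper_width: 1.0
```

Request:
drive_tool(moves=[[0, -0.01, 0, 0, 1], [0, -0.01, 0, 0, 1], [0, -0.01, 0, 0, 1], [0, -0.01, 0, 0, 1], [0, -0.01, 0, 0, 1]])

```text
clock: 14.53
position: [0.5206, -0.1714, 0.2074]
ee_rot: [[-0.097, -0.354, 0.93], [-0.995, 0.041, -0.088], [-0.007, -0.934, -0.357]]
wrist_force: [-0.2, 0.1, 0.1]
gripper_width: 1.0
```

Request:
drive_tool(moves=[[0, -0.02, -0.01, 0, 1], [0, -0.03, -0.01, 0, 1], [0, -0.03, -0.01, 0, 1], [0, -0.01, 0, 0, 1], [0, 0, 0, 0, 1]])

```text
clock: 14.95
position: [0.5257, -0.169, 0.3093]
ee_rot: [[-0.092, -0.352, 0.931], [-0.996, 0.039, -0.083], [-0.007, -0.935, -0.354]]
wrist_force: [-0.9, -0.3, 0.3]
gripper_width: 1.003
```

Request:
drive_tool(moves=[[0, 0, 0, 0, 1], [0, 0, 0, 0, 1], [0, 0, 0, 0, 1], [0, 0, 0, 0, 1], [0, 0, 0, 0, 1]])

```text
clock: 15.37
position: [0.5258, -0.1677, 0.3072]
ee_rot: [[-0.09, -0.354, 0.931], [-0.996, 0.039, -0.081], [-0.008, -0.934, -0.356]]
wrist_force: [-0.4, -0.1, 0.0]
gripper_width: 0.998
```

The tilt comes from hard reversals, where the shoulder sags. Moves at 20 mm per row or less don't change it. I'll try to remove it at the reach limit, high up and clear of everything, by moving outward.

Request:
drive_tool(moves=[[-0.002, -0.007, 0.02, 0, 1], [-0.002, -0.007, 0.02, 0, 1], [-0.002, -0.007, 0.02, 0, 1], [-0.002, -0.007, 0.02, 0, 1], [-0.002, -0.007, 0.02, 0, 1]])

```text
clock: 15.78
position: [0.631, -0.1674, 0.3019]
ee_rot: [[-0.093, -0.36, 0.928], [-0.996, 0.042, -0.083], [-0.009, -0.932, -0.363]]
wrist_force: [0.4, 0.0, 0.2]
gripper_width: 1.002
```

Request:
drive_tool(moves=[[-0.002, -0.007, 0.02, 0, 1], [-0.002, -0.007, 0.02, 0, 1], [-0.002, -0.007, 0.02, 0, 1], [-0.002, -0.007, 0.02, 0, 1], [-0.002, -0.007, 0.02, 0, 1]])

```text
clock: 16.2
position: [0.6913, -0.1562, 0.2551]
ee_rot: [[-0.092, -0.349, 0.933], [-0.996, 0.039, -0.083], [-0.007, -0.936, -0.351]]
wrist_force: [-1.3, 0.4, 0.3]
gripper_width: 0.999
```

Request:
drive_tool(moves=[[-0.002, -0.007, 0.02, 0, 1], [-0.002, -0.007, 0.02, 0, 1], [-0.002, -0.007, 0.02, 0, 1], [-0.002, -0.007, 0.02, 0, 1], [-0.002, -0.007, 0.02, 0, 1]])

```text
clock: 16.62
position: [0.7299, -0.1407, 0.223]
ee_rot: [[-0.089, -0.284, 0.955], [-0.996, 0.024, -0.086], [0.001, -0.959, -0.285]]
wrist_force: [-0.8, -0.5, 0.3]
gripper_width: 0.996
```

```bash
python3 -c "
from h import *
o=r.get_obs();print(np.round(o['joint_positions'],3),np.round(o['position'],3),np.round(o['tau'],1))"
```

```text
[-0.219  0.927  0.169 -0.052  2.331  1.411] [ 0.73  -0.141  0.223] [ -0.3 -74.1 -38.4  -0.2   1.8  -0.1]
```

```bash
python3 -c "
from h import *
for i in range(3):
  o=r.get_obs();print(o['joint_positions'][2],o['qvel'][2],o['clock'])
  r.grab_frame('top')
print(r.get_obs()['joint_positions'], r.get_obs()['clock'])"
```

```text
0.16933285405925894 0.00023313437227318599 16.6167
0.1702835566049423 0.013261963263483539 16.6667
0.17041140637186178 -0.0045966010779406605 16.7167
[-0.21874165  0.92818451  0.17004613 -0.05267362  2.33244189  1.41031687] 16.7667
```

Request:
drive_tool(moves=[[0, -0.004, 0.015, 0, 1], [0, -0.004, 0.015, 0, 1], [0, -0.004, 0.015, 0, 1], [0, -0.004, 0.015, 0, 1], [0, -0.004, 0.015, 0, 1]])

```text
clock: 17.18
position: [0.7551, -0.1393, 0.198]
ee_rot: [[-0.09, -0.24, 0.967], [-0.996, 0.015, -0.088], [0.006, -0.971, -0.24]]
wrist_force: [0.1, 1.0, -0.1]
gripper_width: 1.005
```

```bash
python3 -c "
from h import *
o=r.get_obs();print(np.round(o['joint_positions'],4))"
```

```text
[-0.2111  0.9517  0.1699 -0.0456  2.2599  1.4253]
```

Request:
drive_tool(moves=[[0, -0.012, 0.014, 0, 1], [0, -0.012, 0.014, 0, 1], [0, -0.012, 0.014, 0, 1], [0, -0.012, 0.014, 0, 1], [0, -0.012, 0.014, 0, 1]])

```text
clock: 17.6
position: [0.7694, -0.1345, 0.2069]
ee_rot: [[-0.089, -0.185, 0.979], [-0.996, 0.005, -0.089], [0.011, -0.983, -0.185]]
wrist_force: [-0.6, -0.3, 1.0]
gripper_width: 0.999
```

Request:
drive_tool(moves=[[0, -0.011, 0.018, 0, 1], [0, -0.011, 0.018, 0, 1], [0, -0.011, 0.018, 0, 1], [0, -0.011, 0.018, 0, 1], [0, -0.011, 0.018, 0, 1]])

```text
clock: 18.02
position: [0.7913, -0.1298, 0.2138]
ee_rot: [[-0.088, -0.11, 0.99], [-0.996, -0.008, -0.089], [0.017, -0.994, -0.109]]
wrist_force: [0.2, 0.6, -0.1]
gripper_width: 0.997
```

Request:
drive_tool(moves=[[0, -0.01, 0.018, 0, 1], [0, -0.01, 0.018, 0, 1], [0, -0.01, 0.018, 0, 1], [0, -0.01, 0.018, 0, 1], [0, -0.01, 0.018, 0, 1]])

```text
clock: 18.43
position: [0.8128, -0.1257, 0.2202]
ee_rot: [[-0.087, -0.039, 0.995], [-0.996, -0.019, -0.088], [0.023, -0.999, -0.037]]
wrist_force: [0.2, -0.0, 0.8]
gripper_width: 0.998
```

```bash
python3 -c "
from h import *
o=r.get_obs();print(np.round(o['joint_positions'],4))"
```

```text
[-0.184   0.9136  0.1701 -0.0301  2.0924  1.4599]
```

Request:
drive_tool(moves=[[0, -0.009, 0.018, 0, 1], [0, -0.009, 0.018, 0, 1], [0, -0.005, 0.009, 0, 1], [0, 0, 0, 0, 1]])

```text
clock: 18.77
position: [0.8238, -0.1236, 0.2252]
ee_rot: [[-0.087, -0.001, 0.996], [-0.996, -0.025, -0.087], [0.025, -1.0, 0.001]]
wrist_force: [0.7, -0.6, 0.2]
gripper_width: 0.998
```

Request:
drive_tool(moves=[[0, 0, -0.01, 0, 1], [0, 0, -0.015, 0, 1], [0, 0, -0.02, 0, 1], [0, 0, -0.02, 0, 1], [0, 0, -0.02, 0, 1]])

```text
clock: 19.18
position: [0.7384, -0.1162, 0.216]
ee_rot: [[-0.086, -0.008, 0.996], [-0.996, -0.024, -0.086], [0.024, -1.0, -0.005]]
wrist_force: [0.1, 0.0, 0.7]
gripper_width: 1.003
```

The tilt is back to almost zero, so from here I'm keeping rows at 20 mm or less with no reversals. Next, to the jaw grip.

Request:
drive_tool(moves=[[-0.005, 0, -0.02, 0, 1], [-0.005, 0, -0.02, 0, 1], [-0.005, 0, -0.02, 0, 1], [-0.005, 0, -0.02, 0, 1], [-0.005, 0, -0.02, 0, 1]])

```text
clock: 19.6
position: [0.6343, -0.0828, 0.2152]
ee_rot: [[-0.089, -0.008, 0.996], [-0.996, -0.024, -0.089], [0.025, -1.0, -0.006]]
wrist_force: [-0.5, -0.4, 0.1]
gripper_width: 0.997
```

Request:
drive_tool(moves=[[-0.005, 0, -0.02, 0, 1], [-0.005, 0, -0.02, 0, 1], [-0.005, 0, -0.02, 0, 1], [-0.005, 0, -0.015, 0, 1], [0, 0, -0.005, 0, 1]])

```text
clock: 20.02
position: [0.5497, -0.0539, 0.2166]
ee_rot: [[-0.089, -0.006, 0.996], [-0.996, -0.024, -0.089], [0.025, -1.0, -0.004]]
wrist_force: [0.5, -0.8, 0.0]
gripper_width: 0.997
```

Request:
drive_tool(moves=[[0, 0.015, 0.004, 0, 1], [0, 0.02, 0.003, 0, 1], [0, 0.02, 0, 0, 1], [0, 0.02, 0, 0, 1], [0, 0.015, 0, 0, 1]])

```text
clock: 20.43
position: [0.5593, -0.0579, 0.132]
ee_rot: [[-0.089, 0.01, 0.996], [-0.996, -0.028, -0.089], [0.027, -1.0, 0.012]]
wrist_force: [-0.3, 0.2, -0.2]
gripper_width: 0.997
```

Request:
drive_tool(moves=[[0, 0.012, 0, 0, 1], [0, 0, 0, 0, 1], [0, 0, 0, 0, 1]])

```text
clock: 20.68
position: [0.5582, -0.0588, 0.1151]
ee_rot: [[-0.089, 0.004, 0.996], [-0.996, -0.027, -0.089], [0.026, -1.0, 0.006]]
wrist_force: [0.2, -0.1, 0.3]
gripper_width: 1.001
```

Request:
drive_tool(moves=[[0, 0, 0, 0, 0.1], [0, 0, 0, 0, 0.1], [0, 0, 0, 0, 0.1], [0, 0, 0, 0, 0.1], [0, 0, 0, 0, 0.1]])

```text
clock: 21.1
position: [0.5603, -0.059, 0.1196]
ee_rot: [[-0.09, 0.01, 0.996], [-0.996, -0.027, -0.089], [0.026, -1.0, 0.012]]
wrist_force: [-1.9, 3.2, -0.2]
gripper_width: 0.3
```

Request:
drive_tool(moves=[[0, 0, 0, 0, 0.1], [0.01, 0, 0, 0, 0.1], [0.012, 0, 0, 0, 0.1], [0.012, 0, 0, 0, 0.1], [0.005, 0, 0, 0, 0.1]])

```text
clock: 21.52
position: [0.5568, -0.0978, 0.1199]
ee_rot: [[-0.086, 0.01, 0.996], [-0.996, -0.023, -0.086], [0.022, -1.0, 0.012]]
wrist_force: [0.4, 2.0, -1.5]
gripper_width: 0.249
```

Request:
drive_tool(moves=[[0.008, 0, 0, 0, 0.1], [0.008, 0, 0, 0, 0.1], [0.006, 0, 0, 0, 0.1]])

```text
clock: 21.77
position: [0.555, -0.118, 0.1199]
ee_rot: [[-0.085, 0.01, 0.996], [-0.996, -0.011, -0.085], [0.01, -1.0, 0.011]]
wrist_force: [3.5, 38.2, 0.9]
gripper_width: 0.249
```

Request:
drive_tool(moves=[[0.006, 0, 0, 0, 0.1], [0.006, 0, 0, 0, 0.1]])

```text
clock: 21.93
position: [0.5551, -0.1176, 0.1196]
ee_rot: [[-0.076, 0.012, 0.997], [-0.997, 0.016, -0.076], [-0.017, -1.0, 0.011]]
wrist_force: [2.0, 28.8, -4.3]
gripper_width: 0.249
```

Request:
drive_tool(moves=[[0.006, 0, 0, 0, 0.1], [0.006, 0, 0, 0, 0.1]])

```text
clock: 22.1
position: [0.5552, -0.1173, 0.1194]
ee_rot: [[-0.065, 0.012, 0.998], [-0.997, 0.04, -0.066], [-0.041, -0.999, 0.01]]
wrist_force: [3.8, 26.5, 0.9]
gripper_width: 0.244
```

Hit the end stop, with 38 N of reaction. I'll relax, open and lift.

Request:
drive_tool(moves=[[0, 0, 0, 0, 0.1], [0, 0, 0, 0, 1], [0, 0, 0, 0, 1], [0, 0, 0, 0, 1], [0, 0, 0, 0, 1]])

```text
clock: 22.52
position: [0.5551, -0.1207, 0.121]
ee_rot: [[-0.066, 0.013, 0.998], [-0.997, 0.036, -0.066], [-0.036, -0.999, 0.011]]
wrist_force: [-0.2, -0.5, 0.1]
gripper_width: 0.802
```

Request:
drive_tool(moves=[[0, 0, 0, 0, 1], [0, -0.015, 0, 0, 1], [0, -0.02, 0, 0, 1], [0, -0.02, 0, 0, 1], [0, -0.02, 0, 0, 1]])

```text
clock: 22.93
position: [0.5511, -0.1256, 0.1923]
ee_rot: [[-0.07, 0.003, 0.998], [-0.997, 0.036, -0.07], [-0.036, -0.999, 0.0]]
wrist_force: [-0.1, 0.1, 0.7]
gripper_width: 1.003
```

Run:
```python
from h import *
s=r.grab_frame("scene");crop(s,90,135,435,400,2.2,"s4")
t=r.grab_frame("top");crop(t,225,170,525,350,2.6,"t4")
o=r.get_obs();print(np.round(o['position'],4),np.round(o['ee_rot'],3))
```

```text
[ 0.5528 -0.1262  0.1963] [[-0.069  0.01   0.998]
 [-0.997  0.034 -0.07 ]
 [-0.034 -0.999  0.008]]
```

View pics/s4.png

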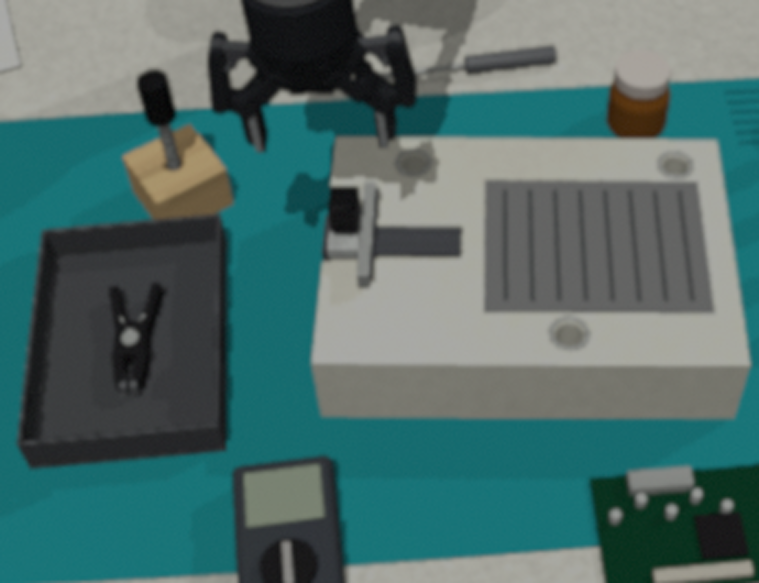

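View pics/t4.png

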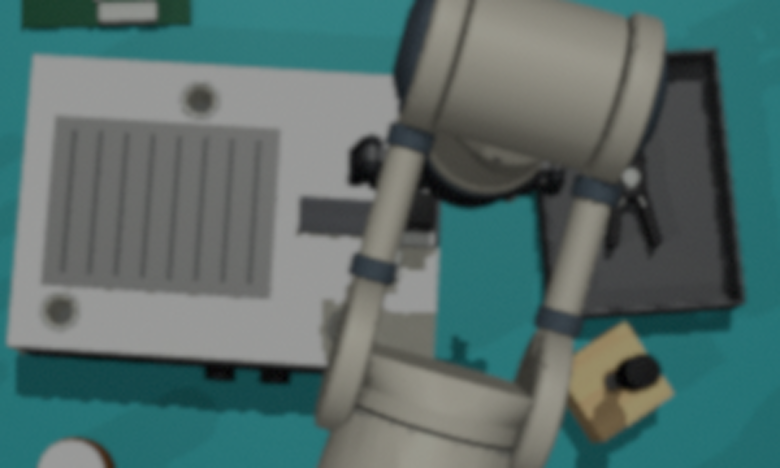

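The jaw is at its outer end: its grip is at scene crop (345,210), by the bed edge, and the rail's inner part is exposed. The clamp is still in the tray. Pushing left a 0.035 rad sideways tilt. To undo it I'll press the shut fingers lightly against the bed's fixed right end.

Request:
drive_tool(moves=[[0.008, 0, -0.01, 0, 0.5], [0.014, 0, -0.018, 0, 0], [0.014, 0, -0.018, 0, 0], [0.014, 0, -0.018, 0, 0], [0.014, 0, -0.018, 0, 0]])

```text
clock: 23.45
position: [0.4629, -0.1858, 0.1885]
ee_rot: [[-0.065, 0.006, 0.998], [-0.997, 0.035, -0.065], [-0.035, -0.999, 0.004]]
wrist_force: [0.1, -0.2, -0.4]
gripper_width: 0.304
```

Request:
drive_tool(moves=[[0.01, 0, -0.01, 0, 0], [0, 0.01, 0, 0, 0], [0, 0.02, 0, 0, 0], [0, 0.02, 0, 0, 0], [0, 0.02, 0, 0, 0]])

```text
clock: 23.87
position: [0.4468, -0.1978, 0.1145]
ee_rot: [[-0.073, 0.008, 0.997], [-0.997, 0.03, -0.073], [-0.031, -1.0, 0.006]]
wrist_force: [0.3, 0.1, -0.3]
gripper_width: -0.0
```

Request:
drive_tool(moves=[[-0.01, 0.015, 0.005, 0, 0], [-0.012, 0.02, 0.005, 0, 0], [0, 0.015, 0.003, 0, 0], [0, 0.005, 0, 0, 0]])

```text
clock: 24.2
position: [0.4569, -0.1723, 0.0471]
ee_rot: [[-0.076, -0.002, 0.997], [-0.997, 0.035, -0.075], [-0.035, -0.999, -0.005]]
wrist_force: [-0.4, -0.6, -1.1]
gripper_width: 0.003
```

Request:
drive_tool(moves=[[-0.012, 0, 0, 0, 0], [-0.012, 0, 0, 0, 0], [-0.006, 0, 0, 0, 0]])

```text
clock: 24.45
position: [0.4565, -0.1412, 0.0442]
ee_rot: [[-0.078, -0.009, 0.997], [-0.996, 0.035, -0.078], [-0.034, -0.999, -0.012]]
wrist_force: [0.2, -32.8, -7.9]
gripper_width: -0.003
```

Request:
drive_tool(moves=[[-0.005, 0, 0, 0, 0], [-0.005, 0, 0, 0, 0]])

```text
clock: 24.62
position: [0.4564, -0.142, 0.0446]
ee_rot: [[-0.083, -0.009, 0.997], [-0.997, 0.007, -0.083], [-0.006, -1.0, -0.01]]
wrist_force: [0.0, -24.6, -10.4]
gripper_width: 0.004
```

Request:
drive_tool(moves=[[-0.006, -0.001, 0, 0, 0], [-0.006, -0.001, 0, 0, 0]])

```text
clock: 24.78
position: [0.4562, -0.1429, 0.0451]
ee_rot: [[-0.09, -0.01, 0.996], [-0.996, -0.023, -0.09], [0.023, -1.0, -0.008]]
wrist_force: [3.2, -28.6, -16.4]
gripper_width: 0.0
```

Request:
drive_tool(moves=[[0, 0, 0, 0, 0], [0.008, 0, 0, 0, 0], [0.012, -0.008, 0, 0, 0], [0.01, -0.018, 0, 0, 0], [0, -0.02, 0, 0, 0]])

```text
clock: 25.2
position: [0.4523, -0.1734, 0.0933]
ee_rot: [[-0.088, -0.012, 0.996], [-0.996, -0.025, -0.089], [0.026, -1.0, -0.01]]
wrist_force: [1.0, 0.1, -0.1]
gripper_width: -0.003
```

Tilt is now 0.025 the other way, which I'll accept and compensate for. To the rod.

Request:
drive_tool(moves=[[0, -0.02, 0, 0, 0], [0, -0.02, 0, 0, 0], [0, -0.02, 0, 0.01, 0.5], [0, -0.02, 0, 0.01, 1], [0, -0.02, 0, 0, 1]])

```text
clock: 25.62
position: [0.4535, -0.1727, 0.2063]
ee_rot: [[-0.109, -0.003, 0.994], [-0.994, -0.025, -0.109], [0.026, -1.0, -0.0]]
wrist_force: [-0.4, 1.3, 0.1]
gripper_width: 0.419
```

Request:
drive_tool(moves=[[0.01, -0.015, -0.005, 0, 1], [0.02, 0, -0.01, 0, 1], [0.02, 0, -0.008, 0, 1], [0.02, 0, -0.005, 0, 1], [0.015, 0, 0, 0, 1]])

```text
clock: 26.03
position: [0.4184, -0.2556, 0.2427]
ee_rot: [[-0.1, 0.02, 0.995], [-0.994, -0.033, -0.1], [0.031, -0.999, 0.024]]
wrist_force: [0.2, 0.7, 0.3]
gripper_width: 1.0
```

Request:
drive_tool(moves=[[0.008, 0.01, 0, 0, 1], [0.007, 0.02, 0, 0, 1], [0, 0.02, 0, 0, 1], [0, 0.02, 0, 0, 1], [0, 0.015, 0, 0, 1]])

```text
clock: 26.45
position: [0.4203, -0.2798, 0.1659]
ee_rot: [[-0.104, 0.036, 0.994], [-0.994, -0.043, -0.103], [0.039, -0.998, 0.041]]
wrist_force: [-0.3, -0.3, -1.4]
gripper_width: 1.0
```

Request:
drive_tool(moves=[[0, 0, 0, 0, 1], [0, 0, 0, 0, 1]])

```text
clock: 26.62
position: [0.419, -0.2788, 0.1624]
ee_rot: [[-0.104, 0.032, 0.994], [-0.994, -0.038, -0.103], [0.035, -0.999, 0.036]]
wrist_force: [-0.1, -0.4, 1.2]
gripper_width: 0.997
```

Request:
drive_tool(moves=[[-0.003, 0.008, 0, 0, 1], [-0.003, 0.01, 0, 0, 1], [0, 0.01, -0.001, 0, 1], [0, 0.01, 0, 0, 1], [0, 0.008, 0, 0, 1]])

```text
clock: 27.03
position: [0.4226, -0.2746, 0.1183]
ee_rot: [[-0.103, 0.04, 0.994], [-0.994, -0.043, -0.101], [0.039, -0.998, 0.044]]
wrist_force: [-0.6, 0.4, 0.1]
gripper_width: 0.999
```

Request:
drive_tool(moves=[[0, 0, 0, 0, 1], [0, 0, 0, 0, 1]])

```text
clock: 27.2
position: [0.4217, -0.2738, 0.1152]
ee_rot: [[-0.102, 0.037, 0.994], [-0.994, -0.04, -0.101], [0.037, -0.998, 0.041]]
wrist_force: [-0.1, -0.1, -0.7]
gripper_width: 0.999
```

Run:
```python
from h import *
s=r.grab_frame("scene");crop(s,90,100,260,300,3,"s5")
```

```text
(no output)
```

View pics/s5.png

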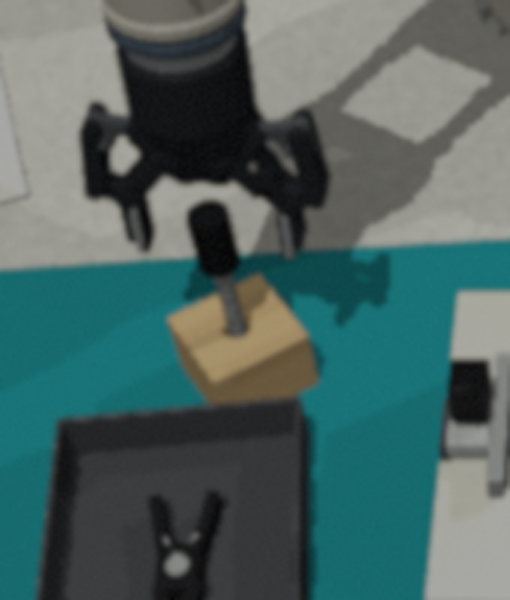

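Request:
drive_tool(moves=[[0, 0, 0, 0, 0], [0, 0, 0, 0, 0], [0, 0, 0, 0, 0], [0, 0, 0, 0, 0], [0, 0, 0, 0, 0]], squeeze=60)

```text
clock: 27.67
position: [0.4224, -0.2744, 0.1172]
ee_rot: [[-0.103, 0.039, 0.994], [-0.994, -0.042, -0.101], [0.038, -0.998, 0.043]]
wrist_force: [0.1, 2.8, 1.0]
gripper_width: 0.316
```

Request:
drive_tool(moves=[[0, 0, 0, 0, 0], [0, -0.01, 0, 0, 0], [0, -0.018, 0, 0, 0], [0, -0.018, 0, 0, 0], [0, -0.018, 0, 0, 0]])

```text
clock: 28.08
position: [0.4181, -0.2705, 0.1788]
ee_rot: [[-0.102, 0.032, 0.994], [-0.994, -0.037, -0.101], [0.033, -0.999, 0.035]]
wrist_force: [-0.1, -0.9, -1.3]
gripper_width: 0.315
```

Request:
drive_tool(moves=[[0, -0.018, 0, 0, 0], [0, -0.018, 0, 0, 0], [0, -0.018, 0, 0, 0], [0, -0.01, 0, 0, 0], [0, 0, 0, 0, 0]])

```text
clock: 28.5
position: [0.4161, -0.2682, 0.253]
ee_rot: [[-0.103, 0.037, 0.994], [-0.994, -0.041, -0.101], [0.037, -0.998, 0.041]]
wrist_force: [0.2, 0.0, -1.5]
gripper_width: 0.31
```

Run:
```python
from h import *
s=r.grab_frame("scene");crop(s,90,50,260,250,3,"s6")
t=r.grab_frame("top");crop(t,380,250,540,400,4,"t6")
o=r.get_obs();print(np.round(o['position'],4),np.round(o['ee_rot'],3))
```

```text
[ 0.4158 -0.268   0.2505] [[-0.103  0.035  0.994]
 [-0.994 -0.039 -0.101]
 [ 0.035 -0.999  0.039]]
```

View pics/s6.png

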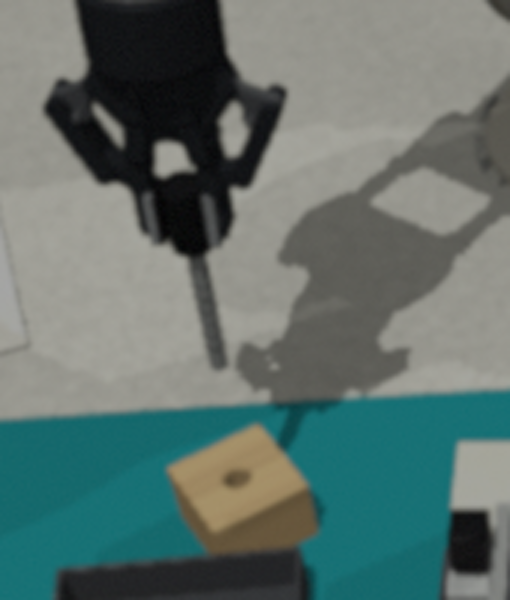

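View pics/t6.png

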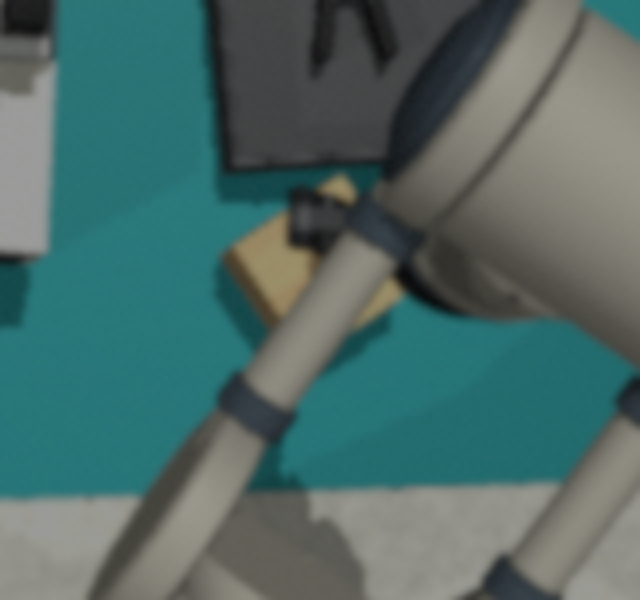

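```bash
cat >> h.py <<'E'
def un(p,x0,y0,k): return (np.array(p,float).reshape(-1,2)+.5)/k-.5+[x0,y0]
E
python3 - <<'E'
from h import *
s=r.grab_frame("scene")
print("tip",onz(s,un((220,366),90,50,3),.1433))
print("hole",onz(s,un((237,478),90,50,3),.05))
print("handle bottom ~",onz(s,un((196,247),90,50,3),.2433))
E
```

```text
tip [[ 0.41065459 -0.26852657  0.1433    ]]
hole [[ 0.42093329 -0.27348082  0.05      ]]
handle bottom ~ [[ 0.41383702 -0.26441001  0.2433    ]]
```

Request:
drive_tool(moves=[[-0.012, -0.004, 0.001, 0, 0], [-0.02, -0.004, 0.001, 0, 0], [-0.02, 0, 0.001, 0, 0], [-0.02, 0, 0.001, 0, 0], [-0.02, 0, 0.001, 0, 0]])

```text
clock: 29.07
position: [0.4278, -0.1733, 0.2468]
ee_rot: [[-0.109, 0.022, 0.994], [-0.994, -0.032, -0.109], [0.029, -0.999, 0.025]]
wrist_force: [0.5, 0.2, -2.6]
gripper_width: 0.312
```

Request:
drive_tool(moves=[[-0.02, 0, 0.001, 0, 0], [-0.02, 0, 0.001, 0, 0], [-0.02, 0, 0.001, 0, 0], [-0.02, 0, 0.001, 0, 0], [-0.02, 0, 0.001, 0, 0]])

```text
clock: 29.48
position: [0.4415, -0.0654, 0.2373]
ee_rot: [[-0.108, 0.011, 0.994], [-0.994, -0.026, -0.108], [0.025, -1.0, 0.014]]
wrist_force: [0.1, -0.5, -0.7]
gripper_width: 0.312
```

Request:
drive_tool(moves=[[-0.02, 0, 0.001, 0, 0], [-0.02, 0, 0.001, 0, 0], [-0.02, 0, 0.001, 0, 0], [-0.02, 0, 0.001, 0, 0], [-0.02, 0, 0.001, 0, 0]])

```text
clock: 29.9
position: [0.4538, 0.0424, 0.2282]
ee_rot: [[-0.106, -0.0, 0.994], [-0.994, -0.024, -0.106], [0.024, -1.0, 0.002]]
wrist_force: [0.2, 0.0, -0.9]
gripper_width: 0.312
```

Request:
drive_tool(moves=[[-0.02, -0.002, 0.004, 0, 0], [-0.02, -0.002, 0.004, 0, 0], [-0.02, -0.002, 0.004, 0, 0], [-0.02, -0.002, 0.004, 0, 0], [-0.02, -0.002, 0.004, 0, 0]])

```text
clock: 30.32
position: [0.4801, 0.1485, 0.2289]
ee_rot: [[-0.104, -0.013, 0.995], [-0.994, -0.025, -0.104], [0.026, -1.0, -0.01]]
wrist_force: [0.0, 0.4, -1.1]
gripper_width: 0.313
```

Request:
drive_tool(moves=[[-0.015, 0, 0.003, 0, 0], [-0.008, 0, 0.002, 0, 0], [0, 0, 0, 0, 0]])

```text
clock: 30.57
position: [0.4855, 0.1769, 0.224]
ee_rot: [[-0.098, -0.02, 0.995], [-0.995, -0.026, -0.099], [0.028, -0.999, -0.017]]
wrist_force: [-0.1, 0.2, -1.9]
gripper_width: 0.313
```

Run:
```python
from h import *
s=r.grab_frame("scene");crop(s,320,70,470,240,3.5,"s7")
o=r.get_obs();print(np.round(o['position'],4),np.round(o['ee_rot'],3))
```

```text
[0.4853 0.1762 0.2239] [[-0.098 -0.02   0.995]
 [-0.995 -0.026 -0.099]
 [ 0.028 -0.999 -0.018]]
```

View pics/s7.png

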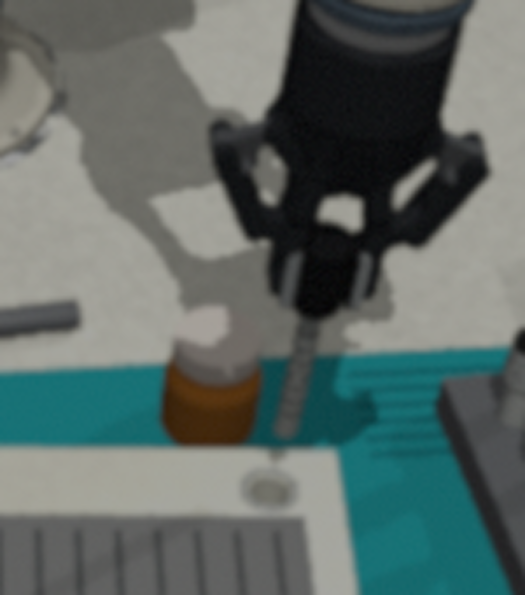

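Run:
```python
from h import *
s=r.grab_frame("scene")
print("tip",onz(s,un((287,434),320,70,3.5),.1167))
print("sock",onz(s,un((268,490),320,70,3.5),.08))
```

```text
tip [[0.47849761 0.17845498 0.1167    ]]
sock [[0.48555641 0.17109477 0.08      ]]
```

Request:
drive_tool(moves=[[0.003, 0.006, 0.004, 0, 0], [0.003, 0.01, 0.004, 0, 0], [0, 0.008, 0, 0, 0], [0, 0, 0, 0, 0]])

```text
clock: 31.0
position: [0.4926, 0.1642, 0.1982]
ee_rot: [[-0.103, -0.019, 0.995], [-0.994, -0.027, -0.103], [0.029, -0.999, -0.016]]
wrist_force: [-0.5, -0.7, -1.9]
gripper_width: 0.311
```

Run:
```python
from h import *
s=r.grab_frame("scene");crop(s,340,140,460,240,5,"s8")
o=r.get_obs();print(np.round(o['position'],4),np.round(o['ee_rot'],3))
```

```text
[0.4927 0.1641 0.1988] [[-0.103 -0.019  0.994]
 [-0.994 -0.028 -0.104]
 [ 0.029 -0.999 -0.016]]
```

View pics/s8.png

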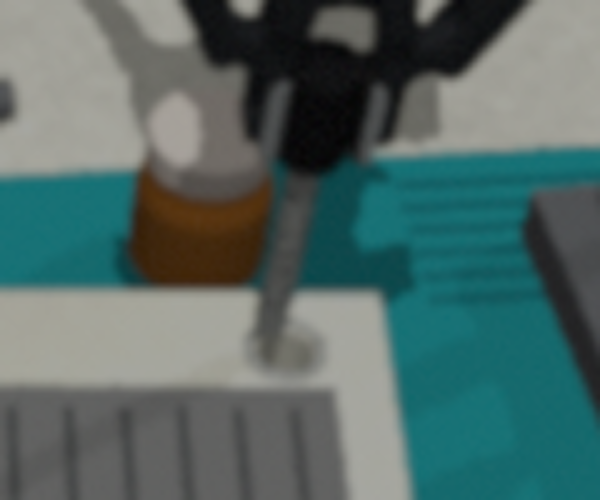

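Run:
```python
from h import *
s=r.grab_frame("scene")
print("tip",onz(s,un((267,360),340,140,5),.0916))
print("sock",onz(s,un((286,349),340,140,5),.08))
```

```text
tip [[0.50028662 0.16080922 0.0916    ]]
sock [[0.48501952 0.17234484 0.08      ]]
```

Run:
```python
from h import *
s=r.grab_frame("scene");f=dict(s);f["frame"]=cv2.convertScaleAbs(s["frame"],alpha=1.6)
crop(f,375,165,425,225,10,"s9")
```

```text
(no output)
```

View pics/s9.png

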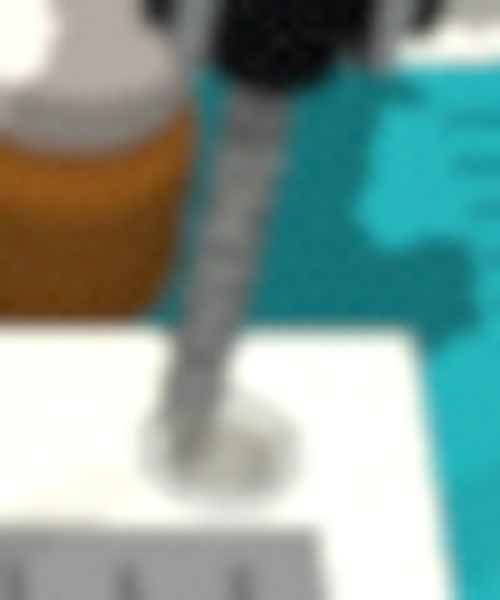

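Run:
```python
from h import *
s=r.grab_frame("scene")
for p in [(190,425),(192,410),(190,440)]:print("tip",onz(s,un(p,375,165,10),.0916))
print("sock",onz(s,un((222,448),375,165,10),.08))
```

```text
tip [[0.4888253 0.1639232 0.0916   ]]
tip [[0.48501469 0.16499571 0.0916    ]]
tip [[0.49264798 0.16323867 0.0916    ]]
sock [[0.48488343 0.17227132 0.08      ]]
```

Request:
drive_tool(moves=[[-0.004, 0, -0.001, 0, 0], [-0.004, 0.002, -0.002, 0, 0], [0, 0.004, 0, 0, 0], [0, 0, 0, 0, 0]])

```text
clock: 31.53
position: [0.4913, 0.1745, 0.1962]
ee_rot: [[-0.102, -0.013, 0.995], [-0.994, -0.025, -0.102], [0.026, -1.0, -0.01]]
wrist_force: [0.4, 0.3, -1.1]
gripper_width: 0.312
```

Run:
```python
from h import *
s=r.grab_frame("scene");f=dict(s);f["frame"]=cv2.convertScaleAbs(s["frame"],alpha=1.6)
crop(f,375,165,425,225,10,"s10")
o=r.get_obs();print(np.round(o['position'],4),np.round(o['ee_rot'],3),o['wrist_force'])
```

```text
[0.4913 0.1746 0.1966] [[-0.102 -0.012  0.995]
 [-0.994 -0.025 -0.102]
 [ 0.026 -1.    -0.01 ]] [ 0.5746156   0.46868887 -0.72365289]
```

View pics/s10.png

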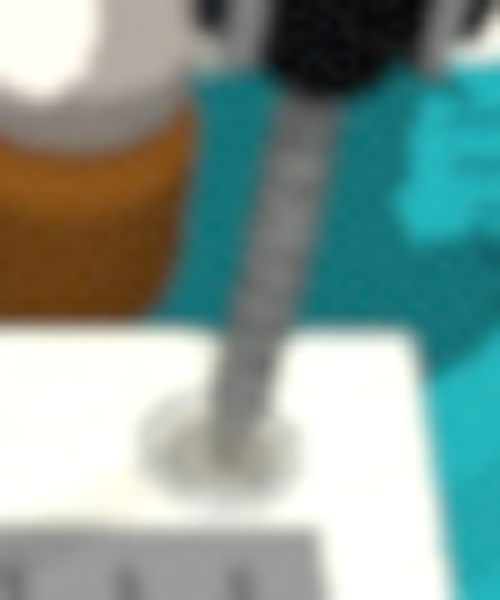

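Run:
```python
from h import *
s=r.grab_frame("scene")
for p in [(238,420),(238,430)]:print("tip",onz(s,un(p,375,165,10),.0894))
print("sock",proj(s,[[.4845,.172,.0894]]))
```

```text
tip [[0.48628827 0.1740071  0.0894    ]]
tip [[0.48884953 0.17353427 0.0894    ]]
sock [[397.1553337  205.92219619]]
```

Request:
drive_tool(moves=[[0, 0.006, -0.002, 0, 0], [0, 0.008, 0, 0, 0], [0, 0.008, 0, 0, 0], [0, 0.004, 0, 0, 0]])

```text
clock: 31.97
position: [0.4894, 0.1741, 0.1697]
ee_rot: [[-0.102, -0.01, 0.995], [-0.994, -0.024, -0.102], [0.025, -1.0, -0.007]]
wrist_force: [-1.2, -0.3, -2.8]
gripper_width: 0.315
```

Request:
drive_tool(moves=[[0, 0.005, 0, 0, 0], [0, 0.005, 0, 0, 0], [0, 0.003, 0, 0, 0]])

```text
clock: 32.22
position: [0.4885, 0.1734, 0.1536]
ee_rot: [[-0.102, -0.012, 0.995], [-0.994, -0.025, -0.102], [0.026, -1.0, -0.01]]
wrist_force: [0.9, 0.1, -1.0]
gripper_width: 0.313
```

Request:
drive_tool(moves=[[0, 0.004, 0, 0, 0], [0, 0.004, 0, 0, 0]])

```text
clock: 32.38
position: [0.4884, 0.1731, 0.1447]
ee_rot: [[-0.102, -0.013, 0.995], [-0.994, -0.025, -0.102], [0.026, -1.0, -0.01]]
wrist_force: [-0.2, -0.4, -1.5]
gripper_width: 0.309
```

Past the 26 and 38 mm depths with no contact.

Request:
drive_tool(moves=[[0, 0.004, 0, 0, 0], [0, 0.004, 0, 0, 0], [0, 0.003, 0, 0, 0]])

```text
clock: 32.63
position: [0.4883, 0.1728, 0.1324]
ee_rot: [[-0.102, -0.013, 0.995], [-0.994, -0.025, -0.103], [0.026, -1.0, -0.01]]
wrist_force: [-0.4, -0.4, -2.1]
gripper_width: 0.308
```

Request:
drive_tool(moves=[[0, 0.003, 0, 0, 0], [0, 0.003, 0, 0, 0]])

```text
clock: 32.8
position: [0.4883, 0.1726, 0.1259]
ee_rot: [[-0.102, -0.012, 0.995], [-0.994, -0.025, -0.103], [0.026, -1.0, -0.01]]
wrist_force: [-0.1, -0.2, -1.6]
gripper_width: 0.315
```

Request:
drive_tool(moves=[[0, 0.003, 0, 0, 0], [0, 0.003, 0, 0, 0]])

```text
clock: 32.97
position: [0.4897, 0.1726, 0.1246]
ee_rot: [[-0.103, -0.006, 0.995], [-0.994, -0.024, -0.103], [0.025, -1.0, -0.004]]
wrist_force: [-4.4, -1.7, 18.1]
gripper_width: 0.312
```

The left socket's floor is at TCP z of about 0.125, so the tip is at 0.018 and the depth is **62 mm** (18 N).

Request:
drive_tool(moves=[[0, 0.002, 0, 0, 0], [0, 0.001, 0, 0, 0]])

```text
clock: 33.13
position: [0.4897, 0.1727, 0.125]
ee_rot: [[-0.103, -0.004, 0.995], [-0.994, -0.023, -0.103], [0.024, -1.0, -0.002]]
wrist_force: [-0.6, 1.2, -0.2]
gripper_width: 0.31
```

Request:
drive_tool(moves=[[0, -0.005, 0, 0, 0], [0, -0.012, 0, 0, 0], [0, -0.018, 0, 0, 0], [0, -0.018, 0, 0, 0], [0, -0.018, 0, 0, 0]])

```text
clock: 33.55
position: [0.4883, 0.1737, 0.1951]
ee_rot: [[-0.103, -0.012, 0.995], [-0.994, -0.026, -0.103], [0.027, -1.0, -0.009]]
wrist_force: [0.3, 1.3, -1.2]
gripper_width: 0.323
```

Request:
drive_tool(moves=[[0, -0.018, 0, 0, 0], [0, -0.012, 0, 0, 0], [0, 0, 0, 0, 0]])

```text
clock: 33.8
position: [0.4902, 0.175, 0.2333]
ee_rot: [[-0.103, -0.003, 0.995], [-0.994, -0.023, -0.103], [0.024, -1.0, -0.001]]
wrist_force: [0.8, 1.1, -1.2]
gripper_width: 0.312
```

Request:
drive_tool(moves=[[0.006, 0, 0.01, 0, 0], [0.01, 0, 0.018, 0, 0], [0.01, 0, 0.018, 0, 0], [0.01, 0, 0.018, 0, 0], [0.01, 0, 0.018, 0, 0]])

```text
clock: 34.22
position: [0.5698, 0.1201, 0.2346]
ee_rot: [[-0.097, -0.001, 0.995], [-0.995, -0.022, -0.097], [0.022, -1.0, 0.001]]
wrist_force: [0.4, -0.2, -1.8]
gripper_width: 0.316
```

Request:
drive_tool(moves=[[0.01, 0, 0.018, 0, 0], [0.01, 0, 0.018, 0, 0], [0.01, 0, 0.018, 0, 0], [0.01, 0, 0.018, 0, 0], [0.006, 0, 0.01, 0, 0]])

```text
clock: 34.63
position: [0.6526, 0.0585, 0.2277]
ee_rot: [[-0.099, -0.009, 0.995], [-0.995, -0.025, -0.099], [0.026, -1.0, -0.007]]
wrist_force: [0.9, -0.1, -1.4]
gripper_width: 0.313
```

Request:
drive_tool(moves=[[0, 0.008, 0.004, 0, 0], [0, 0.012, 0.002, 0, 0], [0, 0.008, 0, 0, 0], [0, 0, 0, 0, 0]])

```text
clock: 34.97
position: [0.6598, 0.0535, 0.1907]
ee_rot: [[-0.103, -0.016, 0.995], [-0.994, -0.026, -0.103], [0.027, -1.0, -0.014]]
wrist_force: [-0.0, 0.2, -1.8]
gripper_width: 0.317
```

Run:
```python
from h import *
s=r.grab_frame("scene");f=dict(s);f["frame"]=cv2.convertScaleAbs(s["frame"],alpha=1.6)
o=r.get_obs();print(np.round(o['position'],4),np.round(o['ee_rot'],3),o['wrist_force'])
p=proj(s,[.6549,.0567,.08])[0];print(p)
crop(f,320,240,380,310,9,"s11")
```

```text
[0.6596 0.0536 0.1911] [[-0.103 -0.017  0.995]
 [-0.994 -0.026 -0.103]
 [ 0.028 -1.    -0.014]] [-0.34051258  0.13026106 -2.30198015]
[348.55518427 285.99200755]
```

View pics/s11.png

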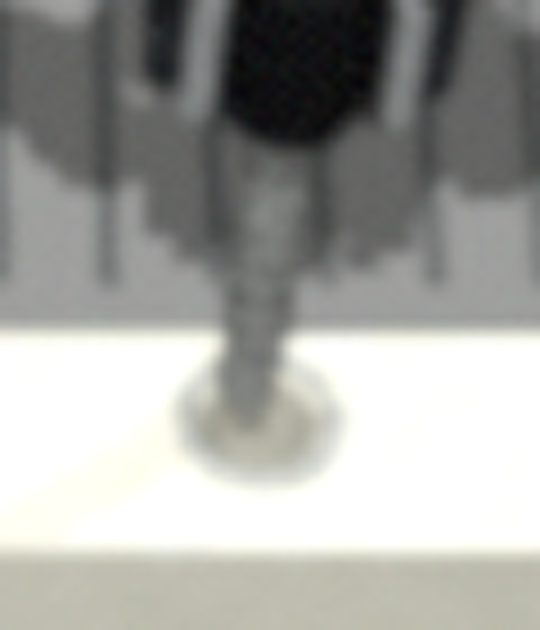

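Run:
```python
from h import *
s=r.grab_frame("scene")
for p in [(246,400),(246,410)]:print("tip",onz(s,un(p,320,240,9),.084))
print("sock",onz(s,un((260,420),320,240,9),.08))
```

```text
tip [[0.65324301 0.05377946 0.084     ]]
tip [[0.65555521 0.05349084 0.084     ]]
sock [[0.65536337 0.05644819 0.08      ]]
```

Request:
drive_tool(moves=[[-0.003, 0.004, 0.002, 0, 0], [-0.001, 0.006, 0, 0, 0], [0, 0.006, 0, 0, 0], [0, 0.004, 0, 0, 0]])

```text
clock: 35.4
position: [0.6622, 0.0595, 0.175]
ee_rot: [[-0.1, -0.008, 0.995], [-0.995, -0.025, -0.1], [0.026, -1.0, -0.006]]
wrist_force: [0.4, 0.7, -2.3]
gripper_width: 0.31
```

Request:
drive_tool(moves=[[0, 0.003, 0, 0, 0], [0, 0.003, 0, 0, 0]])

```text
clock: 35.57
position: [0.6619, 0.0598, 0.1684]
ee_rot: [[-0.099, -0.008, 0.995], [-0.995, -0.025, -0.099], [0.026, -1.0, -0.006]]
wrist_force: [0.0, -0.6, -1.5]
gripper_width: 0.31
```

Request:
drive_tool(moves=[[0.002, 0.003, -0.002, 0, 0], [0.001, 0.003, 0, 0, 0], [0, 0.003, 0, 0, 0]])

```text
clock: 35.82
position: [0.6592, 0.0565, 0.1587]
ee_rot: [[-0.099, -0.008, 0.995], [-0.995, -0.025, -0.099], [0.026, -1.0, -0.005]]
wrist_force: [-0.7, -0.3, -1.7]
gripper_width: 0.313
```

Request:
drive_tool(moves=[[0, 0.003, 0, 0, 0], [0, 0.003, 0, 0, 0]])

```text
clock: 35.98
position: [0.6592, 0.056, 0.1522]
ee_rot: [[-0.099, -0.008, 0.995], [-0.995, -0.025, -0.1], [0.026, -1.0, -0.005]]
wrist_force: [-0.6, 0.0, -1.3]
gripper_width: 0.313
```

Request:
drive_tool(moves=[[0, 0.003, 0, 0, 0], [0, 0.003, 0, 0, 0]])

```text
clock: 36.15
position: [0.6592, 0.0557, 0.1457]
ee_rot: [[-0.1, -0.008, 0.995], [-0.995, -0.025, -0.1], [0.026, -1.0, -0.005]]
wrist_force: [0.3, 0.7, -2.0]
gripper_width: 0.313
```

Request:
drive_tool(moves=[[0, 0.003, 0, 0, 0], [0, 0.003, 0, 0, 0]])

```text
clock: 36.32
position: [0.6592, 0.0555, 0.139]
ee_rot: [[-0.1, -0.007, 0.995], [-0.995, -0.025, -0.1], [0.026, -1.0, -0.005]]
wrist_force: [-0.6, 0.0, -1.0]
gripper_width: 0.308
```

Request:
drive_tool(moves=[[0, 0.003, 0, 0, 0], [0, 0.002, 0, 0, 0]])

```text
clock: 36.48
position: [0.6599, 0.0554, 0.1368]
ee_rot: [[-0.1, -0.003, 0.995], [-0.995, -0.025, -0.1], [0.025, -1.0, -0.001]]
wrist_force: [-3.7, 0.1, 10.8]
gripper_width: 0.313
```

Request:
drive_tool(moves=[[0, 0.003, 0, 0, 0], [0, 0.002, 0, 0, 0]])

```text
clock: 36.65
position: [0.6602, 0.0554, 0.1369]
ee_rot: [[-0.1, 0.001, 0.995], [-0.995, -0.025, -0.1], [0.025, -1.0, 0.003]]
wrist_force: [-2.5, -0.1, 2.3]
gripper_width: 0.313
```

The middle floor is at TCP z 0.137, so its depth is **50 mm**. On to the right socket.

Request:
drive_tool(moves=[[0, -0.008, 0, 0, 0], [0, -0.018, 0, 0, 0], [0, -0.018, 0, 0, 0], [0, -0.018, 0, 0, 0], [0, -0.018, 0, 0, 0]])

```text
clock: 37.07
position: [0.6582, 0.0574, 0.2151]
ee_rot: [[-0.099, -0.008, 0.995], [-0.995, -0.026, -0.1], [0.026, -1.0, -0.006]]
wrist_force: [-0.8, 0.3, -1.1]
gripper_width: 0.312
```

Request:
drive_tool(moves=[[0.005, -0.01, -0.006, 0, 0], [0.011, -0.002, -0.015, 0, 0], [0.011, 0, -0.015, 0, 0], [0.011, 0, -0.015, 0, 0], [0.011, 0, -0.015, 0, 0]])

```text
clock: 37.48
position: [0.5878, 0.0153, 0.2345]
ee_rot: [[-0.097, 0.001, 0.995], [-0.995, -0.025, -0.096], [0.025, -1.0, 0.003]]
wrist_force: [0.1, 0.3, -2.3]
gripper_width: 0.313
```

Request:
drive_tool(moves=[[0.011, 0, -0.015, 0, 0], [0.011, 0, -0.015, 0, 0], [0.011, 0, -0.015, 0, 0], [0.011, 0, -0.015, 0, 0], [0.011, 0, -0.015, 0, 0]])

```text
clock: 37.9
position: [0.5015, -0.0353, 0.2355]
ee_rot: [[-0.097, 0.001, 0.995], [-0.995, -0.026, -0.097], [0.026, -1.0, 0.004]]
wrist_force: [0.8, -0.9, -0.7]
gripper_width: 0.313
```

Request:
drive_tool(moves=[[0.01, 0, -0.014, 0, 0], [0.008, 0.006, -0.01, 0, 0], [0.003, 0.012, -0.004, 0, 0], [0, 0.012, 0, 0, 0], [0, 0, 0, 0, 0]])

```text
clock: 38.32
position: [0.466, -0.0579, 0.2068]
ee_rot: [[-0.101, 0.006, 0.995], [-0.995, -0.028, -0.1], [0.028, -1.0, 0.009]]
wrist_force: [0.4, -0.4, -1.4]
gripper_width: 0.315
```

Run:
```python
from h import *
s=r.grab_frame("scene");f=dict(s);f["frame"]=cv2.convertScaleAbs(s["frame"],alpha=1.6)
o=r.get_obs();print(np.round(o['position'],4),np.round(o['ee_rot'],3),o['wrist_force'])
p=proj(s,[.4641,-.0568,.08])[0];print(p)
crop(f,250,165,310,225,9,"s12")
```

```text
[ 0.4664 -0.0578  0.2079] [[-0.1    0.007  0.995]
 [-0.995 -0.029 -0.1  ]
 [ 0.028 -1.     0.01 ]] [ 0.22674054  0.4360848  -1.09616455]
[277.40309853 208.28851639]
```

View pics/s12.png

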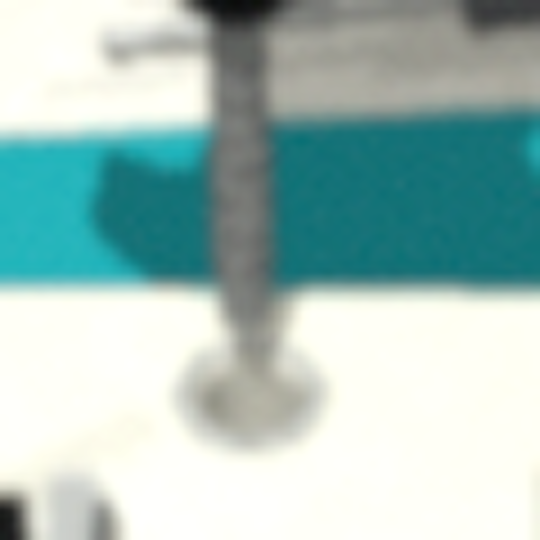

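Run:
```python
from h import *
s=r.grab_frame("scene")
for p in [(251,335),(251,345)]:print("tip",onz(s,un(p,250,165,9),.1006))
print("sock",onz(s,un((252,395),250,165,9),.08))
```

```text
tip [[ 0.46623776 -0.05606732  0.1006    ]]
tip [[ 0.46909675 -0.05620666  0.1006    ]]
sock [[ 0.46452741 -0.05652786  0.08      ]]
```

Request:
drive_tool(moves=[[0, 0.008, -0.002, 0, 0], [0, 0.012, 0, 0, 0], [0, 0.01, 0, 0, 0], [0, 0.006, 0, 0, 0]])

```text
clock: 38.75
position: [0.4672, -0.0578, 0.1724]
ee_rot: [[-0.098, 0.012, 0.995], [-0.995, -0.029, -0.098], [0.028, -1.0, 0.015]]
wrist_force: [-0.1, -0.8, -1.2]
gripper_width: 0.311
```

Request:
drive_tool(moves=[[0, 0.003, 0, 0, 0], [0, 0.003, 0, 0, 0]])

```text
clock: 38.92
position: [0.4667, -0.0577, 0.1635]
ee_rot: [[-0.098, 0.009, 0.995], [-0.995, -0.028, -0.097], [0.027, -1.0, 0.012]]
wrist_force: [-0.7, 0.4, -0.8]
gripper_width: 0.314
```

Request:
drive_tool(moves=[[0, 0.003, 0, 0, 0], [0, 0.003, 0, 0, 0]])

```text
clock: 39.08
position: [0.4679, -0.0578, 0.1607]
ee_rot: [[-0.097, 0.014, 0.995], [-0.995, -0.029, -0.097], [0.028, -0.999, 0.017]]
wrist_force: [-4.5, 1.9, 23.0]
gripper_width: 0.307
```

Request:
drive_tool(moves=[[0, 0.003, 0, 0, 0], [0, 0.003, 0, 0, 0]])

```text
clock: 39.25
position: [0.469, -0.058, 0.1608]
ee_rot: [[-0.098, 0.02, 0.995], [-0.995, -0.03, -0.097], [0.028, -0.999, 0.023]]
wrist_force: [-3.1, 0.3, 10.2]
gripper_width: 0.313
```

Request:
drive_tool(moves=[[0, 0.003, 0, 0, 0], [0, 0.002, 0, 0, 0]])

```text
clock: 39.42
position: [0.47, -0.0583, 0.1608]
ee_rot: [[-0.098, 0.027, 0.995], [-0.995, -0.031, -0.097], [0.029, -0.999, 0.029]]
wrist_force: [-3.1, -0.0, 3.1]
gripper_width: 0.313
```

The right floor is at TCP z 0.1607, which makes its depth **26 mm** (23 N). So the pillars are 112 left, 100 middle and 76 right, with 88 staying in the rack. Next, return the rod.

Request:
drive_tool(moves=[[0, -0.008, 0, 0, 0], [0, -0.018, 0, 0, 0], [0, -0.018, 0, 0, 0], [0, -0.015, 0, 0, 0], [0.005, -0.005, -0.001, 0, 0]])

```text
clock: 39.83
position: [0.4664, -0.0605, 0.2278]
ee_rot: [[-0.097, 0.025, 0.995], [-0.995, -0.031, -0.096], [0.028, -0.999, 0.028]]
wrist_force: [0.7, -0.2, -1.4]
gripper_width: 0.313
```

Request:
drive_tool(moves=[[0.012, 0, -0.002, 0, 0], [0.019, 0, -0.002, 0, 0], [0.019, 0, -0.002, 0, 0], [0.019, 0, -0.002, 0, 0], [0.019, 0, -0.002, 0, 0]])

```text
clock: 40.25
position: [0.4488, -0.1491, 0.233]
ee_rot: [[-0.09, 0.031, 0.995], [-0.996, -0.031, -0.089], [0.028, -0.999, 0.034]]
wrist_force: [0.4, 1.0, -1.4]
gripper_width: 0.309
```

Request:
drive_tool(moves=[[0.019, 0, -0.002, 0, 0], [0.019, 0, -0.002, 0, 0], [0.019, 0, -0.002, 0, 0], [0.019, 0, -0.002, 0, 0], [0.015, 0, -0.002, 0, 0]])

```text
clock: 40.67
position: [0.4282, -0.2455, 0.2343]
ee_rot: [[-0.091, 0.03, 0.995], [-0.995, -0.032, -0.09], [0.029, -0.999, 0.033]]
wrist_force: [0.4, 0.9, -1.6]
gripper_width: 0.313
```

Request:
drive_tool(moves=[[0.013, 0, -0.002, 0, 0], [0.01, 0.01, -0.002, 0, 0], [0.004, 0.014, -0.001, 0, 0], [0, 0.014, 0, 0, 0], [0, 0, 0, 0, 0]])

```text
clock: 41.08
position: [0.4192, -0.2798, 0.1931]
ee_rot: [[-0.097, 0.028, 0.995], [-0.995, -0.033, -0.096], [0.031, -0.999, 0.032]]
wrist_force: [-0.9, 0.3, -1.9]
gripper_width: 0.307
```

Run:
```python
from h import *
s=r.grab_frame("scene");f=dict(s);f["frame"]=cv2.convertScaleAbs(s["frame"],alpha=1.6)
o=r.get_obs();print(np.round(o['position'],4),np.round(o['ee_rot'],3),o['wrist_force'])
crop(f,135,160,205,240,8,"s13")
```

```text
[ 0.4194 -0.2798  0.1944] [[-0.097  0.029  0.995]
 [-0.995 -0.034 -0.096]
 [ 0.031 -0.999  0.032]] [-0.53192116  0.30854779 -1.10911561]
```

View pics/s13.png

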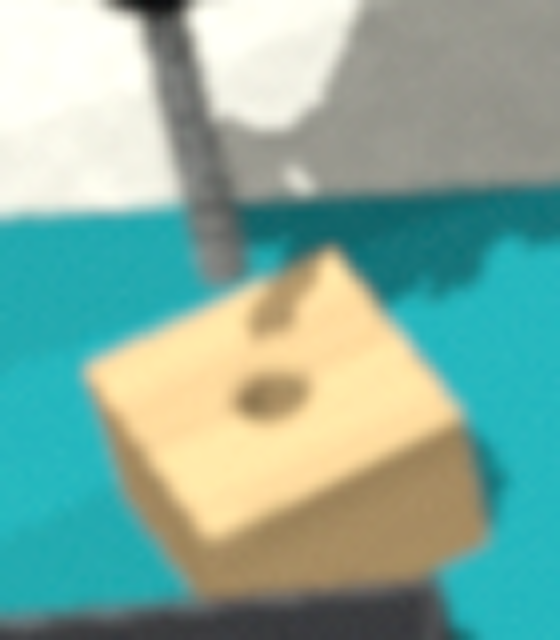

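Run:
```python
from h import *
s=r.grab_frame("scene")
print("tip",onz(s,un((221,272),135,160,8),.0872))
print("hole",onz(s,un((272,397),135,160,8),.05))
```

```text
tip [[ 0.41327103 -0.28017444  0.0872    ]]
hole [[ 0.4214251  -0.27365471  0.05      ]]
```

Request:
drive_tool(moves=[[-0.004, 0.004, 0.003, 0, 0], [-0.004, 0.008, 0.003, 0, 0], [0, 0.008, 0, 0, 0], [0, 0, 0, 0, 0]])

```text
clock: 41.52
position: [0.4293, -0.2721, 0.177]
ee_rot: [[-0.095, 0.035, 0.995], [-0.995, -0.038, -0.094], [0.034, -0.999, 0.039]]
wrist_force: [0.2, 0.9, -2.3]
gripper_width: 0.318
```

Run:
```python
from h import *
s=r.grab_frame("scene");f=dict(s);f["frame"]=cv2.convertScaleAbs(s["frame"],alpha=1.6)
o=r.get_obs();print(np.round(o['position'],4),np.round(o['ee_rot'],3),o['wrist_force'])
crop(f,135,160,205,240,8,"s14")
```

```text
[ 0.4294 -0.2721  0.1778] [[-0.095  0.036  0.995]
 [-0.995 -0.038 -0.094]
 [ 0.034 -0.999  0.039]] [-0.10818852 -0.41863013 -1.38780167]
```

View pics/s14.png

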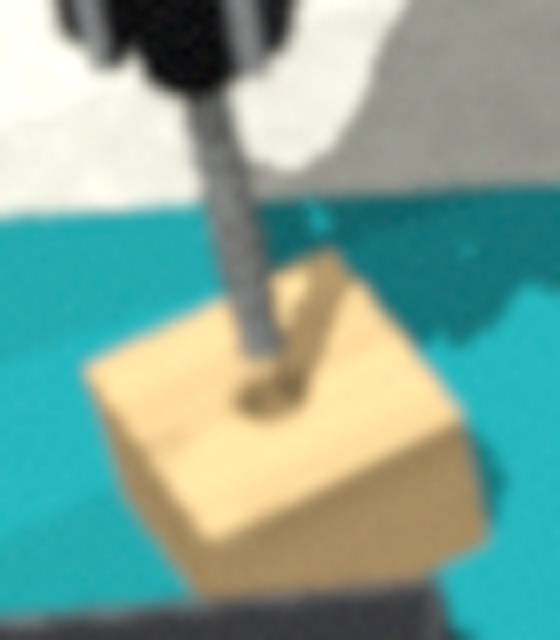

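Run:
```python
from h import *
s=r.grab_frame("scene")
print("tip",onz(s,un((260,350),135,160,8),.0706))
```

```text
tip [[ 0.42457402 -0.27273005  0.0706    ]]
```

Request:
drive_tool(moves=[[0, 0.006, -0.003, 0, 0], [0, 0.008, -0.001, 0, 0], [0, 0.006, 0, 0, 0], [0, 0, 0, 0, 0]])

```text
clock: 41.95
position: [0.4262, -0.2731, 0.1577]
ee_rot: [[-0.095, 0.038, 0.995], [-0.995, -0.04, -0.093], [0.036, -0.998, 0.042]]
wrist_force: [0.6, -0.4, -1.3]
gripper_width: 0.311
```

Run:
```python
from h import *
s=r.grab_frame("scene");f=dict(s);f["frame"]=cv2.convertScaleAbs(s["frame"],alpha=1.6)
o=r.get_obs();print(np.round(o['position'],4),np.round(o['ee_rot'],3),o['wrist_force'])
crop(f,135,160,205,240,8,"s15")
```

```text
[ 0.4263 -0.2731  0.1581] [[-0.095  0.038  0.995]
 [-0.995 -0.04  -0.093]
 [ 0.036 -0.998  0.042]] [-0.40590167  0.56400378 -1.59746429]
```

View pics/s15.png

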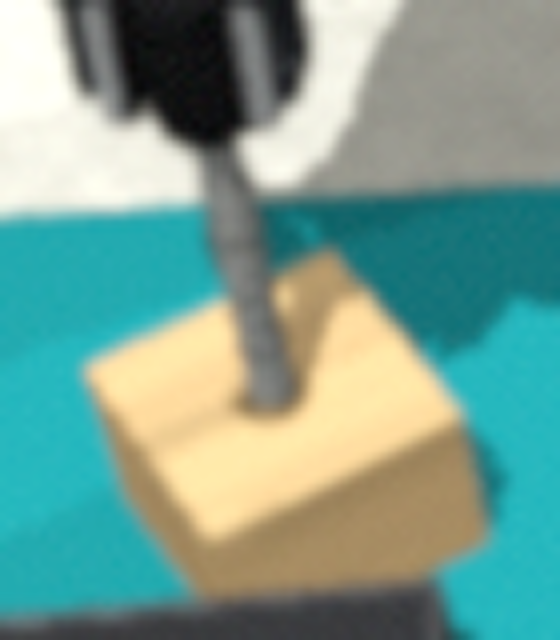

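Request:
drive_tool(moves=[[0, 0.006, -0.001, 0, 0], [0, 0.008, -0.001, 0, 0], [0, 0.008, 0, 0, 0]])

```text
clock: 42.25
position: [0.4258, -0.2746, 0.1368]
ee_rot: [[-0.095, 0.041, 0.995], [-0.995, -0.043, -0.094], [0.039, -0.998, 0.045]]
wrist_force: [-0.0, -0.1, -1.0]
gripper_width: 0.308
```

Request:
drive_tool(moves=[[0, 0.006, -0.001, 0, 0], [0, 0.006, 0, 0, 0], [0, 0.003, 0, 0, 0]])

```text
clock: 42.5
position: [0.4246, -0.2748, 0.1179]
ee_rot: [[-0.095, 0.039, 0.995], [-0.995, -0.041, -0.094], [0.037, -0.998, 0.043]]
wrist_force: [0.4, 0.2, -1.5]
gripper_width: 0.314
```

Request:
drive_tool(moves=[[0, 0.002, 0, 0, 0], [0, 0, 0, 0, 1], [0, 0, 0, 0, 1], [0, 0, 0, 0, 1], [0, 0, 0, 0, 1]])

```text
clock: 42.92
position: [0.4259, -0.2755, 0.118]
ee_rot: [[-0.096, 0.043, 0.994], [-0.995, -0.043, -0.094], [0.039, -0.998, 0.047]]
wrist_force: [-0.1, -0.7, 0.2]
gripper_width: 0.871
```

Request:
drive_tool(moves=[[0, 0, 0, 0, 1], [0, -0.01, 0, 0, 1], [0, -0.018, 0, 0, 1], [0, -0.018, 0, 0, 1], [0, -0.018, 0, 0, 1]])

```text
clock: 43.33
position: [0.4211, -0.2713, 0.1802]
ee_rot: [[-0.095, 0.035, 0.995], [-0.995, -0.038, -0.094], [0.034, -0.999, 0.039]]
wrist_force: [0.4, 0.0, -0.0]
gripper_width: 1.001
```

Request:
drive_tool(moves=[[0, -0.018, 0, 0, 1], [0, -0.018, 0, 0, 1], [0, -0.01, 0, 0, 1], [0, 0, 0, 0, 1]])

```text
clock: 43.67
position: [0.4201, -0.2699, 0.2359]
ee_rot: [[-0.095, 0.042, 0.995], [-0.995, -0.043, -0.094], [0.039, -0.998, 0.046]]
wrist_force: [0.8, -0.0, 0.9]
gripper_width: 1.0
```

Run:
```python
from h import *
s=r.grab_frame("scene");crop(s,90,100,260,300,3,"s16")
```

```text
(no output)
```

View pics/s16.png

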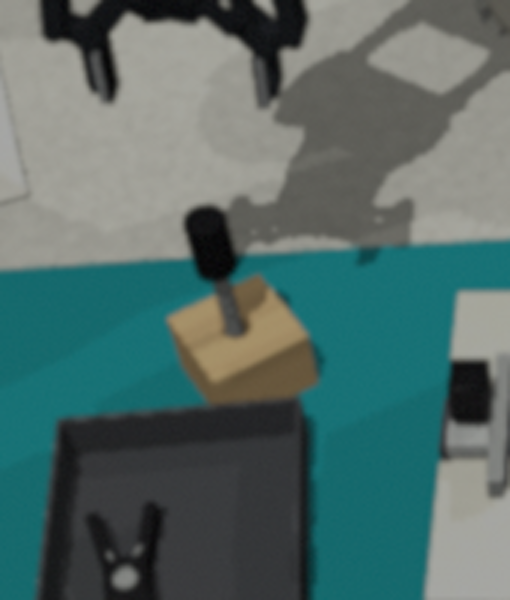

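The rod is back in its holder, close to upright. The clamp has been knocked aside in the tray and its ring is now at crop (125,577). I'll check that it is still within the limits.

Run:
```python
from h import *
s=r.grab_frame("scene")
c=onz(s,un([(125,577)],90,100,3),.02)[0][:2];d=c-np.array([.5875,-.3048]);a=.0314
print(c,"in tray",np.cos(a)*d[0]+np.sin(a)*d[1],-np.sin(a)*d[0]+np.cos(a)*d[1])
```

```text
[ 0.59583904 -0.33667189] in tray 0.007334313123511833 -0.032117982526798636
```

Request:
drive_tool(moves=[[-0.01, 0, -0.002, 0, 1], [-0.02, 0, -0.003, 0, 1], [-0.02, 0, -0.003, 0, 1], [-0.02, 0, -0.003, 0, 1], [-0.02, 0, -0.003, 0, 1]])

```text
clock: 44.18
position: [0.4116, -0.1757, 0.2208]
ee_rot: [[-0.101, 0.028, 0.994], [-0.994, -0.035, -0.1], [0.032, -0.999, 0.031]]
wrist_force: [1.1, 0.8, 0.3]
gripper_width: 1.001
```

Request:
drive_tool(moves=[[-0.02, 0, -0.003, 0, 1], [-0.02, 0, -0.003, 0, 1], [-0.02, 0, -0.003, 0, 1], [-0.02, 0, -0.003, 0, 1], [-0.02, 0, -0.003, 0, 1]])

```text
clock: 44.6
position: [0.4022, -0.0663, 0.208]
ee_rot: [[-0.101, 0.015, 0.995], [-0.995, -0.029, -0.101], [0.027, -0.999, 0.018]]
wrist_force: [0.5, -0.0, 0.2]
gripper_width: 1.002
```

Request:
drive_tool(moves=[[-0.02, 0, -0.003, 0, 1], [-0.02, 0, -0.003, 0, 1], [-0.02, 0, -0.003, 0, 1], [-0.02, 0, -0.003, 0, 1], [-0.02, 0, -0.003, 0, 1]])

```text
clock: 45.02
position: [0.3917, 0.0423, 0.1962]
ee_rot: [[-0.1, 0.002, 0.995], [-0.995, -0.027, -0.1], [0.027, -1.0, 0.005]]
wrist_force: [-0.3, 0.0, 0.6]
gripper_width: 1.0
```

Request:
drive_tool(moves=[[-0.02, 0, -0.003, 0, 1], [-0.02, 0, -0.003, 0, 1], [-0.02, 0, -0.003, 0, 1], [-0.02, 0, -0.003, 0, 1], [-0.02, 0, -0.003, 0, 1]])

```text
clock: 45.43
position: [0.3803, 0.1499, 0.1847]
ee_rot: [[-0.098, -0.011, 0.995], [-0.995, -0.029, -0.098], [0.03, -1.0, -0.008]]
wrist_force: [0.7, -0.1, -0.2]
gripper_width: 1.0
```

Request:
drive_tool(moves=[[-0.02, -0.002, -0.001, 0, 1], [-0.02, -0.002, -0.001, 0, 1], [-0.02, -0.002, -0.001, 0, 1], [-0.02, -0.002, -0.001, 0, 1], [-0.02, -0.002, -0.001, 0, 1]])

```text
clock: 45.85
position: [0.3781, 0.2557, 0.1826]
ee_rot: [[-0.095, -0.024, 0.995], [-0.995, -0.035, -0.096], [0.037, -0.999, -0.021]]
wrist_force: [1.2, -0.4, -0.6]
gripper_width: 1.001
```

Request:
drive_tool(moves=[[-0.02, -0.002, 0, 0, 1], [-0.02, -0.002, 0, 0, 1], [-0.02, -0.002, 0, 0, 1], [-0.015, 0, 0, 0, 1], [0, 0, 0, 0, 1]])

```text
clock: 46.27
position: [0.3784, 0.3366, 0.1766]
ee_rot: [[-0.09, -0.036, 0.995], [-0.995, -0.042, -0.092], [0.045, -0.998, -0.033]]
wrist_force: [0.7, -0.5, -1.0]
gripper_width: 1.003
```

Run:
```python
from h import *
s=r.grab_frame("scene");crop(s,420,90,540,290,3.5,"s17")
t=r.grab_frame("top");crop(t,120,220,320,370,4,"t17")
o=r.get_obs();print(np.round(o['position'],4),np.round(o['ee_rot'],3))
```

```text
[0.3787 0.3347 0.177 ] [[-0.091 -0.036  0.995]
 [-0.995 -0.043 -0.093]
 [ 0.046 -0.998 -0.032]]
```

View pics/s17.png

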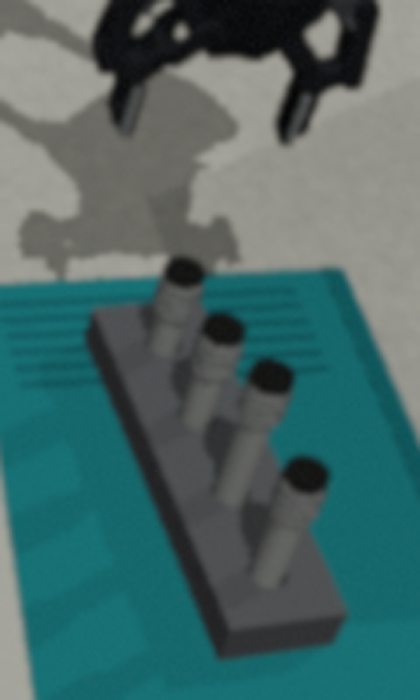

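View pics/t17.png

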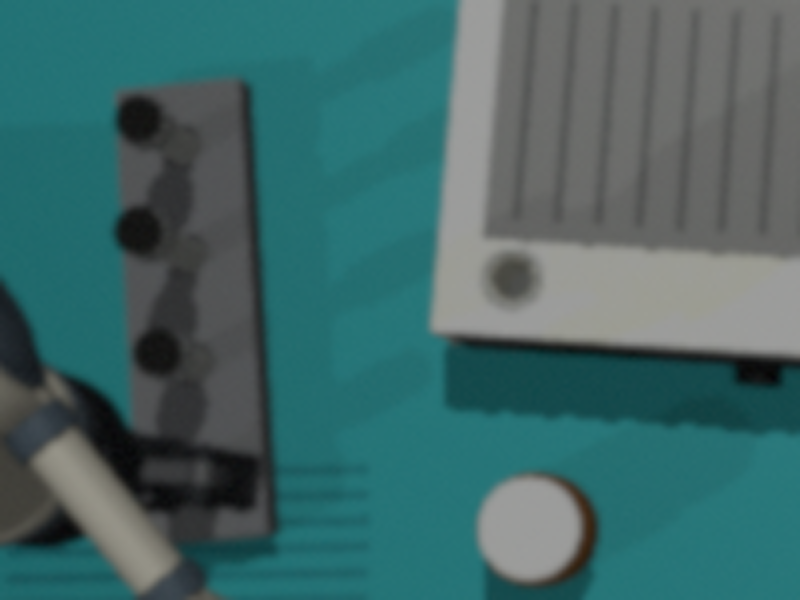

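The clamp is well inside the tray. Tool tilt is (-0.036, -0.043), so before the deep pillar fits I'll take out the y part by pressing against the bed's left end.

Request:
drive_tool(moves=[[0.004, 0, 0.008, 0, 0], [0.006, 0, 0.018, 0, 0], [0.006, 0, 0.018, 0, 0], [0.006, 0, 0.018, 0, 0], [0.006, 0, 0.018, 0, 0]])

```text
clock: 46.78
position: [0.4561, 0.2939, 0.1753]
ee_rot: [[-0.089, -0.037, 0.995], [-0.995, -0.045, -0.091], [0.048, -0.998, -0.033]]
wrist_force: [-0.9, -0.0, 0.4]
gripper_width: 0.298
```

Request:
drive_tool(moves=[[0.006, 0, 0.018, 0, 0], [0.006, 0, 0.018, 0, 0], [0.006, 0, 0.018, 0, 0], [0.006, 0, 0.018, 0, 0], [0.006, 0, 0.015, 0, 0]])

```text
clock: 47.2
position: [0.5455, 0.2443, 0.1741]
ee_rot: [[-0.097, -0.037, 0.995], [-0.994, -0.047, -0.099], [0.051, -0.998, -0.032]]
wrist_force: [0.3, 0.4, -0.3]
gripper_width: 0.003
```

Request:
drive_tool(moves=[[0.004, 0.008, 0, 0, 0], [0, 0.018, 0, 0, 0], [0, 0.018, 0, 0, 0], [0, 0.018, 0, 0, 0], [0, 0.018, 0, 0, 0]])

```text
clock: 47.62
position: [0.5462, 0.2269, 0.0952]
ee_rot: [[-0.109, -0.029, 0.994], [-0.993, -0.046, -0.11], [0.049, -0.999, -0.024]]
wrist_force: [0.1, 0.2, 0.1]
gripper_width: 0.0
```

Request:
drive_tool(moves=[[-0.006, 0.005, 0, 0, 0], [-0.005, 0.015, 0, 0, 0], [0, 0.015, 0, 0, 0], [0, 0.006, 0, 0, 0]])

```text
clock: 47.95
position: [0.5424, 0.2327, 0.0488]
ee_rot: [[-0.112, -0.035, 0.993], [-0.992, -0.048, -0.114], [0.052, -0.998, -0.029]]
wrist_force: [-0.1, 1.0, 0.4]
gripper_width: 0.001
```

Request:
drive_tool(moves=[[0.005, 0, 0, 0, 0], [0.007, 0, 0, 0, 0], [0.007, 0, 0, 0, 0]])

```text
clock: 48.2
position: [0.5391, 0.218, 0.0487]
ee_rot: [[-0.109, -0.035, 0.993], [-0.993, -0.038, -0.11], [0.042, -0.999, -0.031]]
wrist_force: [10.2, 36.9, -17.7]
gripper_width: 0.0
```

Request:
drive_tool(moves=[[0.005, 0, 0, 0, 0], [0.005, 0, 0, 0, 0]])

```text
clock: 48.37
position: [0.5392, 0.2187, 0.0489]
ee_rot: [[-0.103, -0.028, 0.994], [-0.994, -0.014, -0.104], [0.016, -1.0, -0.027]]
wrist_force: [5.6, 20.3, -12.8]
gripper_width: -0.001
```

Request:
drive_tool(moves=[[0.004, 0, 0, 0, 0]])

```text
clock: 48.45
position: [0.5392, 0.219, 0.0491]
ee_rot: [[-0.101, -0.026, 0.995], [-0.995, -0.004, -0.101], [0.007, -1.0, -0.025]]
wrist_force: [5.1, 15.2, -9.7]
gripper_width: 0.0
```

The y tilt is gone (-0.004). I'll back off, rise, and start with pillar 100 at (0.568, 0.360).

Request:
drive_tool(moves=[[0, 0, 0, 0, 0], [-0.008, -0.004, 0, 0, 0], [-0.012, -0.015, 0, 0, 0], [-0.005, -0.018, 0, 0, 0], [0, -0.018, 0, 0, 0]])

```text
clock: 48.87
position: [0.542, 0.2439, 0.1064]
ee_rot: [[-0.102, -0.028, 0.994], [-0.995, -0.004, -0.103], [0.007, -1.0, -0.027]]
wrist_force: [0.4, -0.5, -0.1]
gripper_width: -0.002
```

Request:
drive_tool(moves=[[0, -0.018, 0, 0, 0], [0, -0.018, 0, 0, 0], [-0.005, -0.015, 0.002, 0, 0.5], [-0.015, -0.005, 0.004, 0, 1], [-0.02, 0, 0.004, 0, 1]])

```text
clock: 49.28
position: [0.561, 0.2806, 0.1803]
ee_rot: [[-0.108, -0.01, 0.994], [-0.994, -0.002, -0.109], [0.003, -1.0, -0.01]]
wrist_force: [0.5, 0.4, 0.4]
gripper_width: 0.419
```

Request:
drive_tool(moves=[[-0.02, 0, 0.002, 0, 1], [-0.02, 0, 0, 0, 1], [-0.015, 0, 0, 0, 1], [-0.005, 0, 0, 0, 1], [0, 0, 0, 0, 1]])

```text
clock: 49.7
position: [0.5727, 0.3439, 0.1913]
ee_rot: [[-0.111, 0.003, 0.994], [-0.994, 0.002, -0.111], [-0.003, -1.0, 0.002]]
wrist_force: [-0.4, -0.0, -0.1]
gripper_width: 1.006
```

Request:
drive_tool(moves=[[-0.008, 0.006, -0.003, 0, 1], [-0.007, 0.012, -0.003, 0, 1], [0, 0.014, 0, 0, 1], [0, 0.014, 0, 0, 1], [0, 0.012, 0, 0, 1]])

```text
clock: 50.12
position: [0.5695, 0.3596, 0.1351]
ee_rot: [[-0.113, 0.01, 0.993], [-0.994, 0.005, -0.113], [-0.006, -1.0, 0.01]]
wrist_force: [-0.1, -0.1, -0.4]
gripper_width: 1.004
```

Request:
drive_tool(moves=[[0, 0, 0, 0, 1]])

```text
clock: 50.2
position: [0.568, 0.3586, 0.1306]
ee_rot: [[-0.114, 0.005, 0.993], [-0.994, 0.002, -0.114], [-0.003, -1.0, 0.005]]
wrist_force: [-1.2, 0.2, -1.6]
gripper_width: 1.003
```

Request:
drive_tool(moves=[[0, 0.01, 0, 0, 1], [-0.001, 0.012, 0, 0, 1], [0, 0.012, 0, 0, 1], [0, 0.008, 0, 0, 1], [0, 0, 0, 0, 1]])

```text
clock: 50.62
position: [0.5678, 0.3587, 0.0835]
ee_rot: [[-0.115, 0.004, 0.993], [-0.993, 0.001, -0.115], [-0.001, -1.0, 0.004]]
wrist_force: [-0.5, -0.0, -0.6]
gripper_width: 1.0
```

Run:
```python
from h import *
s=r.grab_frame("scene");crop(s,420,90,560,290,3.5,"s18")
o=r.get_obs();print(np.round(o['position'],4),np.round(o['ee_rot'],3))
```

```text
[0.5679 0.3588 0.0842] [[-0.115  0.004  0.993]
 [-0.993  0.001 -0.115]
 [-0.002 -1.     0.004]]
```

View pics/s18.png

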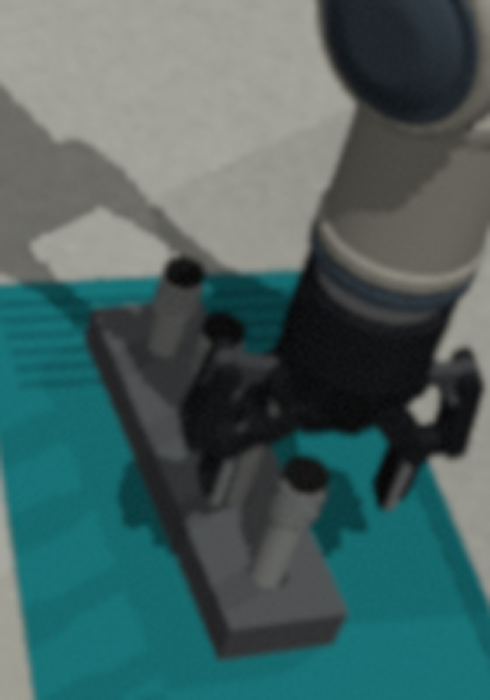

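Request:
drive_tool(moves=[[0, 0, 0, 0, 0], [0, 0, 0, 0, 0], [0, 0, 0, 0, 0], [0, 0, 0, 0, 0], [0, 0, 0, 0, 0]], squeeze=60)

```text
clock: 51.08
position: [0.5692, 0.3594, 0.0871]
ee_rot: [[-0.115, 0.008, 0.993], [-0.993, 0.003, -0.115], [-0.004, -1.0, 0.007]]
wrist_force: [0.0, 0.4, 1.2]
gripper_width: 0.3
```

Request:
drive_tool(moves=[[0, 0, 0, 0, 0], [0, -0.008, 0, 0, 0], [0, -0.015, 0, 0, 0], [0, -0.018, 0, 0, 0], [0, -0.018, 0, 0, 0]])

```text
clock: 51.5
position: [0.5666, 0.358, 0.1437]
ee_rot: [[-0.115, -0.0, 0.993], [-0.993, -0.001, -0.115], [0.001, -1.0, -0.0]]
wrist_force: [-0.2, 0.3, -0.4]
gripper_width: 0.282
```

Request:
drive_tool(moves=[[0, -0.018, 0, 0, 0], [0, -0.018, 0, 0, 0], [0, -0.018, 0, 0, 0], [0, -0.018, 0, 0, 0], [0, -0.01, 0, 0, 0]])

```text
clock: 51.92
position: [0.5662, 0.358, 0.2342]
ee_rot: [[-0.115, 0.002, 0.993], [-0.993, 0.0, -0.115], [-0.0, -1.0, 0.002]]
wrist_force: [0.6, 0.2, 0.1]
gripper_width: 0.285
```

Run:
```python
from h import *
s=r.grab_frame("scene");crop(s,420,90,560,290,3.5,"s19")
o=r.get_obs();print(np.round(o['position'],4),np.round(o['ee_rot'],3))
```

```text
[0.5666 0.3583 0.2363] [[-0.115  0.005  0.993]
 [-0.993  0.002 -0.115]
 [-0.002 -1.     0.005]]
```

View pics/s19.png

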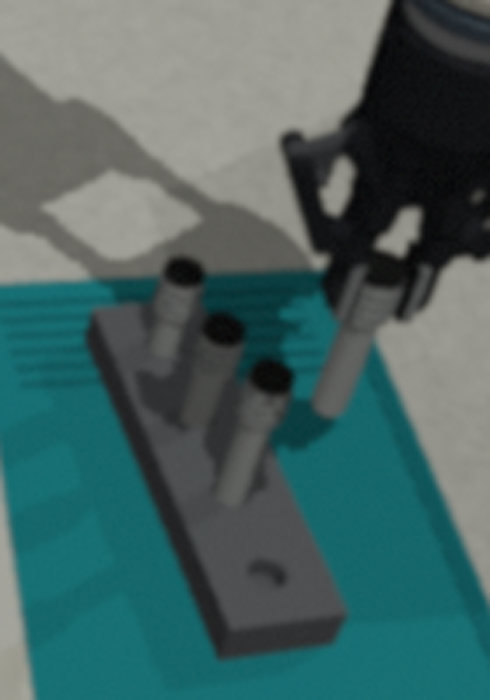

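Pillar 100 is held upright (foot at crop 328,412). Carry it to the middle socket.

Run:
```python
from h import *
s=r.grab_frame("scene")
print("foot",onz(s,un((328,408),420,90,3.5),.164))
```

```text
foot [[0.56755288 0.35893829 0.164     ]]
```

Request:
drive_tool(moves=[[0.01, 0, 0.004, 0, 0], [0.018, 0, 0.008, 0, 0], [0.018, 0, 0.008, 0, 0], [0.018, 0, 0.008, 0, 0], [0.018, 0, 0.008, 0, 0]])

```text
clock: 52.43
position: [0.5914, 0.271, 0.2264]
ee_rot: [[-0.108, -0.005, 0.994], [-0.994, -0.002, -0.108], [0.003, -1.0, -0.005]]
wrist_force: [0.1, -0.1, -0.2]
gripper_width: 0.286
```

Request:
drive_tool(moves=[[0.018, 0, 0.008, 0, 0], [0.018, 0, 0.008, 0, 0], [0.018, 0, 0.008, 0, 0], [0.018, 0, 0.008, 0, 0], [0.018, 0, 0.008, 0, 0]])

```text
clock: 52.85
position: [0.6202, 0.1674, 0.2155]
ee_rot: [[-0.109, -0.02, 0.994], [-0.994, -0.008, -0.11], [0.01, -1.0, -0.019]]
wrist_force: [0.8, -0.2, -1.0]
gripper_width: 0.283
```

Request:
drive_tool(moves=[[0.018, 0, 0.008, 0, 0], [0.018, 0, 0.008, 0, 0], [0.018, 0, 0.008, 0, 0], [0.018, 0, 0.008, 0, 0], [0.018, 0, 0.008, 0, 0]])

```text
clock: 53.27
position: [0.6479, 0.0636, 0.2045]
ee_rot: [[-0.111, -0.036, 0.993], [-0.994, -0.011, -0.112], [0.015, -0.999, -0.034]]
wrist_force: [0.1, 0.4, -0.3]
gripper_width: 0.284
```

Request:
drive_tool(moves=[[0.004, 0, 0.006, 0, 0], [0.003, 0.006, 0.005, 0, 0], [0, 0.012, 0.001, 0, 0], [0, 0.012, 0, 0, 0], [0, 0, 0, 0, 0]])

```text
clock: 53.68
position: [0.657, 0.0494, 0.1642]
ee_rot: [[-0.117, -0.045, 0.992], [-0.993, -0.012, -0.118], [0.017, -0.999, -0.044]]
wrist_force: [-0.7, -0.4, -0.9]
gripper_width: 0.283
```

Run:
```python
from h import *
s=r.grab_frame("scene");f=dict(s);f["frame"]=cv2.convertScaleAbs(s["frame"],alpha=1.6)
o=r.get_obs();print(np.round(o['position'],4),np.round(o['ee_rot'],3),o['wrist_force'])
crop(f,310,230,390,310,8,"s20")
```

```text
[0.657  0.0496 0.1651] [[-0.117 -0.045  0.992]
 [-0.993 -0.012 -0.117]
 [ 0.017 -0.999 -0.043]] [ 0.28456648  0.43939923 -0.60028982]
```

View pics/s20.png

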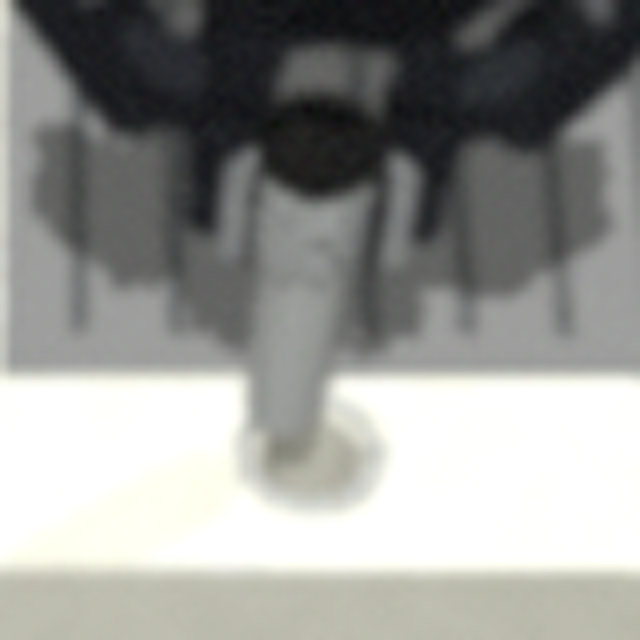

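```bash
cat > q.py <<'E'
import sys
from h import *
s=r.grab_frame("scene");a=list(map(float,sys.argv[1:]))
x0,y0,k,u,v,z,su,sv,sz=a
A=onz(s,un((u,v),x0,y0,k),z)[0];B=onz(s,un((su,sv),x0,y0,k),sz)[0];d=B-A;d[2]=0
o=r.get_obs();R=o['ee_rot'];print("foot",A,"sock",B,"need world mm",np.round(d*1000,1),"tool mm",np.round(R.T@d*1000,1),np.round(o['position'],4))
E
python3 q.py 310 230 8 288 425 .093 312 450 .08
```

```text
foot [0.65652123 0.05058659 0.093     ] sock [0.65452701 0.05675999 0.08      ] need world mm [-2.   6.2  0. ] tool mm [-5.9  0.  -2.7] [0.6575 0.0497 0.1668]
```

Request:
drive_tool(moves=[[-0.003, 0.002, -0.001, 0, 0], [-0.003, 0.003, -0.001, 0, 0], [0, 0, 0, 0, 0]])

```text
clock: 54.03
position: [0.6559, 0.0585, 0.163]
ee_rot: [[-0.114, -0.04, 0.993], [-0.993, -0.012, -0.115], [0.016, -0.999, -0.039]]
wrist_force: [-0.5, 0.4, -0.8]
gripper_width: 0.285
```

Run:
```python
from h import *
s=r.grab_frame("scene");f=dict(s);f["frame"]=cv2.convertScaleAbs(s["frame"],alpha=1.6)
o=r.get_obs();print(np.round(o['position'],4),np.round(o['ee_rot'],3),o['wrist_force'])
crop(f,310,230,390,310,8,"s21")
```

```text
[0.656  0.0583 0.1635] [[-0.114 -0.04   0.993]
 [-0.993 -0.012 -0.115]
 [ 0.016 -0.999 -0.038]] [-0.16631765 -0.34882304 -0.29464908]
```

View pics/s21.png

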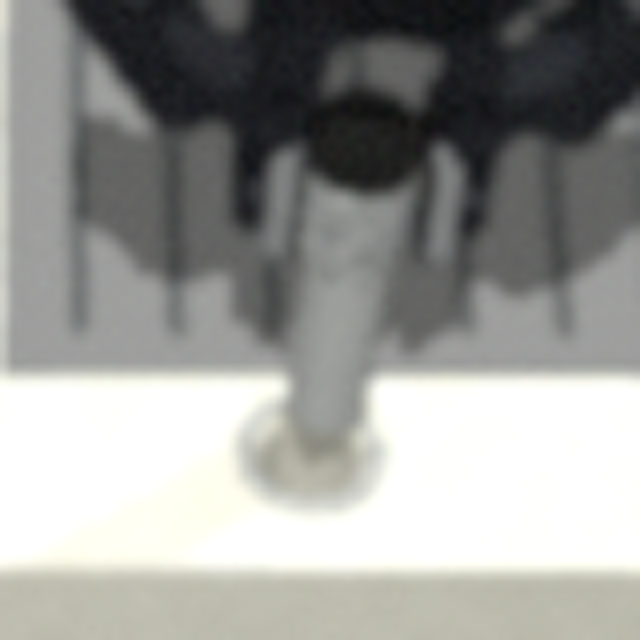

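```bash
python3 q.py 310 230 8 328 422 .0915 312 452 .08
```

```text
foot [0.6554267  0.05944305 0.0915    ] sock [0.65504791 0.05669404 0.08      ] need world mm [-0.4 -2.7  0. ] tool mm [ 2.8  0.  -0.1] [0.6561 0.0579 0.1637]
```

Request:
drive_tool(moves=[[0.002, 0.003, 0, 0, 0], [0.001, 0.004, 0, 0, 0], [0, 0.003, 0.001, 0, 0], [0, 0, 0, 0, 0]])

```text
clock: 54.47
position: [0.6569, 0.0545, 0.1544]
ee_rot: [[-0.114, -0.037, 0.993], [-0.993, -0.012, -0.114], [0.016, -0.999, -0.035]]
wrist_force: [0.0, 0.1, -1.4]
gripper_width: 0.281
```

Run:
```python
from h import *
s=r.grab_frame("scene");f=dict(s);f["frame"]=cv2.convertScaleAbs(s["frame"],alpha=1.6)
o=r.get_obs();print(np.round(o['position'],4),np.round(o['ee_rot'],3),o['wrist_force'])
crop(f,310,230,390,310,8,"s22")
```

```text
[0.6569 0.0545 0.1547] [[-0.114 -0.037  0.993]
 [-0.993 -0.012 -0.115]
 [ 0.016 -0.999 -0.035]] [-0.17782109 -0.87996488 -1.20411757]
```

View pics/s22.png

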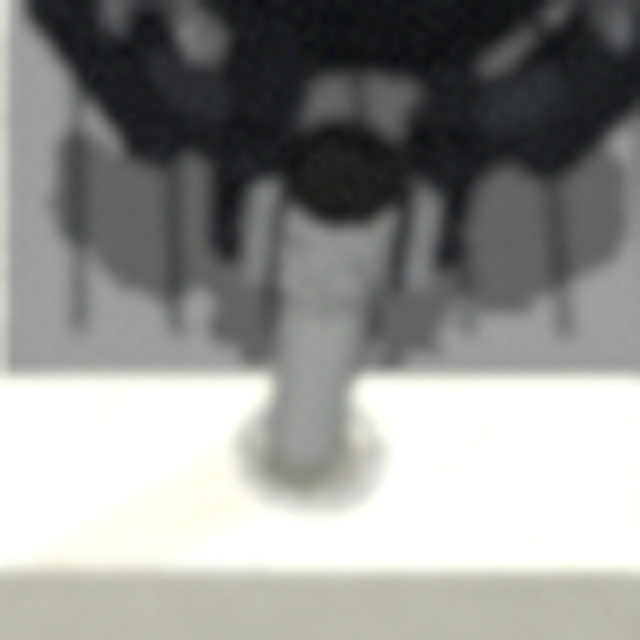

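Request:
drive_tool(moves=[[-0.001, 0.004, 0, 0, 0], [0, 0.004, 0, 0, 0], [0, 0.004, 0, 0, 0]])

```text
clock: 54.77
position: [0.6572, 0.0551, 0.143]
ee_rot: [[-0.115, -0.035, 0.993], [-0.993, -0.012, -0.115], [0.016, -0.999, -0.033]]
wrist_force: [0.6, 0.4, -0.9]
gripper_width: 0.281
```

Request:
drive_tool(moves=[[0, 0.005, 0, 0, 0], [0, 0.005, 0, 0, 0], [0, 0.004, 0, 0, 0]])

```text
clock: 55.02
position: [0.6566, 0.055, 0.1271]
ee_rot: [[-0.115, -0.035, 0.993], [-0.993, -0.012, -0.115], [0.016, -0.999, -0.033]]
wrist_force: [0.9, 0.6, -0.3]
gripper_width: 0.28
```

Going in freely (foot at about z 0.055).

Request:
drive_tool(moves=[[0, 0.005, 0, 0, 0], [0, 0.005, 0, 0, 0], [0, 0.005, 0, 0, 0]])

```text
clock: 55.27
position: [0.6564, 0.055, 0.1107]
ee_rot: [[-0.114, -0.034, 0.993], [-0.993, -0.012, -0.115], [0.015, -0.999, -0.032]]
wrist_force: [0.9, 0.3, -0.4]
gripper_width: 0.282
```

Request:
drive_tool(moves=[[0, 0.004, 0, 0, 0], [0, 0.003, 0, 0, 0]])

```text
clock: 55.43
position: [0.6563, 0.055, 0.1024]
ee_rot: [[-0.114, -0.033, 0.993], [-0.993, -0.011, -0.115], [0.015, -0.999, -0.032]]
wrist_force: [1.1, 0.5, -0.5]
gripper_width: 0.283
```

Request:
drive_tool(moves=[[0, 0.003, 0, 0, 0], [0, 0.002, 0, 0, 0]])

```text
clock: 55.6
position: [0.6574, 0.0549, 0.1022]
ee_rot: [[-0.115, -0.027, 0.993], [-0.993, -0.012, -0.115], [0.015, -1.0, -0.026]]
wrist_force: [-2.8, 1.5, 5.0]
gripper_width: 0.283
```

Down on the floor at TCP 0.102, which is the expected height. Release and rise.

Request:
drive_tool(moves=[[0, 0, 0, 0, 0.5], [0, 0, 0, 0, 1], [0, 0, 0, 0, 1], [0, 0, 0, 0, 1], [0, 0, 0, 0, 1]])

```text
clock: 56.02
position: [0.6572, 0.0546, 0.1027]
ee_rot: [[-0.115, -0.027, 0.993], [-0.993, -0.012, -0.115], [0.015, -1.0, -0.026]]
wrist_force: [-0.2, -0.6, -0.4]
gripper_width: 0.965
```

Request:
drive_tool(moves=[[0, -0.01, 0, 0, 1], [0, -0.016, 0, 0, 1], [0, -0.018, 0, 0, 1], [0, -0.018, 0, 0, 1], [0, -0.018, 0, 0, 1]])

```text
clock: 56.43
position: [0.6566, 0.0554, 0.1797]
ee_rot: [[-0.115, -0.041, 0.993], [-0.993, -0.013, -0.115], [0.017, -0.999, -0.039]]
wrist_force: [-0.2, 0.3, 0.9]
gripper_width: 0.999
```

Request:
drive_tool(moves=[[0, -0.018, 0, 0, 1], [0, -0.018, 0, 0, 1], [-0.008, -0.008, -0.002, 0, 1], [-0.018, -0.002, -0.008, 0, 1], [-0.018, -0.001, -0.009, 0, 1]])

```text
clock: 56.85
position: [0.6465, 0.1003, 0.2368]
ee_rot: [[-0.121, -0.032, 0.992], [-0.993, -0.013, -0.121], [0.017, -0.999, -0.03]]
wrist_force: [-0.2, -0.0, -0.2]
gripper_width: 0.996
```

Run:
```python
from h import *
s=r.grab_frame("scene");crop(s,225,135,435,330,3.6,"s23")
o=r.get_obs();print(np.round(o['position'],4))
```

```text
[0.6453 0.1043 0.2374]
```

View pics/s23.png

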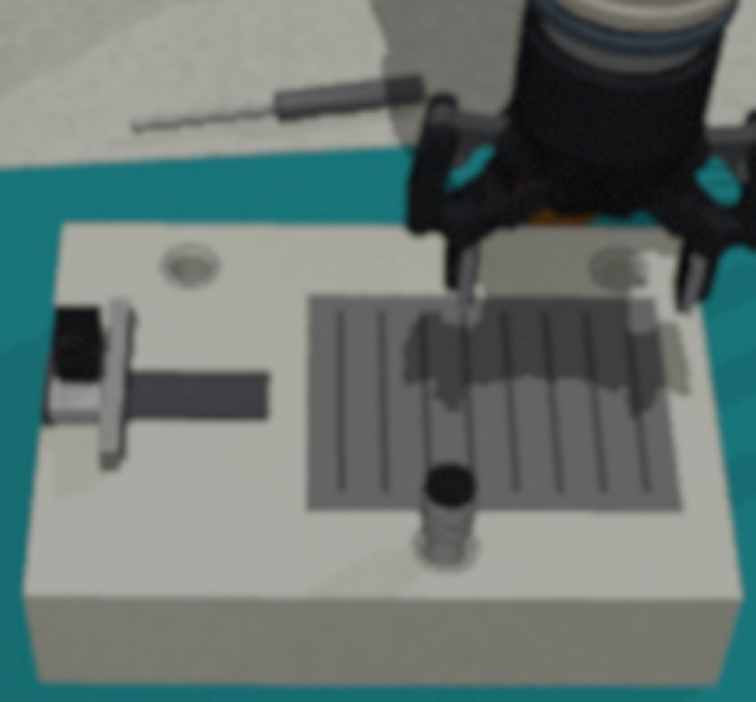

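The middle pillar stands in its socket. Now pillar 112 at (0.508, 0.355).

Request:
drive_tool(moves=[[-0.015, 0, -0.011, 0, 1], [-0.0155, 0, -0.011, 0, 1], [-0.0155, 0, -0.011, 0, 1], [-0.0155, 0, -0.011, 0, 1], [-0.0155, 0, -0.011, 0, 1]])

```text
clock: 57.32
position: [0.5977, 0.1914, 0.2374]
ee_rot: [[-0.118, -0.033, 0.992], [-0.993, -0.011, -0.118], [0.015, -0.999, -0.031]]
wrist_force: [0.3, 0.1, -0.3]
gripper_width: 0.999
```

Request:
drive_tool(moves=[[-0.0155, 0, -0.011, 0, 1], [-0.0155, 0, -0.011, 0, 1], [-0.0155, 0, -0.011, 0, 1], [-0.0155, 0, -0.011, 0, 1], [-0.0155, 0, -0.011, 0, 1]])

```text
clock: 57.73
position: [0.5477, 0.2814, 0.2373]
ee_rot: [[-0.116, -0.035, 0.993], [-0.993, -0.011, -0.116], [0.015, -0.999, -0.034]]
wrist_force: [-0.1, -0.9, 0.9]
gripper_width: 1.001
```

Request:
drive_tool(moves=[[-0.0155, 0, -0.011, 0, 1], [-0.0155, 0, -0.011, 0, 1], [-0.0155, 0, -0.011, 0, 1], [-0.01, 0, -0.008, 0, 1], [0, 0, 0, 0, 1]])

```text
clock: 58.15
position: [0.5076, 0.3502, 0.2372]
ee_rot: [[-0.11, -0.039, 0.993], [-0.994, -0.011, -0.11], [0.015, -0.999, -0.037]]
wrist_force: [-0.3, -0.9, -0.3]
gripper_width: 1.001
```

Request:
drive_tool(moves=[[-0.003, 0.008, 0.003, 0, 1], [-0.003, 0.016, 0.003, 0, 1], [0, 0.018, 0, 0, 1], [0, 0.018, 0, 0, 1], [0, 0.016, 0, 0, 1]])

```text
clock: 58.57
position: [0.5153, 0.3542, 0.1615]
ee_rot: [[-0.11, -0.03, 0.993], [-0.994, -0.008, -0.111], [0.011, -1.0, -0.029]]
wrist_force: [-0.8, 0.4, 0.5]
gripper_width: 0.999
```

Request:
drive_tool(moves=[[0, 0.016, 0, 0, 1], [0, 0.014, 0, 0, 1], [0, 0.01, 0, 0, 1], [0, 0, 0, 0, 1]])

```text
clock: 58.9
position: [0.5148, 0.3486, 0.1114]
ee_rot: [[-0.115, -0.037, 0.993], [-0.993, -0.014, -0.116], [0.018, -0.999, -0.035]]
wrist_force: [-0.1, -0.5, -0.4]
gripper_width: 1.001
```

Request:
drive_tool(moves=[[-0.003, 0.004, -0.003, 0, 1], [-0.003, 0.006, -0.003, 0, 1], [0, 0.006, 0, 0, 1], [0, 0, 0, 0, 1]])

```text
clock: 59.23
position: [0.5099, 0.3548, 0.095]
ee_rot: [[-0.117, -0.036, 0.992], [-0.993, -0.013, -0.118], [0.017, -0.999, -0.034]]
wrist_force: [-0.6, -0.3, -0.5]
gripper_width: 1.002
```

Run:
```python
from h import *
s=r.grab_frame("scene");crop(s,420,90,560,290,3.5,"s24")
o=r.get_obs();print(np.round(o['position'],4),np.round(o['ee_rot'],3))
```

```text
[0.5101 0.355  0.0959] [[-0.117 -0.035  0.992]
 [-0.993 -0.013 -0.118]
 [ 0.017 -0.999 -0.033]]
```

View pics/s24.png

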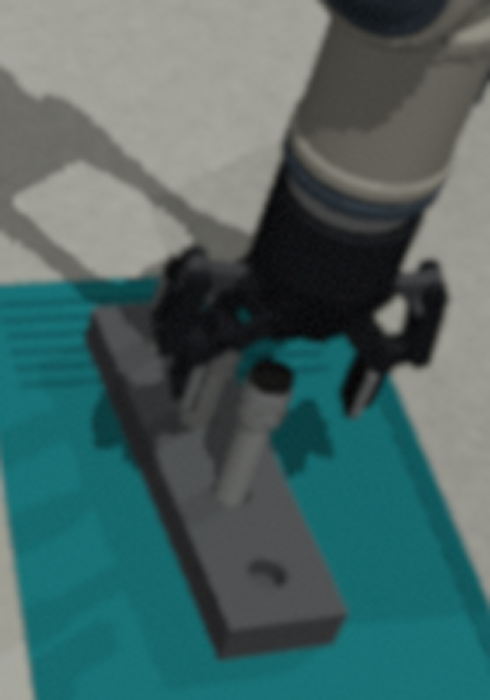

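Request:
drive_tool(moves=[[0, 0, 0, 0, 0], [0, 0, 0, 0, 0], [0, 0, 0, 0, 0], [0, 0, 0, 0, 0], [0, 0, 0, 0, 0]])

```text
clock: 59.7
position: [0.5111, 0.3559, 0.0989]
ee_rot: [[-0.117, -0.031, 0.993], [-0.993, -0.01, -0.117], [0.014, -0.999, -0.029]]
wrist_force: [0.2, 1.7, 1.5]
gripper_width: 0.298
```

Request:
drive_tool(moves=[[0, 0, 0, 0, 0], [0, -0.008, 0, 0, 0], [0, -0.015, 0, 0, 0], [0, -0.018, 0, 0, 0], [0, -0.018, 0, 0, 0]])

```text
clock: 60.12
position: [0.5108, 0.3551, 0.1549]
ee_rot: [[-0.117, -0.04, 0.992], [-0.993, -0.016, -0.117], [0.021, -0.999, -0.038]]
wrist_force: [-0.5, -0.4, -0.5]
gripper_width: 0.286
```

Request:
drive_tool(moves=[[0, -0.018, 0, 0, 0], [0, -0.018, 0, 0, 0], [0, -0.018, 0, 0, 0], [0, -0.018, 0, 0, 0], [0, -0.01, 0, 0, 0]])

```text
clock: 60.53
position: [0.514, 0.356, 0.2442]
ee_rot: [[-0.117, -0.039, 0.992], [-0.993, -0.015, -0.118], [0.02, -0.999, -0.037]]
wrist_force: [0.8, 0.1, 0.2]
gripper_width: 0.286
```

Run:
```python
from h import *
s=r.grab_frame("scene");crop(s,420,60,560,260,3.5,"s25")
o=r.get_obs();print(np.round(o['position'],4),np.round(o['ee_rot'],3))
```

```text
[0.5143 0.3563 0.2462] [[-0.117 -0.036  0.992]
 [-0.993 -0.014 -0.117]
 [ 0.018 -0.999 -0.034]]
```

View pics/s25.png

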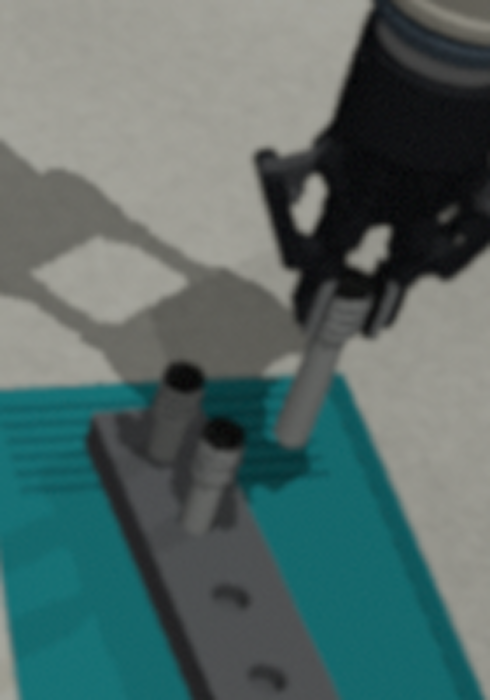

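Request:
drive_tool(moves=[[0.01, 0, 0, 0, 0], [0.018, 0, -0.0005, 0, 0], [0.018, 0, -0.0005, 0, 0], [0.018, 0, -0.0005, 0, 0], [0.018, 0, -0.0005, 0, 0]])

```text
clock: 61.0
position: [0.5012, 0.2729, 0.243]
ee_rot: [[-0.112, -0.041, 0.993], [-0.993, -0.016, -0.113], [0.02, -0.999, -0.039]]
wrist_force: [0.2, 0.8, -0.9]
gripper_width: 0.284
```

Request:
drive_tool(moves=[[0.018, 0, -0.0005, 0, 0], [0.018, 0, -0.0005, 0, 0], [0.018, 0, -0.0005, 0, 0], [0.018, 0, -0.0005, 0, 0], [0.015, 0, 0, 0, 0]])

```text
clock: 61.42
position: [0.4853, 0.1781, 0.2371]
ee_rot: [[-0.113, -0.051, 0.992], [-0.993, -0.021, -0.114], [0.027, -0.998, -0.049]]
wrist_force: [0.6, -0.0, -0.1]
gripper_width: 0.281
```

Request:
drive_tool(moves=[[0.006, 0.01, 0, 0, 0], [0, 0.016, 0, 0, 0], [0, 0.016, 0, 0, 0], [0, 0.01, 0, 0, 0], [0, 0, 0, 0, 0]])

```text
clock: 61.83
position: [0.4786, 0.1631, 0.1783]
ee_rot: [[-0.12, -0.057, 0.991], [-0.992, -0.025, -0.121], [0.031, -0.998, -0.053]]
wrist_force: [-0.4, -0.1, -0.8]
gripper_width: 0.281
```

```bash
cat > pic.py <<'E'
import sys
from h import *
s=r.grab_frame("scene");f=dict(s);f["frame"]=cv2.convertScaleAbs(s["frame"],alpha=1.6)
o=r.get_obs();print(np.round(o['position'],4),np.round(o['ee_rot'],3).tolist(),np.round(o['wrist_force'],1))
a=list(map(int,sys.argv[1:6]));crop(f,*a,sys.argv[6])
E
python3 pic.py 360 150 440 230 8 s26
```

```text
[0.4788 0.1631 0.1792] [[-0.119, -0.056, 0.991], [-0.992, -0.025, -0.121], [0.031, -0.998, -0.053]] [ 0.1  0.3 -0.9]
```

View pics/s26.png

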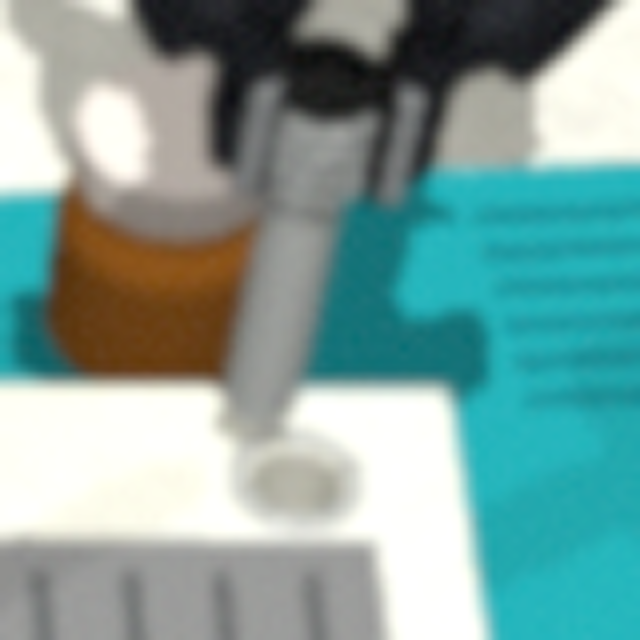

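```bash
python3 q.py 360 150 8 262 408 .0953 296 481 .08
```

```text
foot [0.47528794 0.16350065 0.0953    ] sock [0.48572318 0.17174917 0.08      ] need world mm [10.4  8.2  0. ] tool mm [-9.4 -0.8  9.3] [0.4794 0.1636 0.1806]
```

Request:
drive_tool(moves=[[-0.003, 0.002, 0.003, 0, 0], [-0.003, 0.002, 0.003, 0, 0], [-0.002, 0.002, 0.003, 0, 0], [0, 0, 0, 0, 0]])

```text
clock: 62.27
position: [0.4911, 0.1717, 0.1764]
ee_rot: [[-0.118, -0.049, 0.992], [-0.993, -0.023, -0.12], [0.028, -0.999, -0.046]]
wrist_force: [-0.3, 0.6, -0.4]
gripper_width: 0.281
```

```bash
python3 pic.py 360 150 440 230 8 s27
```

```text
[0.491  0.1717 0.1767] [[-0.118, -0.049, 0.992], [-0.993, -0.023, -0.12], [0.028, -0.999, -0.046]] [-0.5 -0.7 -0.7]
```

View pics/s27.png

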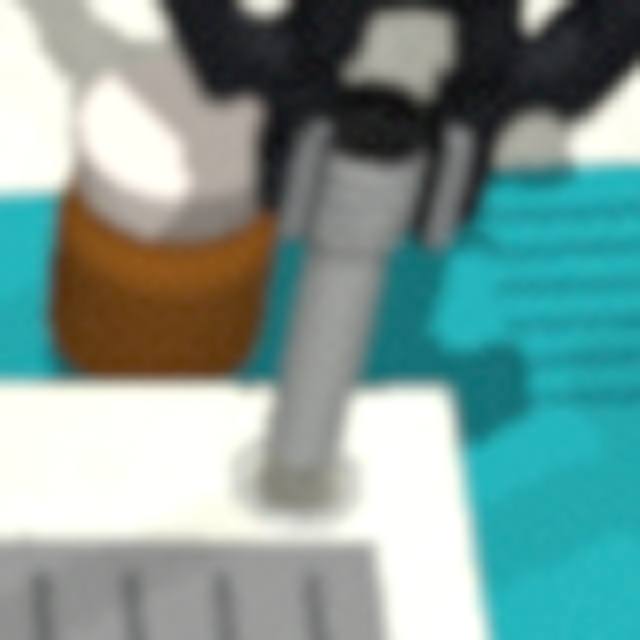

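```bash
python3 q.py 360 150 8 304 456 .0928 296 481 .08
```

```text
foot [0.48924252 0.17151133 0.0928    ] sock [0.48572318 0.17174917 0.08      ] need world mm [-3.5  0.2  0. ] tool mm [ 0.2  0.2 -3.5] [0.4908 0.1715 0.1768]
```

Request:
drive_tool(moves=[[0, 0.003, -0.002, 0, 0], [0, 0.004, -0.001, 0, 0], [0, 0.003, 0, 0, 0], [0, 0, 0, 0, 0]])

```text
clock: 62.7
position: [0.4872, 0.1719, 0.1667]
ee_rot: [[-0.118, -0.048, 0.992], [-0.993, -0.022, -0.119], [0.028, -0.999, -0.045]]
wrist_force: [0.4, 0.4, -0.9]
gripper_width: 0.284
```

```bash
python3 pic.py 360 150 440 230 8 s28
```

```text
[0.4872 0.1719 0.1669] [[-0.118, -0.048, 0.992], [-0.993, -0.022, -0.119], [0.028, -0.999, -0.045]] [ 0.1  0.4 -1.5]
```

View pics/s28.png

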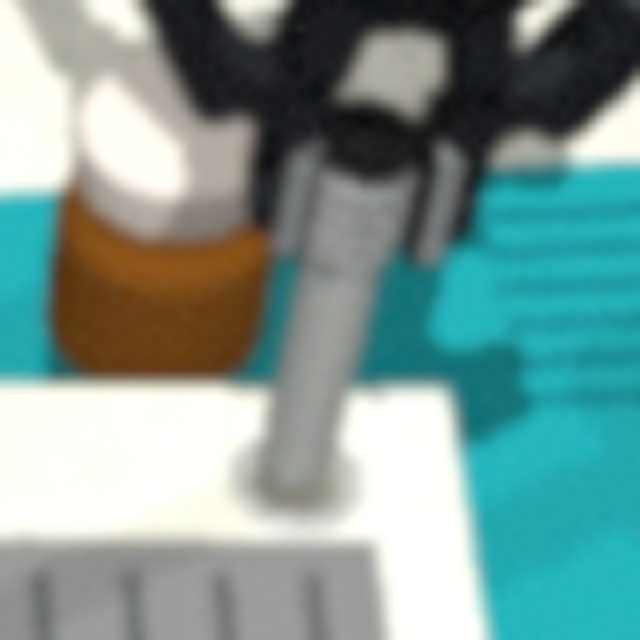

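Request:
drive_tool(moves=[[0, 0.004, 0, 0, 0], [0, 0.004, 0, 0, 0], [0, 0.004, 0.0005, 0, 0]])

```text
clock: 63.0
position: [0.4874, 0.1716, 0.1551]
ee_rot: [[-0.118, -0.046, 0.992], [-0.993, -0.022, -0.119], [0.027, -0.999, -0.043]]
wrist_force: [-1.2, 0.5, -1.1]
gripper_width: 0.283
```

Request:
drive_tool(moves=[[0, 0.005, 0, 0, 0], [0, 0.005, 0.0005, 0, 0], [0, 0.005, 0, 0, 0]])

```text
clock: 63.25
position: [0.4872, 0.171, 0.1385]
ee_rot: [[-0.118, -0.046, 0.992], [-0.993, -0.022, -0.12], [0.027, -0.999, -0.043]]
wrist_force: [0.4, -0.5, -0.4]
gripper_width: 0.286
```

Request:
drive_tool(moves=[[0, 0.005, 0, 0, 0], [0, 0.005, 0.0005, 0, 0], [0, 0.005, 0, 0, 0]])

```text
clock: 63.5
position: [0.4869, 0.1706, 0.1213]
ee_rot: [[-0.118, -0.047, 0.992], [-0.993, -0.022, -0.12], [0.028, -0.999, -0.044]]
wrist_force: [1.2, 0.3, -0.3]
gripper_width: 0.28
```

Target TCP is about 0.018 + 0.084 = 0.102.

Request:
drive_tool(moves=[[0, 0.005, 0, 0, 0], [0, 0.005, 0.0005, 0, 0], [0, 0.004, 0, 0, 0]])

```text
clock: 63.75
position: [0.4869, 0.1704, 0.1056]
ee_rot: [[-0.118, -0.046, 0.992], [-0.993, -0.022, -0.12], [0.027, -0.999, -0.044]]
wrist_force: [-0.3, 0.1, -0.6]
gripper_width: 0.28
```

Request:
drive_tool(moves=[[0, 0.004, 0, 0, 0], [0, 0.003, 0, 0, 0]])

```text
clock: 63.92
position: [0.4881, 0.1703, 0.1017]
ee_rot: [[-0.119, -0.041, 0.992], [-0.993, -0.021, -0.12], [0.025, -0.999, -0.038]]
wrist_force: [-2.4, -1.6, 24.4]
gripper_width: 0.281
```

Request:
drive_tool(moves=[[0, 0.003, 0, 0, 0], [0, 0.002, 0, 0, 0]])

```text
clock: 64.08
position: [0.4888, 0.1701, 0.102]
ee_rot: [[-0.119, -0.036, 0.992], [-0.993, -0.02, -0.12], [0.024, -0.999, -0.034]]
wrist_force: [-4.6, -0.2, 4.3]
gripper_width: 0.281
```

Seated (24 N at the expected height). Release and rise.

Request:
drive_tool(moves=[[0, 0, 0, 0, 0.5], [0, 0, 0, 0, 1], [0, 0, 0, 0, 1], [0, 0, 0, 0, 1], [0, 0, 0, 0, 1]])

```text
clock: 64.5
position: [0.489, 0.1701, 0.1024]
ee_rot: [[-0.119, -0.035, 0.992], [-0.993, -0.02, -0.12], [0.024, -0.999, -0.032]]
wrist_force: [-0.4, -0.8, 0.3]
gripper_width: 0.967
```

Request:
drive_tool(moves=[[0, -0.01, 0, 0, 1], [0, -0.016, 0, 0, 1], [0, -0.018, 0, 0, 1], [0, -0.018, 0, 0, 1], [0, -0.018, 0, 0, 1]])

```text
clock: 64.92
position: [0.4892, 0.171, 0.1806]
ee_rot: [[-0.119, -0.047, 0.992], [-0.992, -0.024, -0.12], [0.029, -0.999, -0.044]]
wrist_force: [0.4, 0.6, 0.2]
gripper_width: 0.997
```

Request:
drive_tool(moves=[[0, -0.018, 0, 0, 1], [-0.008, -0.008, -0.006, 0, 1], [-0.015, 0, -0.012, 0, 1], [-0.015, 0, -0.012, 0, 1], [-0.015, 0, -0.012, 0, 1]])

```text
clock: 65.33
position: [0.4567, 0.2303, 0.2158]
ee_rot: [[-0.125, -0.038, 0.991], [-0.992, -0.021, -0.126], [0.025, -0.999, -0.035]]
wrist_force: [-0.4, 0.3, -0.1]
gripper_width: 1.002
```

```bash
python3 pic.py 340 120 460 240 6 s29
```

```text
[0.4549 0.2332 0.2159] [[-0.122, -0.039, 0.992], [-0.992, -0.019, -0.123], [0.023, -0.999, -0.036]] [-0.8  3.1 -0.1]
```

View pics/s29.png

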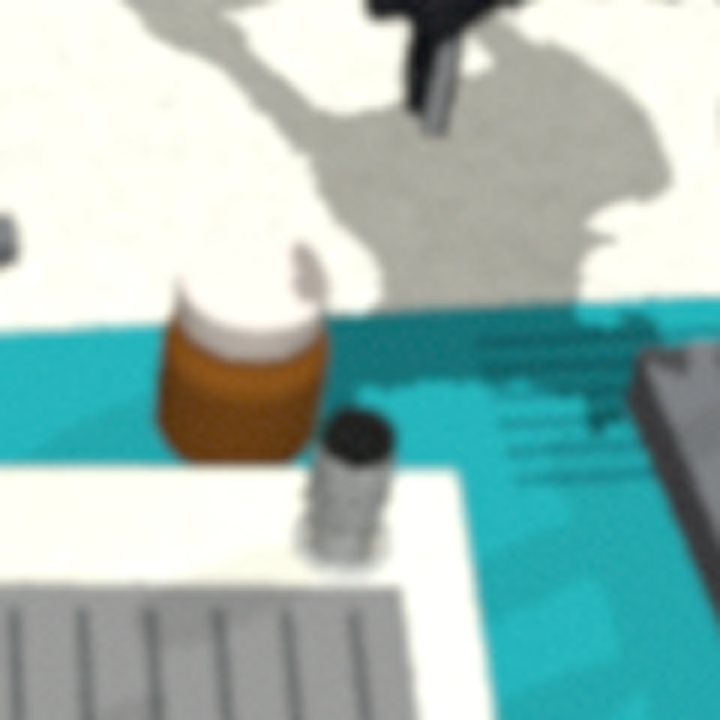

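The left pillar stands. Now pillar 76 at (0.389, 0.347).

Request:
drive_tool(moves=[[-0.01, 0, -0.008, 0, 1], [-0.015, 0, -0.011, 0, 1], [-0.015, 0, -0.011, 0, 1], [-0.015, 0, -0.011, 0, 1], [-0.015, 0, -0.011, 0, 1]])

```text
clock: 65.8
position: [0.4081, 0.3131, 0.2162]
ee_rot: [[-0.123, -0.04, 0.992], [-0.992, -0.019, -0.124], [0.024, -0.999, -0.037]]
wrist_force: [-0.2, -0.0, -0.5]
gripper_width: 1.005
```

Request:
drive_tool(moves=[[-0.015, 0, -0.011, 0, 1], [-0.012, 0, -0.009, 0, 1], [-0.005, 0, -0.003, 0, 1], [0, 0, 0, 0, 1]])

```text
clock: 66.13
position: [0.3842, 0.3531, 0.2158]
ee_rot: [[-0.117, -0.042, 0.992], [-0.993, -0.019, -0.118], [0.024, -0.999, -0.04]]
wrist_force: [-0.7, 1.0, -0.1]
gripper_width: 1.0
```

Request:
drive_tool(moves=[[0, 0.008, 0.004, 0, 1], [0, 0.016, 0.004, 0, 1], [0, 0.018, 0, 0, 1], [0, 0.018, 0, 0, 1], [0, 0.016, 0, 0, 1]])

```text
clock: 66.55
position: [0.3932, 0.3494, 0.1396]
ee_rot: [[-0.119, -0.035, 0.992], [-0.993, -0.015, -0.119], [0.019, -0.999, -0.033]]
wrist_force: [-0.1, 0.2, -0.0]
gripper_width: 1.002
```

Request:
drive_tool(moves=[[0, 0.012, 0, 0, 1], [0, 0.008, 0, 0, 1], [0, 0, 0, 0, 1]])

```text
clock: 66.8
position: [0.3924, 0.3453, 0.1125]
ee_rot: [[-0.122, -0.04, 0.992], [-0.992, -0.021, -0.123], [0.026, -0.999, -0.038]]
wrist_force: [-0.4, -0.3, -1.3]
gripper_width: 0.997
```

Request:
drive_tool(moves=[[-0.002, 0.008, -0.001, 0, 1], [-0.001, 0.014, 0, 0, 1], [0, 0.014, 0, 0, 1], [0, 0.01, 0, 0, 1], [0, 0, 0, 0, 1]])

```text
clock: 67.22
position: [0.3921, 0.3481, 0.0668]
ee_rot: [[-0.124, -0.036, 0.992], [-0.992, -0.017, -0.124], [0.022, -0.999, -0.033]]
wrist_force: [-0.0, -0.0, -1.7]
gripper_width: 1.002
```

```bash
python3 pic.py 420 90 520 250 4 s30
```

```text
[0.3924 0.3483 0.0679] [[-0.124, -0.035, 0.992], [-0.992, -0.017, -0.124], [0.021, -0.999, -0.033]] [-0.1 -0.1 -0.9]
```

View pics/s30.png

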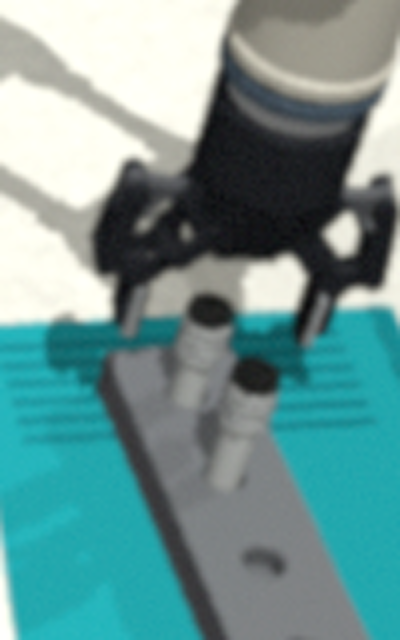

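Lower another 9 mm, close, and lift.

Request:
drive_tool(moves=[[0, 0.006, -0.001, 0, 1], [0, 0.005, -0.001, 0, 1], [0, 0, 0, 0, 1]])

```text
clock: 67.52
position: [0.391, 0.3494, 0.0586]
ee_rot: [[-0.124, -0.032, 0.992], [-0.992, -0.014, -0.124], [0.018, -0.999, -0.03]]
wrist_force: [0.2, -0.6, -0.2]
gripper_width: 1.0
```

Request:
drive_tool(moves=[[0, 0, 0, 0, 0], [0, 0, 0, 0, 0], [0, 0, 0, 0, 0], [0, 0, 0, 0, 0], [0, 0, 0, 0, 0]])

```text
clock: 67.93
position: [0.3916, 0.35, 0.0604]
ee_rot: [[-0.124, -0.029, 0.992], [-0.992, -0.013, -0.124], [0.016, -0.999, -0.028]]
wrist_force: [-0.2, -2.2, 3.2]
gripper_width: 0.3
```

Request:
drive_tool(moves=[[0, 0, 0, 0, 0], [0, -0.008, 0, 0, 0], [0, -0.015, 0, 0, 0], [0, -0.018, 0, 0, 0], [0, -0.018, 0, 0, 0]])

```text
clock: 68.35
position: [0.391, 0.3489, 0.117]
ee_rot: [[-0.123, -0.038, 0.992], [-0.992, -0.019, -0.124], [0.024, -0.999, -0.035]]
wrist_force: [-0.7, 0.4, -0.8]
gripper_width: 0.288
```

Request:
drive_tool(moves=[[0, -0.018, 0, 0, 0], [0, -0.018, 0, 0, 0], [0, -0.018, 0, 0, 0], [0, -0.018, 0, 0, 0], [0, -0.01, 0, 0, 0]])

```text
clock: 68.77
position: [0.3942, 0.3507, 0.2067]
ee_rot: [[-0.123, -0.036, 0.992], [-0.992, -0.017, -0.124], [0.021, -0.999, -0.033]]
wrist_force: [0.5, 0.7, -0.9]
gripper_width: 0.287
```

```bash
python3 pic.py 400 60 520 220 4 s31
```

```text
[0.3947 0.351  0.2086] [[-0.124, -0.033, 0.992], [-0.992, -0.015, -0.124], [0.019, -0.999, -0.031]] [-1.1 -1.3  1.2]
```

View pics/s31.png

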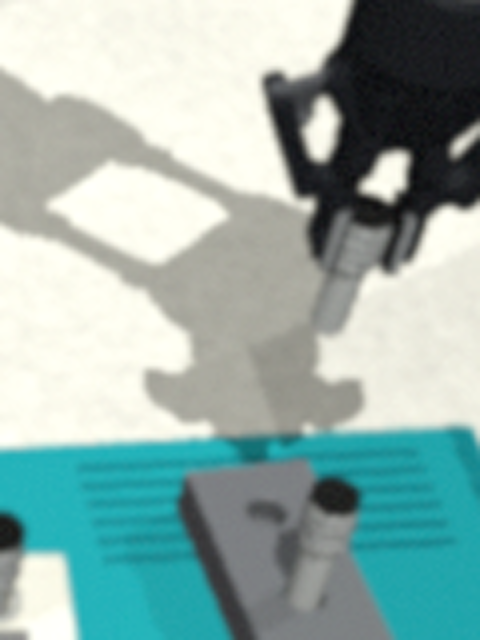

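Request:
drive_tool(moves=[[0.01, 0, 0.003, 0, 0], [0.019, 0, 0.006, 0, 0], [0.019, 0, 0.006, 0, 0], [0.019, 0, 0.006, 0, 0], [0.019, 0, 0.006, 0, 0]])

```text
clock: 69.23
position: [0.41, 0.2599, 0.2056]
ee_rot: [[-0.117, -0.037, 0.992], [-0.993, -0.017, -0.118], [0.021, -0.999, -0.035]]
wrist_force: [-0.1, -0.4, -1.4]
gripper_width: 0.285
```

Request:
drive_tool(moves=[[0.019, 0, 0.006, 0, 0], [0.019, 0, 0.006, 0, 0], [0.019, 0, 0.006, 0, 0], [0.019, 0, 0.006, 0, 0], [0.019, 0, 0.006, 0, 0]])

```text
clock: 69.65
position: [0.4263, 0.153, 0.1991]
ee_rot: [[-0.117, -0.047, 0.992], [-0.993, -0.022, -0.118], [0.027, -0.999, -0.044]]
wrist_force: [0.7, -0.5, -0.9]
gripper_width: 0.285
```

Request:
drive_tool(moves=[[0.019, 0, 0.006, 0, 0], [0.019, 0, 0.006, 0, 0], [0.019, 0, 0.006, 0, 0], [0.019, 0, 0.006, 0, 0], [0.019, 0, 0.006, 0, 0]])

```text
clock: 70.07
position: [0.4416, 0.0465, 0.193]
ee_rot: [[-0.118, -0.057, 0.991], [-0.993, -0.024, -0.12], [0.031, -0.998, -0.054]]
wrist_force: [0.1, -0.8, -1.5]
gripper_width: 0.289
```

Request:
drive_tool(moves=[[0.018, 0, 0.007, 0, 0], [0.018, 0, 0.007, 0, 0], [0.018, 0, 0.007, 0, 0], [0.018, 0, 0.007, 0, 0], [0.012, 0, 0.006, 0, 0]])

```text
clock: 70.48
position: [0.4613, -0.0495, 0.1863]
ee_rot: [[-0.12, -0.068, 0.99], [-0.992, -0.025, -0.122], [0.033, -0.997, -0.064]]
wrist_force: [0.5, 0.0, -1.3]
gripper_width: 0.287
```

Request:
drive_tool(moves=[[0.006, 0.008, 0.003, 0, 0], [0, 0.012, 0.001, 0, 0], [0, 0.01, 0.001, 0, 0], [0, 0, 0, 0, 0]])

```text
clock: 70.82
position: [0.461, -0.0601, 0.1489]
ee_rot: [[-0.125, -0.075, 0.989], [-0.992, -0.024, -0.127], [0.033, -0.997, -0.071]]
wrist_force: [0.3, 0.2, -2.0]
gripper_width: 0.283
```

```bash
python3 pic.py 240 150 320 230 8 s32
```

```text
[ 0.4611 -0.0599  0.1496] [[-0.125, -0.074, 0.989], [-0.992, -0.024, -0.127], [0.033, -0.997, -0.071]] [-0.2  0.2 -1.1]
```

View pics/s32.png

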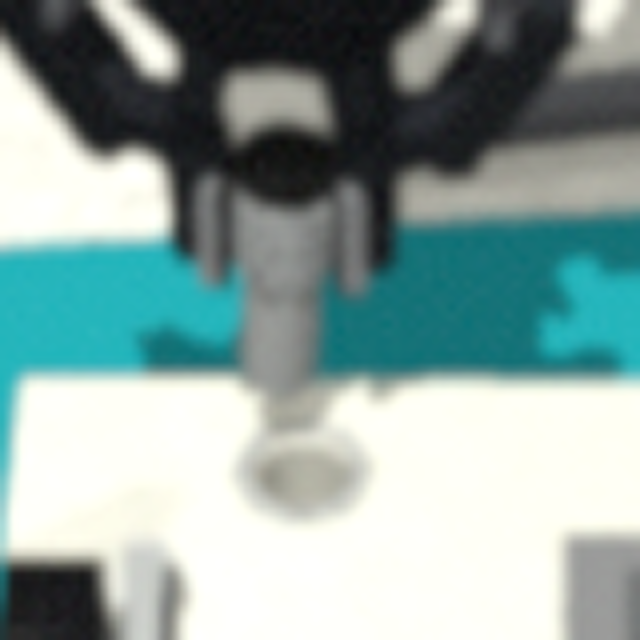

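```bash
python3 q.py 240 150 8 280 374 .104 304 474 .08
```

```text
foot [ 0.45481747 -0.06086578  0.104     ] sock [ 0.46548121 -0.05656127  0.08      ] need world mm [10.7  4.3  0. ] tool mm [-5.6 -0.9 10. ] [ 0.4616 -0.0598  0.151 ]
```

Request:
drive_tool(moves=[[-0.002, 0.003, 0.004, 0, 0], [-0.002, 0.004, 0.004, 0, 0], [-0.001, 0.004, 0.003, 0, 0], [0, 0, 0, 0, 0]])

```text
clock: 71.25
position: [0.4741, -0.0542, 0.1396]
ee_rot: [[-0.121, -0.069, 0.99], [-0.992, -0.024, -0.123], [0.033, -0.997, -0.065]]
wrist_force: [0.3, -0.1, -0.7]
gripper_width: 0.286
```

```bash
python3 pic.py 240 150 320 230 8 s33
```

```text
[ 0.474  -0.0542  0.1401] [[-0.121, -0.069, 0.99], [-0.992, -0.025, -0.123], [0.033, -0.997, -0.065]] [-0.2  0.3 -0.6]
```

View pics/s33.png

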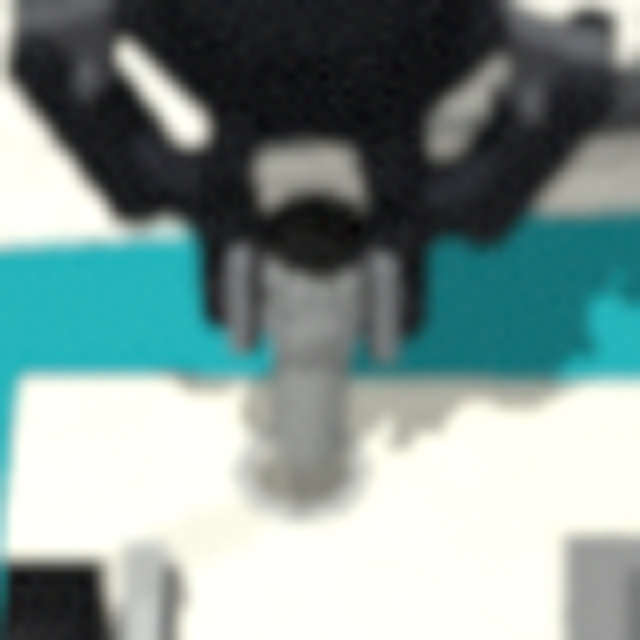

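```bash
python3 q.py 240 150 8 311 455 .0945 304 474 .08; python3 q.py 240 150 8 311 465 .0945 304 474 .08
```

```text
foot [ 0.47272715 -0.05472712  0.0945    ] sock [ 0.46548121 -0.05656127  0.08      ] need world mm [-7.2 -1.8  0. ] tool mm [ 2.7  0.5 -6.9] [ 0.4739 -0.0545  0.1404]
foot [ 0.47592133 -0.05488667  0.0945    ] sock [ 0.46548121 -0.05656127  0.08      ] need world mm [-10.4  -1.7   0. ] tool mm [  2.9   0.8 -10.1] [ 0.4739 -0.0546  0.1406]
```

Request:
drive_tool(moves=[[0.001, 0.001, -0.003, 0, 0], [0.001, 0.002, -0.003, 0, 0], [0, 0.002, 0, 0, 0], [0, 0, 0, 0, 0]])

```text
clock: 71.73
position: [0.4669, -0.0563, 0.1367]
ee_rot: [[-0.122, -0.067, 0.99], [-0.992, -0.025, -0.124], [0.033, -0.997, -0.063]]
wrist_force: [-0.5, 0.5, -0.9]
gripper_width: 0.287
```

```bash
python3 pic.py 240 150 320 230 8 s34
```

```text
[ 0.467  -0.0563  0.1369] [[-0.122, -0.067, 0.99], [-0.992, -0.025, -0.124], [0.033, -0.997, -0.063]] [-0.7 -0.5 -1.4]
```

View pics/s34.png

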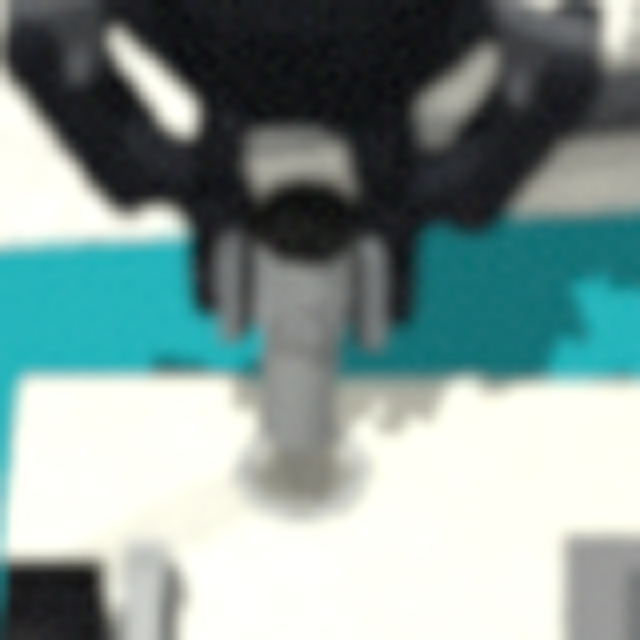

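```bash
python3 q.py 240 150 8 300 436 .0915 304 474 .08;python3 - <<'E'
from h import *
s=r.grab_frame("scene")
for z in (.0915,.08): print((proj(s,[.4655,-.0565,z])-[240,150]+.5)*8-.5)
E
```

```text
foot [ 0.46364559 -0.05700385  0.0915    ] sock [ 0.46548121 -0.05656127  0.08      ] need world mm [1.8 0.4 0. ] tool mm [-0.7 -0.1  1.8] [ 0.4671 -0.0563  0.137 ]
[[302.49151684 441.5906135 ]]
[[304.25902139 474.04269462]]
```

Request:
drive_tool(moves=[[-0.0005, 0.003, 0.0015, 0, 0], [0, 0.004, 0.001, 0, 0], [0, 0.003, 0, 0, 0], [0, 0, 0, 0, 0]])

```text
clock: 72.22
position: [0.4696, -0.0564, 0.1261]
ee_rot: [[-0.122, -0.066, 0.99], [-0.992, -0.025, -0.124], [0.033, -0.998, -0.062]]
wrist_force: [-0.3, 0.0, -1.2]
gripper_width: 0.286
```

```bash
python3 pic.py 240 150 320 230 8 s35
```

```text
[ 0.4696 -0.0564  0.1263] [[-0.122, -0.066, 0.99], [-0.992, -0.025, -0.124], [0.033, -0.998, -0.062]] [-1.1 -0.1 -0.4]
```

View pics/s35.png

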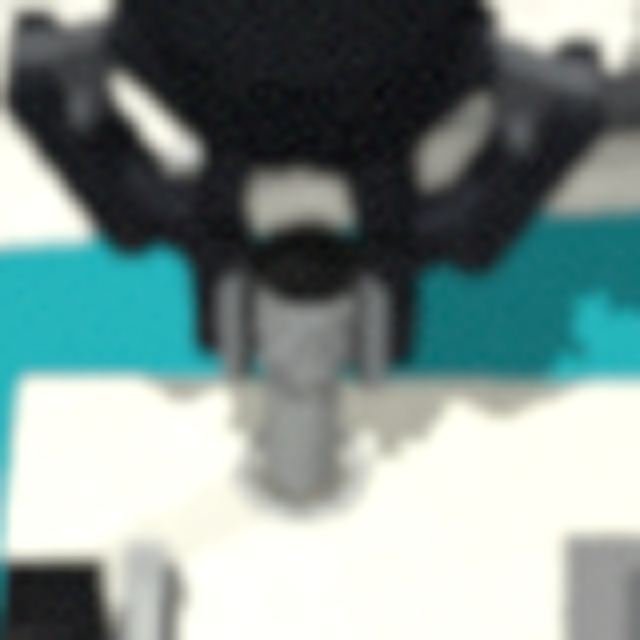

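Request:
drive_tool(moves=[[0, 0.003, 0, 0, 0], [0, 0.003, 0, 0, 0], [0, 0.003, 0, 0, 0]])

```text
clock: 72.52
position: [0.4693, -0.0567, 0.1172]
ee_rot: [[-0.122, -0.065, 0.99], [-0.992, -0.026, -0.124], [0.033, -0.998, -0.061]]
wrist_force: [0.3, 0.2, -1.3]
gripper_width: 0.286
```

Request:
drive_tool(moves=[[0, 0.004, 0, 0, 0], [0, 0.004, 0, 0, 0]])

```text
clock: 72.68
position: [0.4688, -0.0569, 0.1086]
ee_rot: [[-0.122, -0.064, 0.99], [-0.992, -0.026, -0.124], [0.033, -0.998, -0.061]]
wrist_force: [0.3, 0.9, -0.8]
gripper_width: 0.286
```

Request:
drive_tool(moves=[[0, 0.004, 0, 0, 0], [0, 0.003, 0, 0, 0]])

```text
clock: 72.85
position: [0.4681, -0.0571, 0.1004]
ee_rot: [[-0.122, -0.065, 0.99], [-0.992, -0.025, -0.124], [0.033, -0.998, -0.061]]
wrist_force: [-0.6, 0.4, -1.6]
gripper_width: 0.286
```

Request:
drive_tool(moves=[[0, 0.003, 0, 0, 0], [0, 0.002, 0, 0, 0]])

```text
clock: 73.02
position: [0.469, -0.0573, 0.0993]
ee_rot: [[-0.122, -0.06, 0.991], [-0.992, -0.026, -0.124], [0.033, -0.998, -0.056]]
wrist_force: [-4.4, 2.2, 12.1]
gripper_width: 0.287
```

Request:
drive_tool(moves=[[0, 0.001, 0, 0, 0], [0, 0, 0, 0, 0.5], [0, 0, 0, 0, 1], [0, 0, 0, 0, 1], [0, 0, 0, 0, 1]])

```text
clock: 73.43
position: [0.4695, -0.0574, 0.0997]
ee_rot: [[-0.122, -0.057, 0.991], [-0.992, -0.027, -0.124], [0.033, -0.998, -0.054]]
wrist_force: [0.3, 0.2, -0.6]
gripper_width: 0.839
```

Request:
drive_tool(moves=[[0, 0, 0, 0, 1], [0, -0.01, 0, 0, 1], [0, -0.016, 0, 0, 1], [0, -0.018, 0, 0, 1], [0, -0.018, 0, 0, 1]])

```text
clock: 73.85
position: [0.4705, -0.0554, 0.1591]
ee_rot: [[-0.122, -0.068, 0.99], [-0.992, -0.025, -0.124], [0.033, -0.997, -0.065]]
wrist_force: [0.0, -0.5, -0.8]
gripper_width: 1.0
```

Request:
drive_tool(moves=[[0, -0.018, 0, 0, 1], [0, -0.018, -0.005, 0, 1], [0, -0.018, -0.01, 0, 1], [0, -0.018, -0.015, 0, 1], [0, 0, -0.015, 0, 1]])

```text
clock: 74.27
position: [0.4318, -0.0479, 0.2434]
ee_rot: [[-0.122, -0.063, 0.991], [-0.992, -0.026, -0.124], [0.033, -0.998, -0.059]]
wrist_force: [0.1, 0.1, 0.5]
gripper_width: 1.002
```

All three pillars seated. Retract and check with both views.

Request:
drive_tool(moves=[[0, -0.005, -0.015, 0, 1], [0, -0.01, -0.015, 0, 1], [0, -0.01, -0.015, 0, 1], [0, -0.01, -0.01, 0, 1], [0, 0, 0, 0, 1]])

```text
clock: 74.68
position: [0.3755, -0.0395, 0.2893]
ee_rot: [[-0.122, -0.056, 0.991], [-0.992, -0.027, -0.124], [0.033, -0.998, -0.053]]
wrist_force: [0.6, -0.1, 0.9]
gripper_width: 1.0
```

Run:
```python
from h import *
s=r.grab_frame("scene");t=r.grab_frame("top")
for f in (s,t): f["frame"]=cv2.convertScaleAbs(f["frame"],alpha=1.4)
crop(s,80,130,530,440,1.75,"fs");crop(t,100,100,560,400,1.7,"ft")
print(r.get_obs()["position"])
```

```text
[ 0.37648268 -0.03968473  0.28683068]
```

View pics/fs.png

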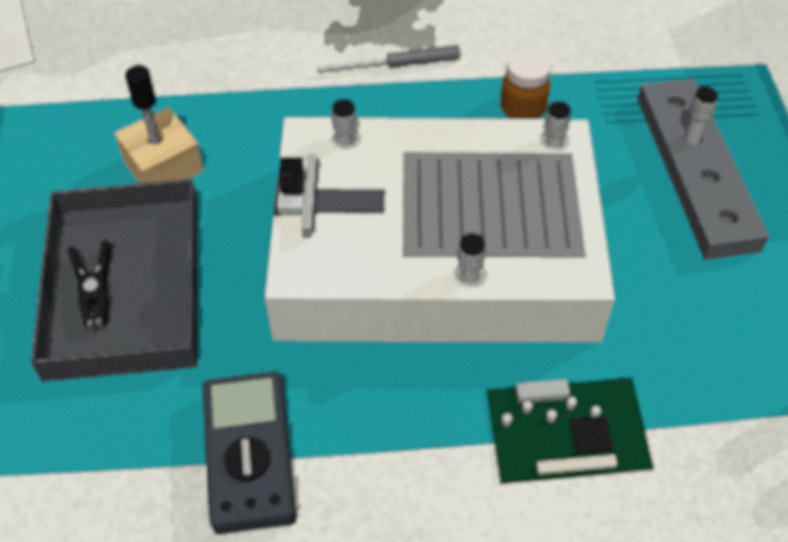

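View pics/ft.png

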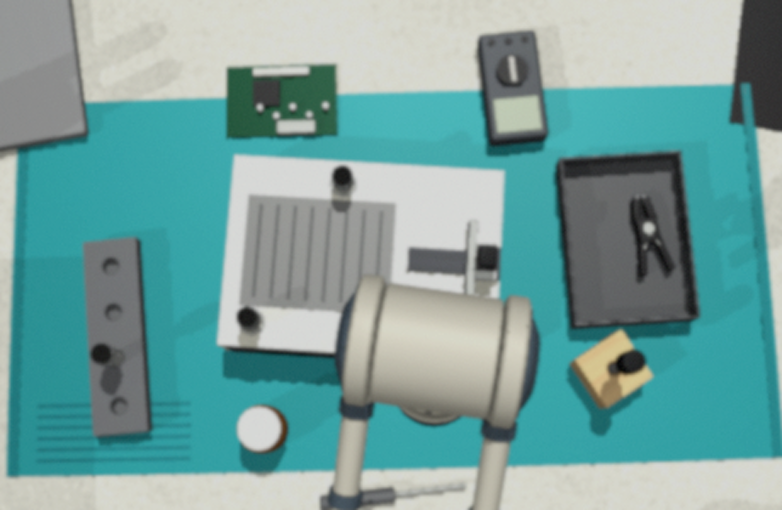

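Run:
```python
from h import *
s=r.grab_frame("scene");t=r.grab_frame("top")
S=(80,130,1.75);T=(100,100,1.7)
def blob(f,px,thr=45,w=9):
    x,y=np.round(px).astype(int);g=f["frame"].max(2)[y-w:y+w+1,x-w:x+w+1]
    n,l,st,c=cv2.connectedComponentsWithStats((g<thr).astype(np.uint8));k=1+np.argmax(st[1:,4]);return c[k]+[x-w,y-w],st[k,4]
for n,a,b in [("left",(559,110),(248,317)),("mid",(472,243),(343,176)),("p88",(706,96),(101,354))]:
    pa,na=blob(s,un(a,*S)[0]);pb,nb=blob(t,un(b,*T)[0]);print(n,pa,na,pb,nb,np.round(tri(s,[pa],t,[pb]),4))
print("right, scene at z .13:",onz(s,[blob(s,un((344,107),*S)[0])[0]],.13))
c,s_=np.cos(-.0885),np.sin(-.0885)
for n,p in dict(l=(-.09,.13),m=(.09,.03),r=(-.09,-.1)).items(): print(n,.5626+c*p[0]-s_*p[1],.0333+s_*p[0]+c*p[1])
for f,b,nm in ((s,(120,150,210,240),"rs"),(t,(430,270,500,340),"rt"),(s,(230,200,290,270),"js"),(t,(360,220,410,280),"jt")):
    f=dict(f);f["frame"]=cv2.convertScaleAbs(f["frame"],alpha=1.6);crop(f,*b,6,nm)
ims=[cv2.resize(cv2.imread(f"pics/{n}.png"),(390,390)) if 0 else cv2.copyMakeBorder(cv2.imread(f"pics/{n}.png"),0,600,0,600,cv2.BORDER_CONSTANT)[:540,:540] for n in("rs","rt","js","jt")]
cv2.imwrite("pics/q1.png",ims[0]);cv2.imwrite("pics/q2.png",ims[1])
```

```text
left [399.     192.5875] 80 [245.53191489 286.92553191] 94 [[0.4839 0.1696 0.1258 0.0032]]
mid [349.37795276 269.23622047] 127 [300.93975904 203.85542169] 83 [[0.6526 0.0545 0.1261 0.0023]]
p88 [483.12162162 183.58108108] 74 [159.23809524 307.87619048] 105 [[0.4479 0.3507 0.1004 0.0021]]
right, scene at z .13: [[ 0.46740833 -0.05814298  0.13      ]]
l 0.48444220881042194 0.17074584270310367
m 0.6548993143168368 0.05522798615107552
r 0.46411376931498743 -0.05835403627477893
```

View pics/rs.png

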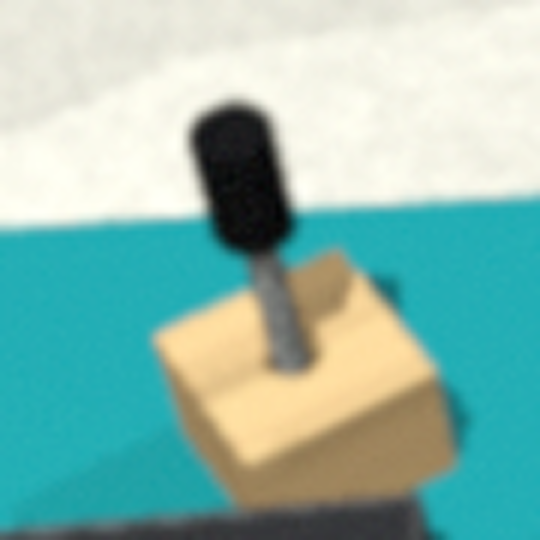

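View pics/rt.png

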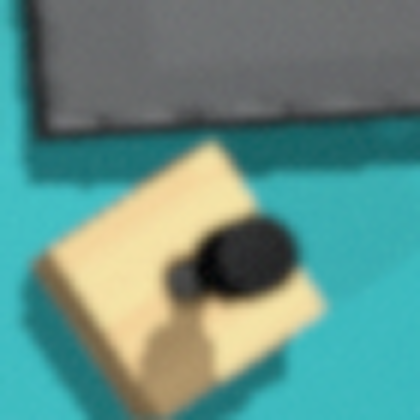

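View pics/jt.png

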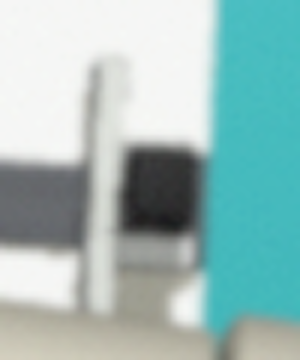

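View pics/js.png

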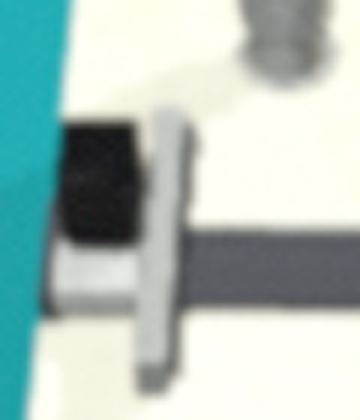

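Run:
```python
from h import *
s=r.grab_frame("scene");t=r.grab_frame("top")
P=tri(s,un([(231,122)],120,150,6),t,un([(262,243)],430,270,6))[0];print("rod top",np.round(P,4))
print("rod at hole (scene z.05)",onz(s,un([(293,360)],120,150,6),.05))
g=np.r_[onz(s,un([(62,122),(138,124)],230,200,6),.139),onz(t,un([(128,150),(196,150)],360,220,6),.139)]
c,q=np.cos(.0885),np.sin(.0885);d=g[:,:2]-[.5626,.0333]
print("grip corners bed frame",np.round(np.c_[c*d[:,0]-q*d[:,1],q*d[:,0]+c*d[:,1]],4))
d=onz(s,un([(192,133),(240,135)],225,185,3.8),.139)[:,:2]-[.5626,.0333]
print("start same",np.round(np.c_[c*d[:,0]-q*d[:,1],q*d[:,0]+c*d[:,1]],4))
```

```text
rod top [ 0.4228 -0.2759  0.1605  0.0046]
rod at hole (scene z.05) [[ 0.42247496 -0.27387227  0.05      ]]
grip corners bed frame [[-0.0086 -0.1589]
 [-0.008  -0.1366]
 [ 0.0104 -0.139 ]
 [ 0.0119 -0.1617]]
start same [[-0.0097 -0.097 ]
 [-0.0087 -0.0748]]
```

The checks hold:

- **Rod:** upright, its top within 3 mm of where it started.
- **Jaw:** moved 62 mm out and stopped dead.
- **Pillars:** tops centred over their sockets.

Handing in.

```bash
python3 -c "
from rig import r
print(r.get_obs()['clock']); print(r.finish_job())"
```

```text
74.9833
the job is handed in; nothing more can be done
None
```

The job is done and handed in at 75.0 s, well under the 210 s limit; no verdict was reported. I put the one clamp on the bed into the tray and slid the jaw out to its stop. I then probed left 62 mm, middle 50 mm and right 26 mm, returned the rod, and stood pillars 112, 100 and 76 in those sockets. Pillar 88 stays in the rack.

**Last checks:**
- **Pillars:** each was pressed onto its socket floor at the expected height. The left and middle tops measured 126 mm above the bench, or about 129 mm after the 2.6 mm low reading seen on the rack pillar (target 130). The right pillar's height was checked only by the seating force, as the arm hid it from the top camera. Tops were within about 2.5 mm of the socket centres by camera; the right one was 3.3 mm off, measured from one view.
- **Jaw:** it moved about 62 mm and then stopped dead at 38 N. The camera can't tell the end stop to 2.5 mm, so that rests on the force.
- **Rod:** it stands nearly upright in its holder, with its top within about 4 mm of where it started.
- **Clamp:** it was knocked about 3 cm aside inside the tray during the run but is still within the limits.

**What went wrong:**
- **Tool tilt:** some fast back-and-forth moves tilted the tool by up to 0.36 rad. I straightened it at the edge of the arm's reach and by pressing the shut fingers on the fixed bed ends with about 37 N at most.
- **Elbow joint limit:** at the edge of reach the elbow joint (joint 3) read 0.169 to 0.170 rad, against its stated limit of 0.17. If that limit is judged without tolerance, it could count against the run.
- **Camera mismatch:** the two views disagreed by 2 to 3 mm, within or near their stated accuracy.

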